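# Put the washed painting things away

### The job

The painting session is over and the washed palettes have drained: slide every palette up out of the grooves of the wooden drying rack and lay them all flat on the green tray in one pile, squarely on top of one another with their edges flush. Stand both brushes in the blue pot with the bristles up. Leave the pot standing, and leave the paint jars, the mug and the ladybird where they are.

Things in the scene. Friction and masses are not known exactly. Their poses are not given: they have to be found in the camera images.
- rack: wooden drying rack, fixed, 172 (its x) x 136 (y) x 42 mm high. Origin: centre of its underside. A 12 mm base carries two toothed rails along x (|y| 46 to 68 mm, closed outside), open between them. Four grooves at x = -63, -21, 21, 63 mm, 9 mm wide, 30 mm deep, each hold one palette by its ends; lift it straight up over 30 mm to free it
- palette_red: flat rigid slab of red acrylic, 120 x 68 x 6 mm, about 58 g, both faces alike. Origin at its centre; x normal to its faces, y along the 120 mm side, z along the 68 mm side. Starts standing on a long edge in a rack groove, y along the rack's y, upper edge 80 mm above the table. None if absent
- palette_yellow: flat rigid slab of yellow acrylic, 120 x 68 x 6 mm, about 58 g, both faces alike. Origin at its centre; x normal to its faces, y along the 120 mm side, z along the 68 mm side. Starts standing on a long edge in a rack groove, y along the rack's y, upper edge 80 mm above the table. None if absent
- palette_blue: flat rigid slab of blue acrylic, 120 x 68 x 6 mm, about 58 g, both faces alike. Origin at its centre; x normal to its faces, y along the 120 mm side, z along the 68 mm side. Starts standing on a long edge in a rack groove, y along the rack's y, upper edge 80 mm above the table. None if absent
- palette_white: flat rigid slab of white acrylic, 120 x 68 x 6 mm, about 58 g, both faces alike. Origin at its centre; x normal to its faces, y along the 120 mm side, z along the 68 mm side. Starts standing on a long edge in a rack groove, y along the rack's y, upper edge 80 mm above the table. None if absent
- tray: green shallow tray, fixed to the table, 220 mm (its x) by 160 mm (its y), rim 18 mm high, walls and floor 6 mm thick. Origin: centre of its underside; the inner floor is at z = 6 mm
- pot: loose blue stoneware brush pot, a plain round cylinder open at the top, outside diameter 88 mm, inside 78 mm, 95 mm high, floor 6 mm thick, 0.6 kg. Origin: centre of its underside, z up
- brush_orange: chunky paint brush with an orange handle, 175 mm long, about 32 g, starts lying on the table. Origin on its axis at mid length; x points to the bristles. Square handle 16 x 16 mm from x = -87.5 to +32.5 mm, then a flat ferrule (18 mm along y, 12 along z) and dark bristles (20 x 10 mm) to x = +87.5 mm
- brush_grey: chunky paint brush with a grey handle, 175 mm long, about 32 g, starts lying on the table. Origin on its axis at mid length; x points to the bristles. Square handle 16 x 16 mm from x = -87.5 to +32.5 mm, then a flat ferrule (18 mm along y, 12 along z) and dark bristles (20 x 10 mm) to x = +87.5 mm
- brush_orange_butt (a point): centre of the handle's butt end of that brush (x = -87.5 mm on its axis)
- brush_grey_butt (a point): centre of the handle's butt end of that brush (x = -87.5 mm on its axis)
- paint_red: bystander: closed jar of red paint, 62 mm across, 78 mm high, 0.3 kg. Origin: centre of its underside
- paint_yellow: bystander: closed jar of yellow paint, 62 mm across, 78 mm high, 0.3 kg. Origin: centre of its underside
- mug: bystander: white mug, 80 mm across, 90 mm high, handle at its +y. Origin: centre of its underside
- ladybird: bystander: red ladybird ornament with black dots, about 90 mm long, 40 mm high, 0.25 kg. Origin: centre of its underside
Things that resemble listed ones, but are neither listed nor needed, are in the scene too. Of the things that look like the palette_yellow, the middle-sized one is meant.

How it is judged:
By the outcome, as a careful person would: the job done as asked, in the order asked, and still so for the second after the job is handed in, with the robot touching nothing.
Of palette_red, palette_yellow, palette_blue, palette_white only 2 to 3 are there at a start; the rules pass over those that are not, and their reading is None.
At some moment in a run one of brush_orange, brush_grey, pot may be knocked a few centimetres aside while the robot is not near it.
Once in a run the grip may slacken for a moment while it holds something.
It also fails if it takes over 210 s, if anything falls off the work surface, if the arm or the gripper's body presses on something with over 40 N, if the wrist force passes 120 N, or if a joint passes its speed limit or range.

### The arm

A 6-joint arm with a two-finger parallel gripper is mounted at the origin on the work surface. World frame = base frame: x ahead of the robot, y to its left, z up, the work surface at z = 0. Lengths are in m, angles in rad, forces in N, time in s.
With the tool pointing down it reaches from about 0.375 to 0.975 m from the base axis. Payload 3.8 kg.
Tool frame: the origin (TCP) lies on the centre line of the jaws, within the pads' length; the fingertips stand 8 mm ahead of it and the grasp point (between the pads) lies 11 mm behind it; z points along the fingers, y is the direction in which the jaws open and shut (so a half turn about z gives the same grasp; the last joint's range is limited). The gripper opens to 85 mm and grips with 20 to 120 N. Pads are 22 mm wide; open, the fingers measure 114 mm over their backs; the gripper's body (76 mm by 85 mm) begins 54 mm behind the grasp point. The pads swing forward as they close: fully open they stand 13 mm farther back than shut.
Start: joints at [1.219, 0.264, 1.604, -0, 1.274, -0.037], TCP at [0.209, 0.642, 0.239] pointing down, gripper open.
Joint ranges: [-2.63, 2.63], [-0.94, 2.18], [0.31, 2.57], [-1.31, 4.45], [0, 2.66], [-2.55, 2.55]. Speed limits (rad/s): [2.57, 2.57, 3.14, 3.14, 3.14, 3.14].

### API

Orientations are given as a rotation vector (axis times angle).
In Python, from workcell import bot gives the robot as it stands.
- The arm moves only by the tool arm_command, never from a script. Its arguments are lists of equal length, an entry for each row: "slide": the shift along the tool's x, y, z in m, a list of three; "angular": the turn, a rotation vector about the tool's x, y, z in degrees, a list of three; "hand": the finger opening in m, from 0 to 0.0854. A call has exactly 8 rows; each row shifts and turns the pose as measured when the row begins, along the tool's axes as they then stand; what a row does not reach is not made up. A row lasts 1/10 s, in which the tool goes at most 50 mm and 8.59 degrees, less where a joint would pass 70% of its speed; a pose out of reach is approached as far as the arm can. A call is refused whole if a number of a shift passes 0.05 or a number of a turn 8.59, either way. A call with a gripper value outside its range is refused whole. The fingers move at their own pace and stop on an object; "squeeze" is the grip in N (left out, the last holds). Time passes only in rows, so rows that do not move let the fingers close, or fill a call up. It gives the time, the measured TCP pose, the force and the opening at its end, in the units of the state.
- bot.read_state(): the state, without advancing time (a new reading comes with each control period).
- bot.read_camera(name): name is "side" or "top" or "wrist"; returns the picture (480x640x3 uint8, red, green, blue); there is no depth.
- bot.get_calibration(name): a dict with "fx", "fy", "cx", "cy" (pixels), "k1" (the pictures are not rectified: a ray, as slopes to the right and down, at radius r is drawn at 1 + k1 r^2 times it, then the intrinsics apply), "R" (3x3) and "t" (3): a world point X has camera coordinates R X + t. Camera axes: x right, y down, z forward; pixel columns grow to the right and rows downward; lengths in m; the calibration is good to about 2 mm. A picture is of the moment at which its call begins: read the wrist's pose just before it. get_calibration takes no time and is no camera call; for the wrist camera it gives the pose at the moment of the call.
- bot.finish_job(): hands the job in, once; it reports no verdict.
The state is a dict: "time": time; "q": joint angles; "joint_vel": joint speeds; "joint_torque": joint torques, N m; "tool_pos": TCP position; "tcp_rot": TCP orientation; "wrist_force": force on the tool from outside, world axes, zero at the start; "torque": the same for the moment, N m; "width": opening from 0.0 (shut) to 1.0 (fully open).
Only numpy, scipy, OpenCV 4.12 (cv2) and the standard library are available. Lean on these libraries where they do the work, as an engineer would, in place of code of your own. Each camera call takes 0.05 s, during which the arm holds its last target.

## Working session

There is one attempt and no reset: what is moved stays moved. The work goes in short steps, Python scripts to look and compute and a tool call to move; the robot and the scene stay as the last step left them, time stands still between calls to the robot, and variables do not carry over. Pictures are saved under pics/ and viewed, and the job is handed in when it is done.

Besides the shell and the picture viewer there is one more tool, called after "Request:" as name(argument=value, ...), one argument or row to a line, values as JSON. arm_command: Moves the arm, as the interface text tells. Its arguments: {"type":"object","properties":{"slide":{"type":"array","items":{"type":"array","items":{"type":"number"}}},"angular":{"type":"array","items":{"type":"array","items":{"type":"number"}}},"hand":{"type":"array","items":{"type":"number"}},"squeeze":{"type":"number"}},"required":["slide","angular","hand"]}

```bash
mkdir -p pics; ls
cat > h.py <<'E'
import numpy as np, cv2
from scipy.spatial.transform import Rotation as Rn
from workcell import bot
def snap(name,fn):
    c=bot.get_calibration(name); im=bot.read_camera(name)
    cv2.imwrite('pics/'+fn,cv2.cvtColor(np.asarray(im),cv2.COLOR_RGB2BGR))
    np.savez('pics/'+fn+'.npz',**{k:np.array(v) for k,v in c.items()})
    return im,c
def cal(fn): return dict(np.load('pics/'+fn+'.npz'))
def ray(c,u,v):
    x=(u-c['cx'])/c['fx'];y=(v-c['cy'])/c['fy']
    rd=np.hypot(x,y);r=rd
    for _ in range(30): r=rd/(1+c['k1']*r*r)
    s=r/rd if rd>0 else 1
    R=np.array(c['R']);t=np.array(c['t'])
    return -R.T@t, R.T@np.array([x*s,y*s,1])
def atz(c,u,v,z):
    o,d=ray(c,u,v); return o+d*(z-o[2])/d[2]
def proj(c,X):
    p=np.array(c['R'])@np.array(X)+np.array(c['t']);x,y=p[:2]/p[2];k=1+c['k1']*(x*x+y*y)
    return np.array([c['fx']*x*k+c['cx'],c['fy']*y*k+c['cy']])
def st():
    s=bot.read_state();R=Rn.from_rotvec(s['tcp_rot']).as_matrix()
    print('t',round(s['time'],2),'pos',np.round(s['tool_pos'],4),'x',np.round(R[:,0],3),'y',np.round(R[:,1],3),'z',np.round(R[:,2],3),'F',np.round(s['wrist_force'],1),'w',round(s['width'],3),'q',np.round(s['q'],2))
    return s,R
E
python3 - <<'E'
from h import *
st()
for n in ['top','side','wrist']:
    im,c=snap(n,n+'0.png'); print(n,{k:np.round(v,3).tolist() for k,v in c.items()})
E
```

```text
pics
t 0.0 pos [0.2088 0.6411 0.238 ] x [-0.951  0.31   0.   ] y [ 0.31   0.951 -0.002] z [-0.001 -0.002 -1.   ] F [ 0.   0.2 -0.1] w 0.995 q [ 1.22  0.26  1.61 -0.    1.27 -0.04]
top {'fx': 572.039, 'fy': 572.039, 'cx': 316.041, 'cy': 240.095, 'k1': -0.17, 'R': [[-0.042, -0.999, 0.001], [-0.977, 0.041, -0.211], [0.211, -0.01, -0.977]], 't': [-0.086, 0.588, 1.352]}
side {'fx': 574.958, 'fy': 574.958, 'cx': 319.661, 'cy': 234.502, 'k1': 0.022, 'R': [[0.982, -0.185, 0.019], [-0.106, -0.64, -0.761], [0.153, 0.746, -0.649]], 't': [-0.564, 0.049, 1.387]}
wrist {'fx': 431.711, 'fy': 431.711, 'cx': 320.065, 'cy': 235.896, 'k1': -0.011, 'R': [[0.311, 0.951, -0.001], [0.898, -0.293, 0.327], [0.31, -0.103, -0.945]], 't': [-0.674, -0.041, 0.382]}
```

View pics/top0.png

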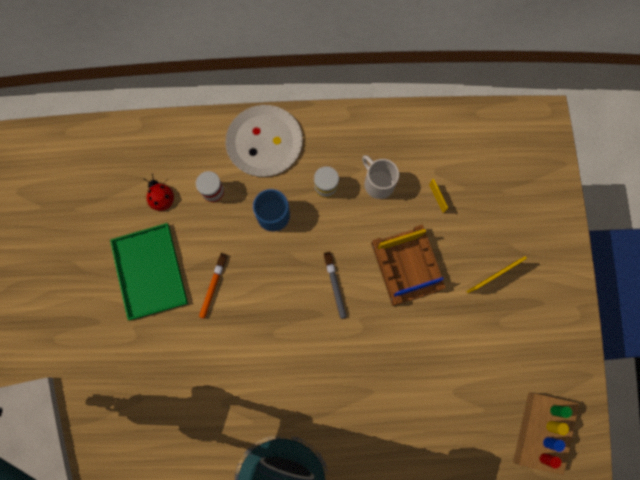

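View pics/side0.png

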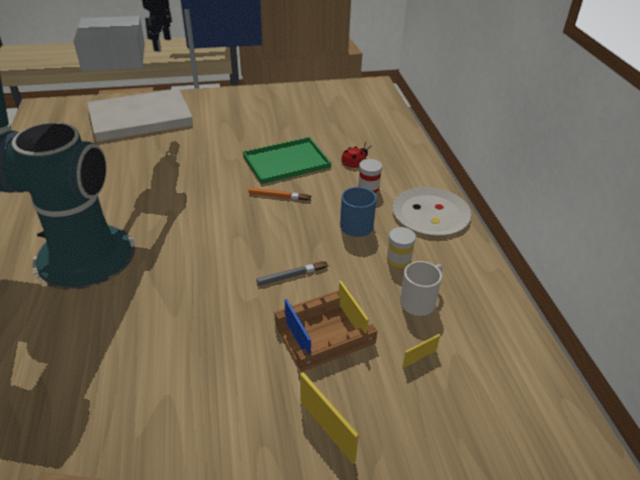

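View pics/wrist0.png

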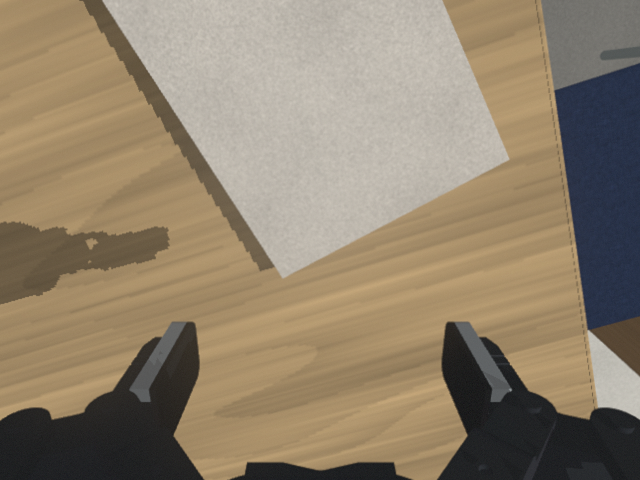

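The top view shows a yellow palette at about (403,239) and a blue one at (418,287) in the rack. Red and white are absent. The brushes are at (213,285) and (336,285), the pot at (271,210), the tray at (149,271), and the decoy yellows lie outside the rack. I'll zoom in to measure.

Run:
```python
import cv2
im=cv2.imread('pics/top0.png')
a=cv2.resize(im[215:320,360:460],None,fx=6,fy=5.5,interpolation=cv2.INTER_CUBIC);cv2.imwrite('pics/c1.png',a)
a=cv2.resize(im[180:330,190:360],None,fx=4,fy=4,interpolation=cv2.INTER_CUBIC);cv2.imwrite('pics/c2.png',a)
im=cv2.imread('pics/side0.png')
a=cv2.resize(im[250:380,250:390],None,fx=4.5,fy=4.5,interpolation=cv2.INTER_CUBIC);cv2.imwrite('pics/c3.png',a)
```

```text
(no output)
```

View pics/c1.png

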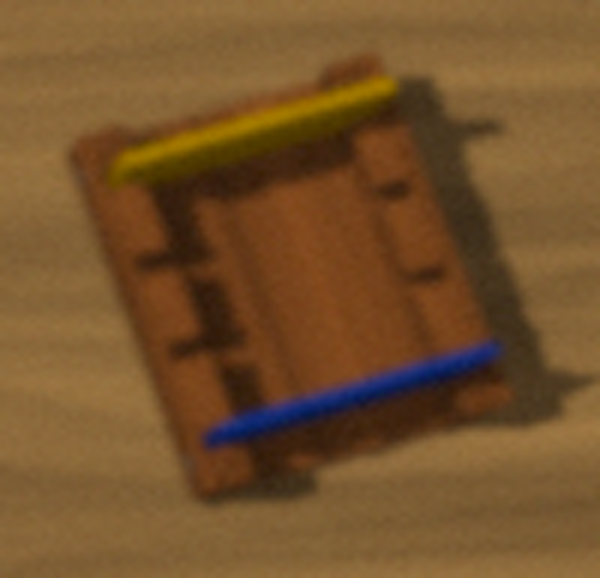

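View pics/c2.png

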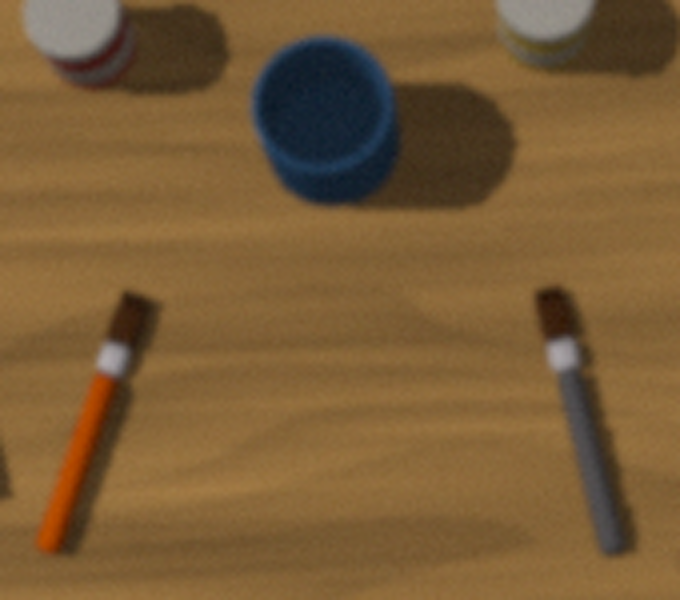

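View pics/c3.png

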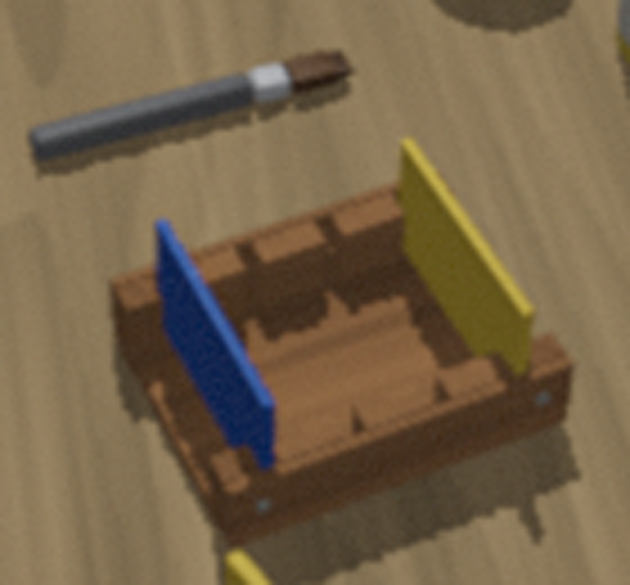

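Run:
```python
from h import *
c=cal('top0.png'); print('cam',ray(c,320,240)[0])
c1=lambda x,y:(360+x/6,215+y/5.5); c2=lambda x,y:(190+x/4,180+y/4)
def show(n,*ps,z):
    P=[atz(c,*p,z) for p in ps]
    print(n,np.round(P,4).tolist(), 'len',[round(float(np.linalg.norm(P[i+1]-P[i])),4) for i in range(len(P)-1)], 'mid',np.round(np.mean(P,0),4))
show('yel',c1(113,170),c1(395,85),z=.08)
show('blu',c1(207,438),c1(498,348),z=.08)
show('rack top corners',c1(72,150),c1(375,60),c1(508,392),c1(200,492),z=.042)
show('or butt/tip',c2(48,545),c2(136,296),z=.008)
show('gr butt/tip',c2(611,547),c2(550,292),z=.008)
show('pot rim',c2(324,38),c2(324,172),c2(255,105),c2(396,105),z=.095)
show('tray rim',(111,240),(168,224),(188,304),(130,320),z=.018)
show('big y',(470,292),(526,258),z=.08); show('small y',(432,182),(446,211),z=.04)
```

```text
cam [ 0.28457313 -0.0965098   1.4458259 ]
yel [[0.5588, -0.263, 0.08], [0.5928, -0.3821, 0.08]] len [0.1239] mid [ 0.5758 -0.3225  0.08  ]
blu [[0.4378, -0.2933, 0.08], [0.472, -0.4147, 0.08]] len [0.1262] mid [ 0.4549 -0.354   0.08  ]
rack top corners [[0.5765, -0.251, 0.042], [0.6135, -0.3825, 0.042], [0.4569, -0.4261, 0.042], [0.4179, -0.2943, 0.042]] len [0.1366, 0.1626, 0.1376] mid [ 0.5162 -0.3385  0.042 ]
or butt/tip [[0.4108, 0.1847, 0.008], [0.5686, 0.1267, 0.008]] len [0.1681] mid [0.4897 0.1557 0.008 ]
gr butt/tip [[0.396, -0.1698, 0.008], [0.5603, -0.139, 0.008]] len [0.1672] mid [ 0.4781 -0.1544  0.008 ]
pot rim [[0.7088, -0.0044, 0.095], [0.6236, -0.0024, 0.095], [0.6677, 0.039, 0.095], [0.664, -0.0475, 0.095]] len [0.0852, 0.0605, 0.0866] mid [ 0.666  -0.0038  0.095 ]
tray rim [[0.6156, 0.4243, 0.018], [0.6519, 0.2718, 0.018], [0.4419, 0.2183, 0.018], [0.4058, 0.3685, 0.018]] len [0.1568, 0.2167, 0.1545] mid [0.5288 0.3207 0.018 ]
big y [[0.4352, -0.4788, 0.08], [0.5125, -0.6302, 0.08]] len [0.17] mid [ 0.4739 -0.5545  0.08  ]
small y [[0.73, -0.4179, 0.04], [0.6509, -0.4473, 0.04]] len [0.0844] mid [ 0.6904 -0.4326  0.04  ]
```

```bash
cat >> h.py <<'E'
def pose(yaw,tilt=0):
    """tool y at yaw (deg) horizontally, z down; tilt>0 swings z towards +y"""
    a=np.radians(yaw); y=np.array([np.cos(a),np.sin(a),0]); z=np.array([0,0,-1.]); x=np.cross(y,z)
    return np.stack([x,y,z],1)@Rn.from_rotvec([-np.radians(tilt),0,0]).as_matrix()
def plan(p,R,n=8,hold=0):
    """rows from the present pose to p,R; rotate & shift evenly"""
    s,R0=st(); p0=np.array(s['tool_pos']); p=np.array(p)
    dr=Rn.from_matrix(R0.T@R).as_rotvec()
    print('dp',np.round(p-p0,4),'rot',np.round(np.degrees(dr),2))
    S=[];A=[]
    for k in range(n):
        Rk=R0@Rn.from_rotvec(dr*k/n).as_matrix()
        S.append(np.round(Rk.T@(p-p0)/n,4).tolist()); A.append(np.round(np.degrees(dr)/n,2).tolist())
    for k in range(8-n): S.append([0,0,0]);A.append([0,0,0])
    import json
    print('"slide":',json.dumps(S));print('"angular":',json.dumps(A))
E
python3 - <<'E'
from h import *
s,R=st()
p0=np.array(s['tool_pos']);p1=np.array([.52,-.10,.26])
plan(p0+(p1-p0)/2,pose(43))
E
```

```text
t 0.15 pos [0.2088 0.6413 0.2382] x [-0.951  0.31   0.   ] y [ 0.31   0.951 -0.002] z [-0.001 -0.002 -1.   ] F [ 0.3 -0.8  0.4] w 1.003 q [ 1.22  0.26  1.61  0.    1.27 -0.04]
t 0.15 pos [0.2088 0.6413 0.2382] x [-0.951  0.31   0.   ] y [ 0.31   0.951 -0.002] z [-0.001 -0.002 -1.   ] F [ 0.3 -0.8  0.4] w 1.003 q [ 1.22  0.26  1.61  0.    1.27 -0.04]
dp [ 0.1556 -0.3706  0.0109] rot [-1.000e-01  2.000e-02  2.896e+01]
"slide": [[-0.0328, -0.038, -0.0013], [-0.0352, -0.0359, -0.0013], [-0.0374, -0.0336, -0.0013], [-0.0394, -0.0312, -0.0013], [-0.0413, -0.0286, -0.0013], [-0.043, -0.0259, -0.0013], [-0.0446, -0.0232, -0.0013], [-0.046, -0.0203, -0.0014]]
"angular": [[-0.01, 0.0, 3.62], [-0.01, 0.0, 3.62], [-0.01, 0.0, 3.62], [-0.01, 0.0, 3.62], [-0.01, 0.0, 3.62], [-0.01, 0.0, 3.62], [-0.01, 0.0, 3.62], [-0.01, 0.0, 3.62]]
```

Request:
arm_command(
  slide=[
    [-0.033, -0.038, -0.001],
    [-0.035, -0.036, -0.001],
    [-0.037, -0.034, -0.001],
    [-0.039, -0.031, -0.001],
    [-0.041, -0.029, -0.001],
    [-0.043, -0.026, -0.001],
    [-0.045, -0.023, -0.001],
    [-0.046, -0.02, -0.001],
  ],
  angular=[
    [0, 0, 3.6],
    [0, 0, 3.6],
    [0, 0, 3.6],
    [0, 0, 3.6],
    [0, 0, 3.6],
    [0, 0, 3.6],
    [0, 0, 3.6],
    [0, 0, 3.6],
  ],
  hand=[0.06, 0.06, 0.06, 0.06, 0.06, 0.06, 0.06, 0.06],
  squeeze=40,
)

```text
time: 0.95
tool_pos: [0.3584, 0.2722, 0.2418]
tcp_rot: [-1.261, -2.877, 0.009]
wrist_force: [1.5, -0.2, -0.5]
width: 0.703
```

Run:
```python
from h import *
plan([.54,-.17,.25],pose(16))
```

```text
t 0.95 pos [0.3584 0.2722 0.2418] x [-0.678  0.735 -0.002] y [ 0.735  0.678 -0.006] z [-0.003 -0.005 -1.   ] F [ 1.5 -0.2 -0.5] w 0.703 q [ 0.6  -0.17  2.05 -0.    1.26 -0.15]
dp [ 0.1816 -0.4422  0.0082] rot [-0.28  0.18 26.67]
"slide": [[-0.056, -0.0208, -0.0008], [-0.0571, -0.0175, -0.0008], [-0.0581, -0.0141, -0.0009], [-0.0588, -0.0107, -0.0009], [-0.0593, -0.0073, -0.0009], [-0.0596, -0.0038, -0.001], [-0.0597, -0.0004, -0.001], [-0.0597, 0.0031, -0.001]]
"angular": [[-0.04, 0.02, 3.33], [-0.04, 0.02, 3.33], [-0.04, 0.02, 3.33], [-0.04, 0.02, 3.33], [-0.04, 0.02, 3.33], [-0.04, 0.02, 3.33], [-0.04, 0.02, 3.33], [-0.04, 0.02, 3.33]]
```

Tracking is excellent.

Request:
arm_command(
  slide=[
    [-0.046, -0.018, -0.001],
    [-0.047, -0.015, -0.001],
    [-0.048, -0.012, -0.001],
    [-0.048, -0.009, -0.001],
    [-0.048, -0.006, -0.001],
    [-0.048, -0.003, -0.001],
    [-0.048, 0, -0.001],
    [-0.048, 0.003, -0.001],
  ],
  angular=[
    [0, 0, 3.3],
    [0, 0, 3.3],
    [0, 0, 3.3],
    [0, 0, 3.3],
    [0, 0, 3.3],
    [0, 0, 3.3],
    [0, 0, 3.3],
    [0, 0, 3.3],
  ],
  hand=[0.06, 0.06, 0.06, 0.06, 0.06, 0.06, 0.06, 0.06],
)

```text
time: 1.75
tool_pos: [0.5023, -0.1011, 0.2514]
tcp_rot: [1.908, 2.492, -0.004]
wrist_force: [1.0, 0.1, -0.9]
width: 0.701
```

Run:
```python
from h import *
plan([.576,-.322,.20],pose(15.5))
```

```text
t 1.75 pos [ 0.5023 -0.1011  0.2514] x [-0.261  0.965 -0.004] y [0.965 0.261 0.   ] z [ 0.001 -0.004 -1.   ] F [ 1.   0.1 -0.9] w 0.701 q [-0.24 -0.06  1.93 -0.    1.26 -0.51]
dp [ 0.0737 -0.2209 -0.0514] rot [ 0.01  0.22 -0.37]
"slide": [[-0.029, 0.0017, 0.0065], [-0.029, 0.0017, 0.0065], [-0.029, 0.0016, 0.0065], [-0.0291, 0.0016, 0.0065], [-0.0291, 0.0016, 0.0065], [-0.0291, 0.0016, 0.0065], [-0.0291, 0.0015, 0.0065], [-0.0291, 0.0015, 0.0064]]
"angular": [[0.0, 0.03, -0.05], [0.0, 0.03, -0.05], [0.0, 0.03, -0.05], [0.0, 0.03, -0.05], [0.0, 0.03, -0.05], [0.0, 0.03, -0.05], [0.0, 0.03, -0.05], [0.0, 0.03, -0.05]]
```

Request:
arm_command(
  slide=[
    [-0.029, 0.0015, 0.006],
    [-0.029, 0.0015, 0.006],
    [-0.029, 0.0015, 0.006],
    [-0.029, 0.0015, 0.006],
    [-0.029, 0.0015, 0.006],
    [-0.029, 0.0015, 0.006],
    [-0.029, 0.0015, 0.006],
    [-0.029, 0.0015, 0.006],
  ],
  angular=[
    [0, 0, 0],
    [0, 0, 0],
    [0, 0, 0],
    [0, 0, 0],
    [0, 0, 0],
    [0, 0, 0],
    [0, 0, 0],
    [0, 0, 0],
  ],
  hand=[0.06, 0.06, 0.06, 0.06, 0.06, 0.06, 0.06, 0.06],
)

```text
time: 2.55
tool_pos: [0.575, -0.3358, 0.2012]
tcp_rot: [1.918, 2.485, -0.003]
wrist_force: [-0.7, 0.4, -0.1]
width: 0.701
```

Run:
```python
from h import *
st(); snap('wrist','w1.png')
```

```text
t 2.55 pos [ 0.575  -0.3358  0.2012] x [-0.254  0.967 -0.003] y [ 0.967  0.254 -0.   ] z [ 0.001 -0.003 -1.   ] F [-0.7  0.4 -0.1] w 0.701 q [-0.56  0.27  1.67 -0.    1.2  -0.82]
```

View pics/w1.png

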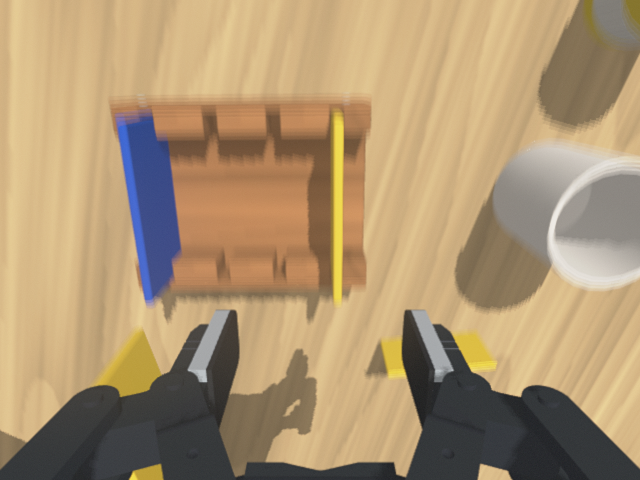

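The wrist view shows the yellow top edge running from (337,112) to (337,303) and the blue one from (122,120) to (149,303).

Run:
```python
from h import *
c=cal('w1.png')
for n,a,b in [('y',(337.5,110),(337.5,303)),('b',(122,120),(149,303))]:
    A=atz(c,*a,.08);B=atz(c,*b,.08);d=A-B
    print(n,A.round(4),B.round(4),'len',np.linalg.norm(d).round(4),'mid',((A+B)/2).round(4),'yaw normal',np.degrees(np.arctan2(-d[0],d[1])).round(2))
```

```text
y [ 0.566  -0.2638  0.08  ] [ 0.5987 -0.3827  0.08  ] len 0.1233 mid [ 0.5823 -0.3232  0.08  ] yaw normal 15.39
b [ 0.4473 -0.3003  0.08  ] [ 0.4773 -0.4145  0.08  ] len 0.118 mid [ 0.4623 -0.3574  0.08  ] yaw normal 14.74
```

Run:
```python
from h import *
plan([.5815,-.323,.065],pose(15.4))
```

```text
t 2.6 pos [ 0.5755 -0.3401  0.1998] x [-0.252  0.968 -0.006] y [ 0.968  0.252 -0.001] z [ 0.001 -0.006 -1.   ] F [ 2.3 -3.2 -1.2] w 0.702 q [-0.57  0.27  1.66 -0.    1.2  -0.82]
dp [ 0.006   0.0171 -0.1348] rot [-0.04  0.34 -0.8 ]
"slide": [[0.002, 0.0013, 0.0168], [0.002, 0.0013, 0.0168], [0.0019, 0.0013, 0.0168], [0.0019, 0.0013, 0.0168], [0.0019, 0.0013, 0.0168], [0.0019, 0.0013, 0.0168], [0.0019, 0.0013, 0.0168], [0.0019, 0.0013, 0.0168]]
"angular": [[-0.01, 0.04, -0.1], [-0.01, 0.04, -0.1], [-0.01, 0.04, -0.1], [-0.01, 0.04, -0.1], [-0.01, 0.04, -0.1], [-0.01, 0.04, -0.1], [-0.01, 0.04, -0.1], [-0.01, 0.04, -0.1]]
```

Request:
arm_command(
  slide=[
    [0.0025, 0.0015, 0.02],
    [0.0025, 0.0015, 0.02],
    [0.0025, 0.0015, 0.02],
    [0.0025, 0.0015, 0.02],
    [0.0025, 0.0015, 0.015],
    [0.0025, 0.0015, 0.01],
    [0.002, 0, 0],
    [0, 0, 0],
  ],
  angular=[
    [0, 0, -0.2],
    [0, 0, -0.2],
    [0, 0, -0.2],
    [0, 0, -0.2],
    [0, 0, 0],
    [0, 0, 0],
    [0, 0, 0],
    [0, 0, 0],
  ],
  hand=[0.06, 0.06, 0.06, 0.06, 0.06, 0.06, 0.06, 0.06],
)

```text
time: 3.4
tool_pos: [0.5792, -0.3235, 0.0884]
tcp_rot: [1.907, 2.494, -0.008]
wrist_force: [0.3, 0.6, -0.6]
width: 0.706
```

Run:
```python
from h import *
plan([.5815,-.323,.065],pose(15.4)); snap('wrist','w2.png')
```

```text
t 3.4 pos [ 0.5792 -0.3235  0.0884] x [-0.262  0.965 -0.004] y [ 0.965  0.262 -0.003] z [-0.002 -0.005 -1.   ] F [ 0.3  0.6 -0.6] w 0.706 q [-0.54  0.37  1.76 -0.01  1.01 -0.81]
dp [ 0.0023  0.0005 -0.0234] rot [-0.17  0.24 -0.21]
"slide": [[-0.0, 0.0003, 0.0029], [-0.0, 0.0003, 0.0029], [-0.0, 0.0003, 0.0029], [-0.0, 0.0003, 0.0029], [-0.0, 0.0003, 0.0029], [-0.0, 0.0003, 0.0029], [-0.0, 0.0003, 0.0029], [-0.0, 0.0003, 0.0029]]
"angular": [[-0.02, 0.03, -0.03], [-0.02, 0.03, -0.03], [-0.02, 0.03, -0.03], [-0.02, 0.03, -0.03], [-0.02, 0.03, -0.03], [-0.02, 0.03, -0.03], [-0.02, 0.03, -0.03], [-0.02, 0.03, -0.03]]
```

View pics/w2.png

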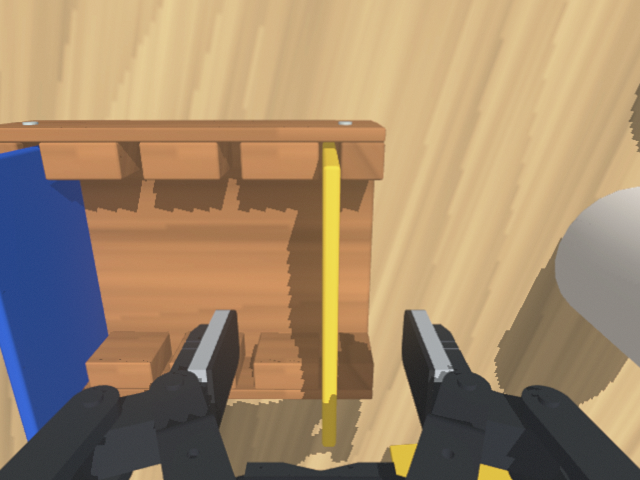

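Run:
```python
from h import *
c=cal('w2.png')
for p in [(331,168),(329.5,445),(330,350)]: print(atz(c,*p,.08).round(4))
A=atz(c,331,168,.08);B=atz(c,329.5,445,.08);print((A+B)/2,np.linalg.norm(A-B))
plan([.5815,-.323,.065],pose(15.4))
```

```text
[ 0.5667 -0.2654  0.08  ]
[ 0.5978 -0.3792  0.08  ]
[ 0.5854 -0.3337  0.08  ]
[ 0.58227001 -0.32233448  0.08      ] 0.1179760104811886
t 3.45 pos [ 0.5792 -0.3236  0.0885] x [-0.262  0.965 -0.004] y [ 0.965  0.262 -0.003] z [-0.002 -0.005 -1.   ] F [0.7 0.2 0. ] w 0.704 q [-0.54  0.37  1.76 -0.01  1.01 -0.81]
dp [ 0.0023  0.0006 -0.0235] rot [-0.16  0.25 -0.21]
"slide": [[0.0, 0.0003, 0.0029], [0.0, 0.0003, 0.0029], [0.0, 0.0003, 0.0029], [0.0, 0.0003, 0.0029], [0.0, 0.0003, 0.0029], [-0.0, 0.0003, 0.0029], [-0.0, 0.0003, 0.0029], [-0.0, 0.0003, 0.0029]]
"angular": [[-0.02, 0.03, -0.03], [-0.02, 0.03, -0.03], [-0.02, 0.03, -0.03], [-0.02, 0.03, -0.03], [-0.02, 0.03, -0.03], [-0.02, 0.03, -0.03], [-0.02, 0.03, -0.03], [-0.02, 0.03, -0.03]]
```

Request:
arm_command(
  slide=[
    [0, 0.002, 0.01],
    [0, 0.001, 0.01],
    [0, 0.001, 0.007],
    [0, 0, 0],
    [0, 0, 0],
    [0, 0, 0],
    [0, 0, 0],
    [0, 0, 0],
  ],
  angular=[
    [0, 0.2, -0.2],
    [0, 0, 0],
    [0, 0, 0],
    [0, 0, 0],
    [0, 0, 0],
    [0, 0, 0],
    [0, 0, 0],
    [0, 0, 0],
  ],
  hand=[0.06, 0.06, 0.06, 0.03, 0.015, 0.004, 0.0, 0.0],
  squeeze=30,
)

```text
time: 4.25
tool_pos: [0.5848, -0.3242, 0.0623]
tcp_rot: [1.902, 2.496, -0.005]
wrist_force: [0.7, -0.7, -0.9]
width: 0.059
```

Request:
arm_command(
  slide=[
    [0, 0, 0],
    [0, 0, 0],
    [0, 0, 0],
    [0, 0, 0],
    [0, 0, 0],
    [0, 0, 0],
    [0, 0, 0],
    [0, 0, 0],
  ],
  angular=[
    [0, 0, 0],
    [0, 0, 0],
    [0, 0, 0],
    [0, 0, 0],
    [0, 0, 0],
    [0, 0, 0],
    [0, 0, 0],
    [0, 0, 0],
  ],
  hand=[0, 0, 0, 0, 0, 0, 0, 0],
  squeeze=70,
)

```text
time: 5.05
tool_pos: [0.5848, -0.3242, 0.0625]
tcp_rot: [1.902, 2.496, -0.004]
wrist_force: [-0.0, -0.1, -0.4]
width: 0.055
```

Run:
```python
from h import *
st(); snap('wrist','w3.png')
```

```text
t 5.05 pos [ 0.5848 -0.3242  0.0625] x [-0.265  0.964 -0.005] y [ 0.964  0.265 -0.   ] z [ 0.001 -0.004 -1.   ] F [-0.  -0.1 -0.4] w 0.055 q [-0.54  0.4   1.77 -0.    0.97 -0.81]
```

View pics/w3.png

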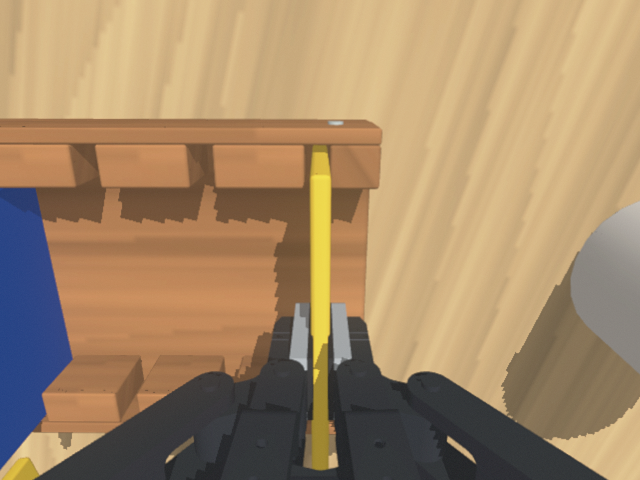

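Request:
arm_command(
  slide=[
    [0, 0, -0.01],
    [0, 0, -0.015],
    [0, 0, -0.02],
    [0, 0, -0.025],
    [0, 0, -0.03],
    [0, 0, -0.03],
    [0, 0, -0.03],
    [0, 0, -0.03],
  ],
  angular=[
    [0, 0, 0],
    [0, 0, 0],
    [0, 0, 0],
    [0, 0, 0],
    [0, 0, 0],
    [0, 0, 0],
    [0, 0, 0],
    [0, 0, 0],
  ],
  hand=[0, 0, 0, 0, 0, 0, 0, 0],
)

```text
time: 5.9
tool_pos: [0.5829, -0.3218, 0.2627]
tcp_rot: [-1.904, -2.499, 0.004]
wrist_force: [-0.1, -0.7, -1.1]
width: 0.055
```

Request:
arm_command(
  slide=[
    [0.02, -0.006, 0],
    [0.045, -0.012, 0],
    [0.048, -0.012, 0],
    [0.048, -0.012, 0],
    [0.048, -0.012, 0],
    [0.048, -0.012, 0],
    [0.048, -0.012, 0],
    [0.048, -0.012, 0],
  ],
  angular=[
    [0, 0, 0],
    [0, 0, 0],
    [0, 0, 0],
    [0, 0, 0],
    [0, 0, 0],
    [0, 0, 0],
    [0, 0, 0],
    [0, 0, 0],
  ],
  hand=[0, 0, 0, 0, 0, 0, 0, 0],
)

```text
time: 6.7
tool_pos: [0.4071, -0.0061, 0.279]
tcp_rot: [1.893, 2.461, 0.013]
wrist_force: [0.5, 1.1, -0.7]
width: 0.049
```

Run:
```python
from h import *
plan([.48,.24,.23],pose(14.3))
```

```text
t 6.7 pos [ 0.4071 -0.0061  0.279 ] x [-0.256  0.966 -0.024] y [0.966 0.257 0.029] z [ 0.034 -0.016 -0.999] F [ 0.5  1.1 -0.7] w 0.049 q [-0.07 -0.31  2.1  -0.01  1.32 -0.32]
dp [ 0.0729  0.2461 -0.049 ] rot [1.68 1.36 0.56]
"slide": [[0.0275, 0.0165, 0.006], [0.0275, 0.0165, 0.006], [0.0275, 0.0165, 0.006], [0.0275, 0.0165, 0.006], [0.0276, 0.0165, 0.006], [0.0276, 0.0165, 0.0061], [0.0276, 0.0164, 0.0061], [0.0276, 0.0164, 0.0061]]
"angular": [[0.21, 0.17, 0.07], [0.21, 0.17, 0.07], [0.21, 0.17, 0.07], [0.21, 0.17, 0.07], [0.21, 0.17, 0.07], [0.21, 0.17, 0.07], [0.21, 0.17, 0.07], [0.21, 0.17, 0.07]]
```

Request:
arm_command(
  slide=[
    [0.034, 0.02, 0.004],
    [0.034, 0.02, 0.004],
    [0.034, 0.02, 0.004],
    [0.034, 0.02, 0.004],
    [0.034, 0.02, 0.004],
    [0.034, 0.02, 0.004],
    [0.034, 0.02, 0.004],
    [0, 0, 0],
  ],
  angular=[
    [0.2, 0.2, 0],
    [0.2, 0.2, 0],
    [0.2, 0.2, 0],
    [0.2, 0.2, 0],
    [0.2, 0.2, 0],
    [0.2, 0.2, 0],
    [0.2, 0.2, 0.5],
    [0, 0, 0],
  ],
  hand=[0, 0, 0, 0, 0, 0, 0, 0],
)

```text
time: 7.5
tool_pos: [0.4802, 0.2765, 0.2674]
tcp_rot: [1.909, 2.474, 0.041]
wrist_force: [-0.1, -1.0, -0.6]
width: 0.052
```

Run:
```python
from h import *
st();snap('wrist','w4.png')
```

```text
t 7.5 pos [0.4802 0.2765 0.2674] x [-0.254  0.967  0.003] y [0.967 0.253 0.031] z [ 0.029  0.011 -1.   ] F [-0.1 -1.  -0.6] w 0.052 q [ 0.48 -0.    1.85 -0.    1.26  0.22]
```

View pics/w4.png

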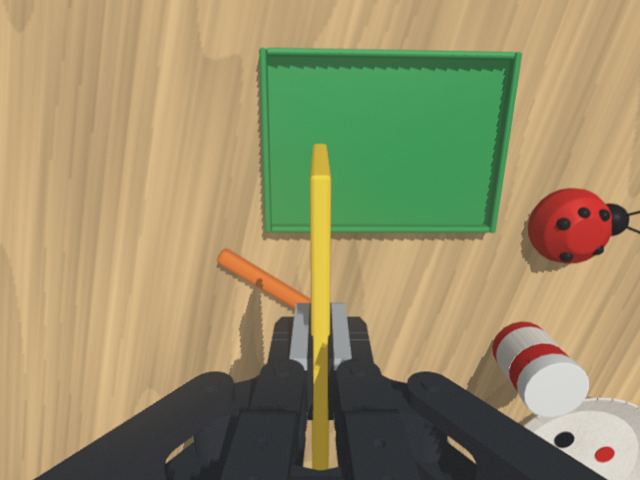

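Tray rim corners are at (262,49), (521,52), (494,231) and (267,231), and the palette is still centred in the jaws.

Run:
```python
from h import *
c=cal('w4.png')
P=np.array([atz(c,*p,.018) for p in [(262,49),(521,52),(494,231),(267,231)]]);print(P.round(4))
print('c',P.mean(0),[np.linalg.norm(P[(i+1)%4]-P[i]).round(4) for i in range(4)])
for a,b in [(0,1),(3,2)]: d=P[b]-P[a];print(np.degrees(np.arctan2(d[1],d[0])))
for a,b in [(3,0),(2,1)]: d=P[b]-P[a];print(np.degrees(np.arctan2(-d[0],d[1])))
T=np.array([.529,.321,0]);a=np.radians(14.3)
plan([*(T-.009*np.array([np.cos(a),np.sin(a),0]))[:2],.15],pose(14.3,55))
```

```text
[[0.412  0.3776 0.018 ]
 [0.6211 0.4307 0.018 ]
 [0.6586 0.2775 0.018 ]
 [0.4496 0.2253 0.018 ]]
c [0.53535313 0.32778156 0.018     ] [np.float64(0.2157), np.float64(0.1577), np.float64(0.2154), np.float64(0.157)]
14.2301947680251
14.047218738584913
13.872171984398918
13.757185533259936
t 7.55 pos [0.4799 0.2748 0.2678] x [-0.253  0.967  0.002] y [0.967 0.253 0.03 ] z [ 0.029  0.009 -1.   ] F [ 0.2 -0.   0.9] w 0.054 q [ 0.48 -0.    1.85 -0.01  1.26  0.22]
dp [ 0.0404  0.044  -0.1178] rot [-53.26  -0.27   0.3 ]
"slide": [[0.004, 0.0058, 0.0149], [0.004, 0.0041, 0.0155], [0.004, 0.0022, 0.0159], [0.0041, 0.0004, 0.016], [0.0041, -0.0015, 0.0159], [0.0041, -0.0033, 0.0157], [0.0041, -0.0051, 0.0152], [0.0041, -0.0068, 0.0145]]
"angular": [[-6.66, -0.03, 0.04], [-6.66, -0.03, 0.04], [-6.66, -0.03, 0.04], [-6.66, -0.03, 0.04], [-6.66, -0.03, 0.04], [-6.66, -0.03, 0.04], [-6.66, -0.03, 0.04], [-6.66, -0.03, 0.04]]
```

Request:
arm_command(
  slide=[
    [0.005, 0.006, 0.009],
    [0.005, 0.005, 0.01],
    [0.005, 0.004, 0.01],
    [0.005, 0.002, 0.01],
    [0.005, 0.001, 0.01],
    [0.005, -0.001, 0.01],
    [0.005, -0.002, 0.01],
    [0.005, -0.003, 0.01],
  ],
  angular=[
    [-7.5, 0, 0],
    [-7.5, 0, 0],
    [-7.5, 0, 0],
    [-7.5, 0, 0],
    [-7.5, 0, 0],
    [-7.5, 0, 0],
    [-7.5, 0, 0],
    [-7.5, 0, 0],
  ],
  hand=[0, 0, 0, 0, 0, 0, 0, 0],
)

```text
time: 8.35
tool_pos: [0.5203, 0.2978, 0.2325]
tcp_rot: [1.503, 1.891, 0.893]
wrist_force: [1.1, -0.2, 0.2]
width: 0.052
```

Run:
```python
from h import *
plan([.525,.324,.08],pose(14.1,58),n=6)
```

```text
t 8.35 pos [0.5203 0.2978 0.2325] x [-0.216  0.976 -0.021] y [0.604 0.15  0.783] z [ 0.767  0.156 -0.622] F [ 1.1 -0.2  0.2] w 0.052 q [ 0.69 -0.24  2.38 -1.18  0.41  1.44]
dp [ 0.0047  0.0262 -0.1525] rot [-6.48  2.03  0.03]
"slide": [[0.0046, -0.0188, 0.0171], [0.0045, -0.0191, 0.0168], [0.0044, -0.0194, 0.0164], [0.0043, -0.0197, 0.0161], [0.0042, -0.02, 0.0157], [0.0041, -0.0203, 0.0154], [0, 0, 0], [0, 0, 0]]
"angular": [[-1.08, 0.34, 0.01], [-1.08, 0.34, 0.01], [-1.08, 0.34, 0.01], [-1.08, 0.34, 0.01], [-1.08, 0.34, 0.01], [-1.08, 0.34, 0.01], [0, 0, 0], [0, 0, 0]]
```

Run:
```python
from h import *
plan([.54,.32,.16],pose(30.5,48),n=6)
```

```text
t 8.35 pos [0.5203 0.2978 0.2325] x [-0.216  0.976 -0.021] y [0.604 0.15  0.783] z [ 0.767  0.156 -0.622] F [ 1.1 -0.2  0.2] w 0.052 q [ 0.69 -0.24  2.38 -1.18  0.41  1.44]
dp [ 0.0197  0.0222 -0.0725] rot [  3.32  14.54 -10.75]
"slide": [[0.0032, -0.0069, 0.0106], [0.0029, -0.0067, 0.0108], [0.0027, -0.0065, 0.011], [0.0024, -0.0064, 0.0112], [0.0021, -0.0062, 0.0113], [0.0018, -0.006, 0.0114], [0, 0, 0], [0, 0, 0]]
"angular": [[0.55, 2.42, -1.79], [0.55, 2.42, -1.79], [0.55, 2.42, -1.79], [0.55, 2.42, -1.79], [0.55, 2.42, -1.79], [0.55, 2.42, -1.79], [0, 0, 0], [0, 0, 0]]
```

Request:
arm_command(
  slide=[
    [0.003, -0.007, 0.011],
    [0.003, -0.007, 0.011],
    [0.003, -0.007, 0.011],
    [0.002, -0.006, 0.011],
    [0.002, -0.006, 0.011],
    [0.002, -0.006, 0.011],
    [0, 0, 0],
    [0, 0, 0],
  ],
  angular=[
    [0.5, 2.4, -1.8],
    [0.5, 2.4, -1.8],
    [0.5, 2.4, -1.8],
    [0.5, 2.4, -1.8],
    [0.5, 2.4, -1.8],
    [0.5, 2.4, -1.8],
    [0, 0, 0],
    [0, 0, 0],
  ],
  hand=[0, 0, 0, 0, 0, 0, 0, 0],
)

```text
time: 9.15
tool_pos: [0.5379, 0.3103, 0.1674]
tcp_rot: [1.275, 2.167, 0.976]
wrist_force: [0.8, -0.6, -0.9]
width: 0.052
```

Run:
```python
from h import *
plan([.54,.325,.08],pose(31,48),n=6)
```

```text
t 9.15 pos [0.5379 0.3103 0.1674] x [-0.478  0.878 -0.02 ] y [0.567 0.326 0.756] z [ 0.671  0.35  -0.654] F [ 0.8 -0.6 -0.9] w 0.052 q [ 0.48 -0.13  2.41 -0.85  0.    0.83]
dp [ 0.0021  0.0147 -0.0874] rot [ 1.13  2.6  -0.77]
"slide": [[0.0023, -0.01, 0.0106], [0.0022, -0.01, 0.0107], [0.0022, -0.0099, 0.0107], [0.0021, -0.0099, 0.0108], [0.002, -0.0099, 0.0108], [0.002, -0.0098, 0.0109], [0, 0, 0], [0, 0, 0]]
"angular": [[0.19, 0.43, -0.13], [0.19, 0.43, -0.13], [0.19, 0.43, -0.13], [0.19, 0.43, -0.13], [0.19, 0.43, -0.13], [0.19, 0.43, -0.13], [0, 0, 0], [0, 0, 0]]
```

Run:
```python
from h import *
plan([.53,.32,.22],pose(24,0),n=7)
```

```text
t 9.15 pos [0.5379 0.3103 0.1674] x [-0.478  0.878 -0.02 ] y [0.567 0.326 0.756] z [ 0.671  0.35  -0.654] F [ 0.8 -0.6 -0.9] w 0.052 q [ 0.48 -0.13  2.41 -0.85  0.    0.83]
dp [-0.0079  0.0097  0.0526] rot [49.18 -0.87  4.75]
"slide": [[0.0016, 0.0055, -0.0052], [0.0016, 0.0048, -0.0058], [0.0017, 0.004, -0.0064], [0.0017, 0.0032, -0.0068], [0.0017, 0.0023, -0.0072], [0.0017, 0.0014, -0.0074], [0.0017, 0.0005, -0.0075], [0, 0, 0]]
"angular": [[7.03, -0.12, 0.68], [7.03, -0.12, 0.68], [7.03, -0.12, 0.68], [7.03, -0.12, 0.68], [7.03, -0.12, 0.68], [7.03, -0.12, 0.68], [7.03, -0.12, 0.68], [0, 0, 0]]
```

Request:
arm_command(
  slide=[
    [0.0016, 0.006, -0.006],
    [0.0016, 0.005, -0.006],
    [0.0017, 0.004, -0.006],
    [0.0017, 0.003, -0.007],
    [0.0017, 0.002, -0.007],
    [0.0017, 0.001, -0.007],
    [0.0017, 0.0, -0.007],
    [0, 0, 0],
  ],
  angular=[
    [7, 0, 0.7],
    [7, 0, 0.7],
    [7, 0, 0.7],
    [7, 0, 0.7],
    [7, 0, 0.7],
    [7, 0, 0.7],
    [7, 0, 0.7],
    [5, 0, 0],
  ],
  hand=[0, 0, 0, 0, 0, 0, 0, 0],
)

```text
time: 9.95
tool_pos: [0.5322, 0.3001, 0.2225]
tcp_rot: [1.713, 2.563, 0.066]
wrist_force: [0.5, 0.1, -0.1]
width: 0.054
```

Run:
```python
from h import *
plan([.54,.33,.14],pose(22,-55),n=8)
```

```text
t 9.95 pos [0.5322 0.3001 0.2225] x [-0.382  0.924 -0.024] y [0.921 0.383 0.068] z [ 0.072  0.003 -0.997] F [ 0.5  0.1 -0.1] w 0.054 q [ 0.49  0.11  1.81 -0.03  1.15  0.11]
dp [ 0.0078  0.0299 -0.0825] rot [58.9   1.52 -0.21]
"slide": [[0.0033, 0.0016, 0.0104], [0.0033, 0.0029, 0.0101], [0.0033, 0.0042, 0.0096], [0.0032, 0.0054, 0.009], [0.0032, 0.0065, 0.0083], [0.0032, 0.0075, 0.0074], [0.0031, 0.0084, 0.0064], [0.0031, 0.0092, 0.0052]]
"angular": [[7.36, 0.19, -0.03], [7.36, 0.19, -0.03], [7.36, 0.19, -0.03], [7.36, 0.19, -0.03], [7.36, 0.19, -0.03], [7.36, 0.19, -0.03], [7.36, 0.19, -0.03], [7.36, 0.19, -0.03]]
```

Request:
arm_command(
  slide=[
    [0.003, 0.002, 0.01],
    [0.003, 0.003, 0.01],
    [0.003, 0.004, 0.01],
    [0.003, 0.005, 0.009],
    [0.003, 0.006, 0.008],
    [0.003, 0.007, 0.007],
    [0.003, 0.008, 0.006],
    [0.003, 0.009, 0.005],
  ],
  angular=[
    [7.5, 0.2, 0],
    [7.5, 0.2, 0],
    [7.5, 0.2, 0],
    [7.5, 0.2, 0],
    [7.5, 0.2, 0],
    [7.5, 0.2, 0],
    [7.5, 0.2, 0],
    [7.5, 0.2, 0],
  ],
  hand=[0, 0, 0, 0, 0, 0, 0, 0],
)

```text
time: 10.75
tool_pos: [0.5515, 0.3281, 0.1637]
tcp_rot: [-1.372, -1.973, 1.066]
wrist_force: [-0.2, 0.2, -0.8]
width: 0.057
```

Run:
```python
from h import *
plan([.541,.33,.06],pose(22,-55),n=8); snap('wrist','w5.png');snap('side','s5.png')
```

```text
t 10.75 pos [0.5515 0.3281 0.1637] x [-0.362  0.932 -0.028] y [ 0.534  0.183 -0.825] z [-0.764 -0.313 -0.564] F [-0.2  0.2 -0.8] w 0.057 q [0.46 0.89 1.08 0.07 2.15 0.12]
dp [-0.0105  0.0019 -0.1037] rot [-0.66  0.27 -1.76]
"slide": [[0.0011, 0.01, 0.0082], [0.001, 0.01, 0.0083], [0.001, 0.01, 0.0083], [0.0009, 0.01, 0.0083], [0.0009, 0.01, 0.0083], [0.0008, 0.01, 0.0083], [0.0008, 0.01, 0.0083], [0.0008, 0.01, 0.0083]]
"angular": [[-0.08, 0.03, -0.22], [-0.08, 0.03, -0.22], [-0.08, 0.03, -0.22], [-0.08, 0.03, -0.22], [-0.08, 0.03, -0.22], [-0.08, 0.03, -0.22], [-0.08, 0.03, -0.22], [-0.08, 0.03, -0.22]]
```

View pics/s5.png

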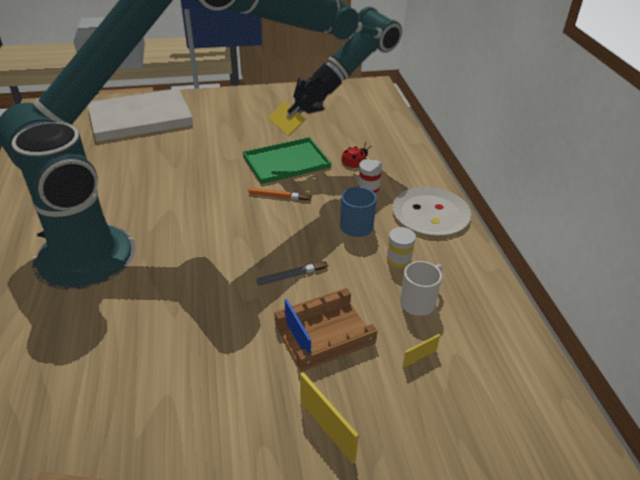

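View pics/w5.png

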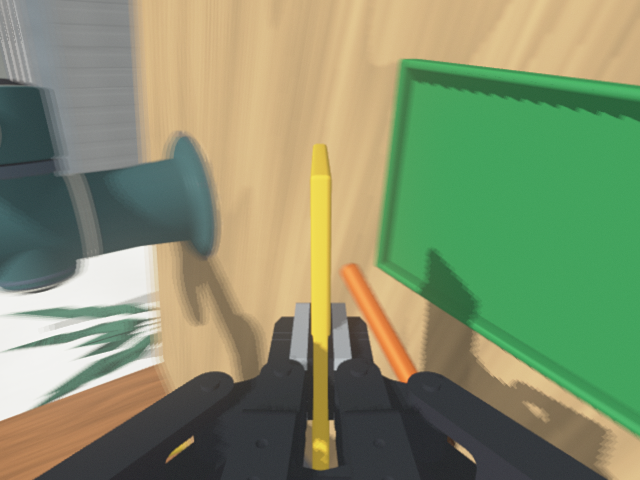

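Request:
arm_command(
  slide=[
    [0.001, 0.01, 0.009],
    [0.001, 0.01, 0.009],
    [0.001, 0.01, 0.009],
    [0.001, 0.01, 0.008],
    [0.001, 0.01, 0.008],
    [0.001, 0.01, 0.008],
    [0.001, 0.009, 0.007],
    [0, 0, 0],
  ],
  angular=[
    [0, 0, -0.2],
    [0, 0, -0.2],
    [0, 0, -0.2],
    [0, 0, -0.2],
    [0, 0, -0.2],
    [0, 0, -0.2],
    [0, 0, -0.2],
    [0, 0, 0],
  ],
  hand=[0, 0, 0, 0, 0, 0, 0, 0],
)

```text
time: 11.65
tool_pos: [0.5406, 0.3289, 0.0677]
tcp_rot: [-1.354, -1.998, 1.047]
wrist_force: [-0.2, -0.1, -0.5]
width: 0.054
```

Run:
```python
from h import *
bot.read_camera('top')
plan([.541,.33,.039],pose(22,-55),n=5)
```

```text
t 11.7 pos [0.541  0.329  0.0685] x [-0.377  0.926 -0.012] y [ 0.537  0.208 -0.817] z [-0.755 -0.314 -0.576] F [ 0.  -0.2 -1.1] w 0.054 q [0.47 0.96 1.14 0.07 2.   0.09]
dp [ 0.      0.001  -0.0295] rot [ 0.16  0.5  -0.5 ]
"slide": [[0.0002, 0.0049, 0.0033], [0.0002, 0.0049, 0.0033], [0.0002, 0.0049, 0.0033], [0.0002, 0.0049, 0.0033], [0.0002, 0.0049, 0.0033], [0, 0, 0], [0, 0, 0], [0, 0, 0]]
"angular": [[0.03, 0.1, -0.1], [0.03, 0.1, -0.1], [0.03, 0.1, -0.1], [0.03, 0.1, -0.1], [0.03, 0.1, -0.1], [0, 0, 0], [0, 0, 0], [0, 0, 0]]
```

Request:
arm_command(
  slide=[
    [0, 0.006, 0.004],
    [0, 0.005, 0.0035],
    [0, 0.005, 0.0035],
    [0, 0.005, 0.0035],
    [0, 0.003, 0.002],
    [0, 0, 0],
    [0, 0, 0],
    [0, 0, 0],
  ],
  angular=[
    [0, 0, 0],
    [0, 0, 0],
    [0, 0, 0],
    [0, 0, 0],
    [0, 0, 0],
    [0, 0, 0],
    [0, 0, 0],
    [0, 0, 0],
  ],
  hand=[0, 0, 0, 0, 0, 0, 0, 0],
)

```text
time: 12.5
tool_pos: [0.5425, 0.3291, 0.0377]
tcp_rot: [-1.355, -1.999, 1.045]
wrist_force: [0.3, 0.5, -0.4]
width: 0.051
```

Run:
```python
from h import *
snap('wrist','w6.png')
plan([.541,.33,.039],pose(22,-55),n=5)
```

```text
t 12.55 pos [0.5426 0.3291 0.0378] x [-0.376  0.927 -0.012] y [ 0.538  0.208 -0.817] z [-0.754 -0.314 -0.577] F [ 0.  -0.5  0.6] w 0.055 q [0.47 0.99 1.13 0.07 1.97 0.09]
dp [-0.0016  0.0009  0.0012] rot [ 0.25  0.47 -0.5 ]
"slide": [[0.0003, -0.0003, 0.0], [0.0003, -0.0003, 0.0], [0.0003, -0.0003, 0.0], [0.0003, -0.0003, 0.0], [0.0003, -0.0003, 0.0], [0, 0, 0], [0, 0, 0], [0, 0, 0]]
"angular": [[0.05, 0.09, -0.1], [0.05, 0.09, -0.1], [0.05, 0.09, -0.1], [0.05, 0.09, -0.1], [0.05, 0.09, -0.1], [0, 0, 0], [0, 0, 0], [0, 0, 0]]
```

View pics/w6.png

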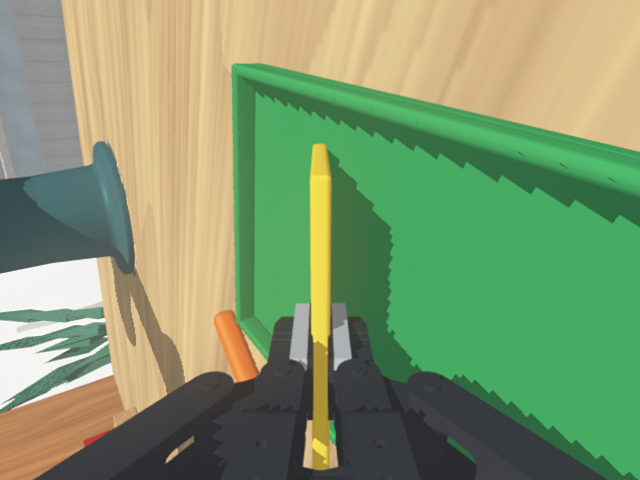

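Request:
arm_command(
  slide=[
    [0, 0, 0],
    [0, 0, 0],
    [0, 0, 0],
    [0, 0, -0.005],
    [0, 0, -0.01],
    [0, 0, -0.015],
    [0, 0, -0.015],
    [0, 0, -0.015],
  ],
  angular=[
    [0, 0, 0],
    [0, 0, 0],
    [0, 0, 0],
    [0, 0, 0],
    [0, 0, 0],
    [0, 0, 0],
    [0, 0, 0],
    [0, 0, 0],
  ],
  hand=[0.018, 0.018, 0.018, 0.018, 0.018, 0.018, 0.018, 0.018],
)

```text
time: 13.35
tool_pos: [0.5894, 0.3486, 0.0752]
tcp_rot: [-1.354, -1.997, 1.048]
wrist_force: [-0.0, 0.3, -1.0]
width: 0.207
```

Run:
```python
from h import *
st();snap('wrist','w7.png')
```

```text
t 13.35 pos [0.5894 0.3486 0.0752] x [-0.376  0.926 -0.012] y [ 0.537  0.207 -0.818] z [-0.755 -0.314 -0.575] F [-0.   0.3 -1. ] w 0.207 q [0.47 1.05 0.94 0.07 2.1  0.09]
```

View pics/w7.png

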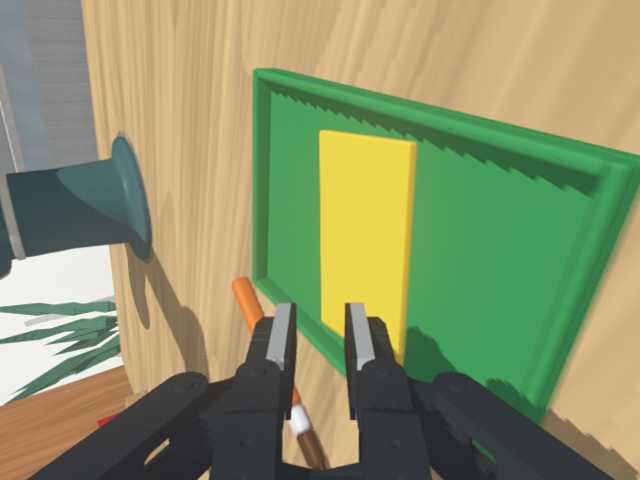

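Request:
arm_command(
  slide=[
    [0, -0.01, -0.03],
    [0, -0.01, -0.03],
    [0, -0.01, -0.03],
    [0, -0.01, -0.03],
    [0, -0.01, -0.02],
    [0, -0.01, -0.02],
    [0, -0.01, 0],
    [0, -0.01, 0],
  ],
  angular=[
    [0, 0, 0],
    [-5, 0, 0],
    [-8, 0, 0],
    [-8, 0, 0],
    [-8, 0, 0],
    [-8, 0, 0],
    [-8, 0, 0],
    [-8, 0, 0],
  ],
  hand=[0.04, 0.06, 0.06, 0.06, 0.06, 0.06, 0.06, 0.06],
)

```text
time: 14.2
tool_pos: [0.6443, 0.3718, 0.233]
tcp_rot: [1.753, 2.598, -0.016]
wrist_force: [-0.5, -0.5, 0.1]
width: 0.703
```

Run:
```python
from h import *
plan([.5,.28,.3],pose(18),n=8)
snap('wrist','w8.png')
```

```text
t 14.2 pos [0.6443 0.3718 0.233 ] x [-0.374  0.927 -0.012] y [ 0.927  0.374 -0.004] z [ 0.    -0.013 -1.   ] F [-0.5 -0.5  0.1] w 0.703 q [ 0.5   0.4   1.44 -0.01  1.31  0.11]
dp [-0.1443 -0.0918  0.067 ] rot [-0.23  0.69  3.99]
"slide": [[-0.004, -0.0211, -0.0082], [-0.0042, -0.021, -0.0082], [-0.0043, -0.021, -0.0083], [-0.0045, -0.0209, -0.0083], [-0.0047, -0.0209, -0.0083], [-0.0048, -0.0208, -0.0083], [-0.005, -0.0208, -0.0083], [-0.0052, -0.0208, -0.0084]]
"angular": [[-0.03, 0.09, 0.5], [-0.03, 0.09, 0.5], [-0.03, 0.09, 0.5], [-0.03, 0.09, 0.5], [-0.03, 0.09, 0.5], [-0.03, 0.09, 0.5], [-0.03, 0.09, 0.5], [-0.03, 0.09, 0.5]]
```

View pics/w8.png

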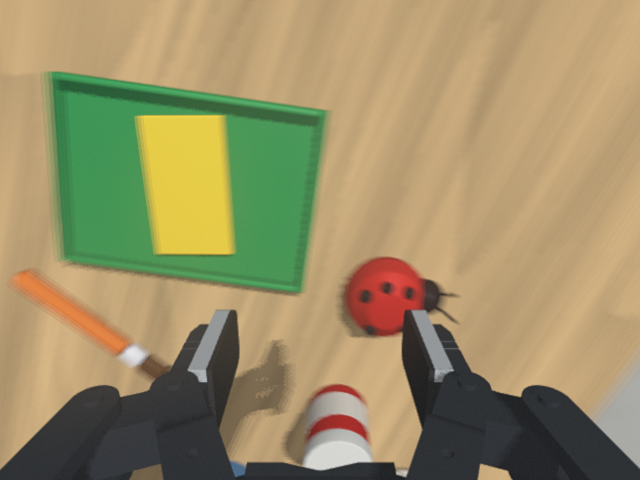

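```bash
cat >> h.py <<'E'
def quad(c,ps,z):
    P=np.array([atz(c,*p,z) for p in ps]);print(P[:,:2].round(4).tolist())
    print('c',P.mean(0).round(4),'sides',[float(np.linalg.norm(P[(i+1)%4]-P[i]).round(4)) for i in range(4)])
    d=P[1]-P[0]+P[2]-P[3];e=P[0]-P[3]+P[1]-P[2]
    print('yaw01',np.degrees(np.arctan2(d[1],d[0])).round(2),'yaw perp',np.degrees(np.arctan2(-e[0],e[1])).round(2))
E
python3 - <<'E'
from h import *
c=cal('w8.png')
quad(c,[(136,117),(226,116),(235,254),(154,255)],.012)
quad(c,[(52,72),(327,110),(300,293),(64,263)],.018)
E
```

```text
[[0.4843, 0.3718], [0.551, 0.3993], [0.5946, 0.2891], [0.5278, 0.261]]
c [0.5394 0.3303 0.012 ] sides [0.0721, 0.1186, 0.0724, 0.119]
yaw01 22.62 yaw perp 21.53
[[0.4186, 0.3818], [0.6236, 0.4339], [0.6612, 0.2777], [0.4569, 0.2267]]
c [0.5401 0.33   0.018 ] sides [0.2115, 0.1606, 0.2105, 0.1598]
yaw01 14.13 yaw perp 13.69
```

Request:
arm_command(
  slide=[
    [-0.02, -0.02, -0.003],
    [-0.043, -0.025, -0.002],
    [-0.043, -0.025, -0.002],
    [-0.043, -0.025, 0],
    [-0.043, -0.025, 0],
    [-0.043, -0.024, 0],
    [-0.043, -0.024, 0],
    [-0.043, -0.024, 0],
  ],
  angular=[
    [0, 0, 0.8],
    [0, 0, 0.8],
    [0, 0, 0.8],
    [0, 0, 0.8],
    [0, 0, 0.8],
    [0, 0, 0.8],
    [0, 0, 0.8],
    [0, 0, 0.8],
  ],
  hand=[0.06, 0.06, 0.06, 0.06, 0.06, 0.06, 0.06, 0.06],
)

```text
time: 15.05
tool_pos: [0.5525, -0.0001, 0.2474]
tcp_rot: [1.887, 2.507, -0.024]
wrist_force: [0.0, -0.2, 0.1]
width: 0.701
```

Run:
```python
from h import *
plan([.463,-.357,.2],pose(15.5),n=8)
```

```text
t 15.05 pos [ 5.525e-01 -1.000e-04  2.474e-01] x [-0.277  0.961 -0.012] y [ 0.961  0.277 -0.01 ] z [-0.007 -0.015 -1.   ] F [ 0.  -0.2  0.1] w 0.701 q [-0.04  0.03  1.85 -0.02  1.26 -0.31]
dp [-0.0895 -0.3569 -0.0474] rot [-0.59  0.7   0.57]
"slide": [[-0.0397, -0.023, 0.0067], [-0.0397, -0.023, 0.0066], [-0.0398, -0.023, 0.0065], [-0.0398, -0.0229, 0.0064], [-0.0399, -0.0229, 0.0063], [-0.0399, -0.0228, 0.0062], [-0.0399, -0.0228, 0.0061], [-0.04, -0.0227, 0.006]]
"angular": [[-0.07, 0.09, 0.07], [-0.07, 0.09, 0.07], [-0.07, 0.09, 0.07], [-0.07, 0.09, 0.07], [-0.07, 0.09, 0.07], [-0.07, 0.09, 0.07], [-0.07, 0.09, 0.07], [-0.07, 0.09, 0.07]]
```

Request:
arm_command(
  slide=[
    [-0.042, -0.024, 0.007],
    [-0.042, -0.024, 0.007],
    [-0.042, -0.024, 0.007],
    [-0.042, -0.024, 0.007],
    [-0.042, -0.024, 0.007],
    [-0.042, -0.024, 0.007],
    [-0.035, -0.02, 0.006],
    [-0.01, -0.005, 0],
  ],
  angular=[
    [-0.1, 0.1, 0.1],
    [-0.1, 0.1, 0.1],
    [-0.1, 0.1, 0.1],
    [-0.1, 0.1, 0.1],
    [-0.1, 0.1, 0.1],
    [-0.1, 0.1, 0.1],
    [0, 0, 0],
    [0, 0, 0],
  ],
  hand=[0.06, 0.06, 0.06, 0.06, 0.06, 0.06, 0.06, 0.06],
)

```text
time: 15.85
tool_pos: [0.4654, -0.3455, 0.208]
tcp_rot: [1.906, 2.492, 0.001]
wrist_force: [-0.4, 0.3, 0.6]
width: 0.697
```

Run:
```python
from h import *
bot.read_camera('top')
plan([.463,-.357,.09],pose(15.5),n=6)
```

```text
t 15.9 pos [ 0.4658 -0.3459  0.2085] x [-0.262  0.965 -0.004] y [0.965 0.262 0.004] z [ 0.004 -0.003 -1.   ] F [ 0.8 -1.8  0.7] w 0.701 q [-0.68  0.1   1.85  0.    1.18 -0.95]
dp [-0.0028 -0.0111 -0.1185] rot [ 0.21  0.21 -0.33]
"slide": [[-0.0016, -0.001, 0.0197], [-0.0016, -0.001, 0.0197], [-0.0016, -0.001, 0.0197], [-0.0016, -0.001, 0.0197], [-0.0016, -0.001, 0.0197], [-0.0016, -0.001, 0.0197], [0, 0, 0], [0, 0, 0]]
"angular": [[0.03, 0.04, -0.06], [0.03, 0.04, -0.06], [0.03, 0.04, -0.06], [0.03, 0.04, -0.06], [0.03, 0.04, -0.06], [0.03, 0.04, -0.06], [0, 0, 0], [0, 0, 0]]
```

Request:
arm_command(
  slide=[
    [-0.002, -0.001, 0.02],
    [-0.002, -0.001, 0.022],
    [-0.002, -0.001, 0.022],
    [-0.002, -0.001, 0.022],
    [-0.002, -0.001, 0.022],
    [-0.002, -0.001, 0.015],
    [0, 0, 0.005],
    [0, 0, 0],
  ],
  angular=[
    [0, 0, 0],
    [0, 0, 0],
    [0, 0, 0],
    [0, 0, 0],
    [0, 0, 0],
    [0, 0, 0],
    [0, 0, 0],
    [0, 0, 0],
  ],
  hand=[0.06, 0.06, 0.06, 0.06, 0.06, 0.06, 0.06, 0.06],
)

```text
time: 16.7
tool_pos: [0.4701, -0.3543, 0.0823]
tcp_rot: [1.901, 2.491, 0.009]
wrist_force: [-0.3, 0.8, 0.1]
width: 0.7
```

Run:
```python
from h import *
bot.read_camera('top')
plan([.463,-.357,.063],pose(15.5),n=6); snap('wrist','w9.png')
```

```text
t 16.75 pos [ 0.4703 -0.3546  0.0828] x [-0.264  0.965 -0.003] y [0.964 0.264 0.01 ] z [ 0.01  -0.001 -1.   ] F [0.2 0.2 0.7] w 0.701 q [-0.69  0.24  1.94  0.01  0.95 -0.96]
dp [-0.0073 -0.0024 -0.0198] rot [ 0.55  0.19 -0.2 ]
"slide": [[-0.0001, -0.0013, 0.0033], [-0.0001, -0.0013, 0.0033], [-0.0001, -0.0013, 0.0033], [-0.0001, -0.0013, 0.0033], [-0.0001, -0.0013, 0.0033], [-0.0001, -0.0013, 0.0033], [0, 0, 0], [0, 0, 0]]
"angular": [[0.09, 0.03, -0.03], [0.09, 0.03, -0.03], [0.09, 0.03, -0.03], [0.09, 0.03, -0.03], [0.09, 0.03, -0.03], [0.09, 0.03, -0.03], [0, 0, 0], [0, 0, 0]]
```

View pics/w9.png

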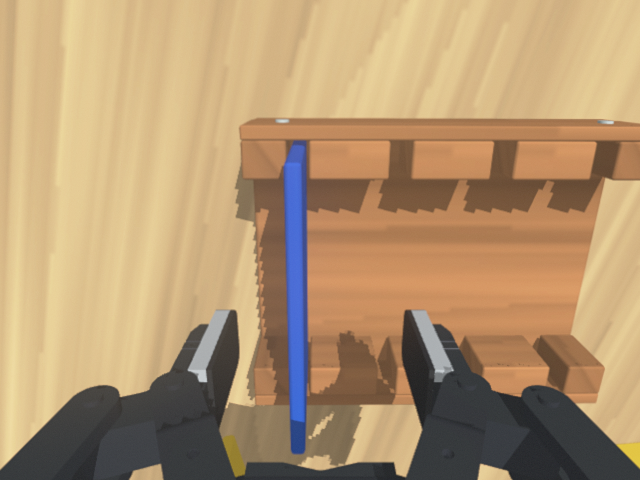

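Run:
```python
from h import *
c=cal('w9.png')
A=atz(c,294.5,163,.08);B=atz(c,298,452,.08);print(A,B,(A+B)/2,np.linalg.norm(A-B),np.degrees(np.arctan2(-(A-B)[0],(A-B)[1])))
m=(A+B)/2
plan([m[0],m[1],.063],pose(15.5),n=3)
```

```text
[ 0.44566234 -0.29712047  0.08      ] [ 0.47594568 -0.41172592  0.08      ] [ 0.46080401 -0.35442319  0.08      ] 0.11853898430513053 14.801525982177356
t 16.8 pos [ 0.4706 -0.3551  0.0834] x [-0.264  0.965 -0.005] y [0.965 0.264 0.01 ] z [ 0.011 -0.002 -1.   ] F [ 0.1 -0.7  0.9] w 0.701 q [-0.69  0.24  1.94  0.01  0.95 -0.96]
dp [-0.0098  0.0007 -0.0204] rot [ 0.59  0.26 -0.21]
"slide": [[0.0011, -0.0031, 0.0068], [0.0011, -0.0031, 0.0068], [0.0011, -0.0031, 0.0068], [0, 0, 0], [0, 0, 0], [0, 0, 0], [0, 0, 0], [0, 0, 0]]
"angular": [[0.2, 0.09, -0.07], [0.2, 0.09, -0.07], [0.2, 0.09, -0.07], [0, 0, 0], [0, 0, 0], [0, 0, 0], [0, 0, 0], [0, 0, 0]]
```

Request:
arm_command(
  slide=[
    [0.001, -0.004, 0.008],
    [0.0005, -0.004, 0.008],
    [0, -0.002, 0.006],
    [0, 0, 0.002],
    [0, 0, 0],
    [0, 0, 0],
    [0, 0, 0],
    [0, 0, 0],
  ],
  angular=[
    [0.3, 0.1, 0],
    [0.3, 0.1, 0],
    [0, 0, 0],
    [0, 0, 0],
    [0, 0, 0],
    [0, 0, 0],
    [0, 0, 0],
    [0, 0, 0],
  ],
  hand=[0.06, 0.06, 0.06, 0.06, 0.03, 0.015, 0.004, 0.0],
  squeeze=30,
)

```text
time: 17.6
tool_pos: [0.4616, -0.3582, 0.0609]
tcp_rot: [1.903, 2.492, -0.002]
wrist_force: [-0.3, 0.1, -0.0]
width: 0.063
```

Request:
arm_command(
  slide=[
    [0, 0, 0],
    [0, 0, 0],
    [0, 0, 0],
    [0, 0, 0],
    [0, 0, 0],
    [0, 0, 0],
    [0, 0, 0],
    [0, 0, 0],
  ],
  angular=[
    [0, 0, 0],
    [0, 0, 0],
    [0, 0, 0],
    [0, 0, 0],
    [0, 0, 0],
    [0, 0, 0],
    [0, 0, 0],
    [0, 0, 0],
  ],
  hand=[0, 0, 0, 0, 0, 0, 0, 0],
  squeeze=70,
)

```text
time: 18.4
tool_pos: [0.4617, -0.358, 0.0609]
tcp_rot: [1.903, 2.492, -0.002]
wrist_force: [-0.2, 0.5, -1.3]
width: 0.057
```

Run:
```python
from h import *
st(); snap('wrist','w10.png')
```

```text
t 18.4 pos [ 0.4617 -0.358   0.0609] x [-0.263  0.965 -0.005] y [0.965 0.263 0.002] z [ 0.004 -0.005 -1.   ] F [-0.2  0.5 -1.3] w 0.057 q [-0.7   0.26  1.96 -0.    0.91 -0.97]
```

View pics/w10.png

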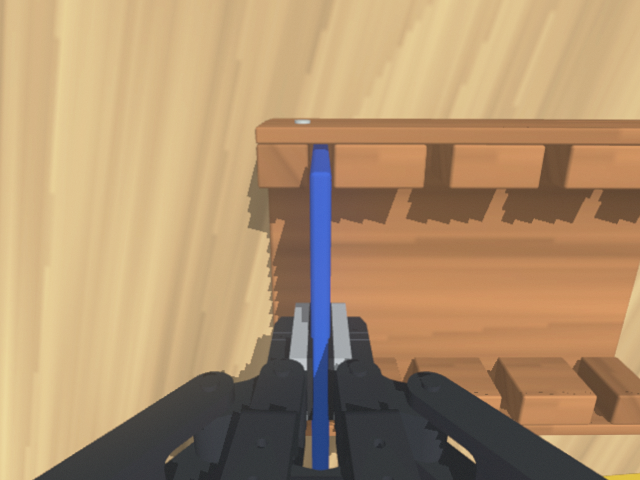

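Request:
arm_command(
  slide=[
    [0, 0, -0.01],
    [0, 0, -0.015],
    [0, 0, -0.02],
    [0, 0, -0.025],
    [0, 0, -0.03],
    [0, 0, -0.03],
    [0, 0, -0.03],
    [0, 0, -0.03],
  ],
  angular=[
    [0, 0, 0],
    [0, 0, 0],
    [0, 0, 0],
    [0, 0, 0],
    [0, 0, 0],
    [0, 0, 0],
    [0, 0, 0],
    [0, 0, 0],
  ],
  hand=[0, 0, 0, 0, 0, 0, 0, 0],
)

```text
time: 19.25
tool_pos: [0.4587, -0.3552, 0.261]
tcp_rot: [1.906, 2.496, -0.002]
wrist_force: [0.2, -0.2, -1.5]
width: 0.055
```

Request:
arm_command(
  slide=[
    [0.02, 0.008, 0],
    [0.042, 0.018, 0],
    [0.042, 0.018, 0],
    [0.042, 0.018, 0],
    [0.042, 0.018, 0],
    [0.042, 0.018, 0],
    [0.042, 0.018, 0],
    [0.042, 0.018, 0],
  ],
  angular=[
    [0, 0, 0],
    [0, 0, 0],
    [0, 0, 0],
    [0, 0, 0],
    [0, 0, 0],
    [0, 0, 0],
    [0, 0, 0],
    [0, 0, 0],
  ],
  hand=[0, 0, 0, 0, 0, 0, 0, 0],
)

```text
time: 20.05
tool_pos: [0.5118, -0.0149, 0.2812]
tcp_rot: [1.9, 2.457, 0.006]
wrist_force: [0.5, 0.2, -0.7]
width: 0.056
```

Run:
```python
from h import *
plan([.55,.30,.24],pose(22),n=8)
```

```text
t 20.05 pos [ 0.5118 -0.0149  0.2812] x [-0.251  0.968 -0.026] y [0.967 0.252 0.024] z [ 0.03  -0.019 -0.999] F [ 0.5  0.2 -0.7] w 0.056 q [-0.07 -0.09  1.91 -0.02  1.29 -0.32]
dp [ 0.0382  0.3149 -0.0412] rot [ 1.3   1.56 -7.42]
"slide": [[0.037, 0.0144, 0.0046], [0.0368, 0.015, 0.0046], [0.0365, 0.0156, 0.0047], [0.0362, 0.0162, 0.0048], [0.0359, 0.0168, 0.0049], [0.0356, 0.0174, 0.0049], [0.0353, 0.018, 0.005], [0.035, 0.0186, 0.0051]]
"angular": [[0.16, 0.19, -0.93], [0.16, 0.19, -0.93], [0.16, 0.19, -0.93], [0.16, 0.19, -0.93], [0.16, 0.19, -0.93], [0.16, 0.19, -0.93], [0.16, 0.19, -0.93], [0.16, 0.19, -0.93]]
```

Request:
arm_command(
  slide=[
    [0.037, 0.015, 0.004],
    [0.037, 0.015, 0.004],
    [0.037, 0.016, 0.004],
    [0.036, 0.016, 0.004],
    [0.036, 0.017, 0.004],
    [0.036, 0.017, 0.004],
    [0.035, 0.018, 0.004],
    [0.02, 0.01, 0],
  ],
  angular=[
    [0.2, 0.2, -0.9],
    [0.2, 0.2, -0.9],
    [0.2, 0.2, -0.9],
    [0.2, 0.2, -0.9],
    [0.2, 0.2, -0.9],
    [0.2, 0.2, -0.9],
    [0.2, 0.2, -0.9],
    [0.2, 0.2, -0.9],
  ],
  hand=[0, 0, 0, 0, 0, 0, 0, 0],
)

```text
time: 20.85
tool_pos: [0.5473, 0.3002, 0.2658]
tcp_rot: [1.745, 2.603, 0.016]
wrist_force: [0.2, -0.2, -0.7]
width: 0.053
```

Run:
```python
from h import *
plan([.544,.327,.15],pose(22,-55),n=8)
```

```text
t 20.85 pos [0.5473 0.3002 0.2658] x [-0.38   0.925 -0.001] y [0.925 0.38  0.013] z [ 0.012  0.004 -1.   ] F [ 0.2 -0.2 -0.7] w 0.053 q [ 0.46  0.15  1.7  -0.    1.29  0.07]
dp [-0.0033  0.0268 -0.1158] rot [55.72  0.19  0.27]
"slide": [[0.0033, 0.0007, 0.0145], [0.0033, 0.0025, 0.0143], [0.0033, 0.0042, 0.0139], [0.0033, 0.0058, 0.0133], [0.0033, 0.0074, 0.0125], [0.0033, 0.0088, 0.0115], [0.0033, 0.0102, 0.0103], [0.0033, 0.0113, 0.009]]
"angular": [[6.97, 0.02, 0.03], [6.97, 0.02, 0.03], [6.97, 0.02, 0.03], [6.97, 0.02, 0.03], [6.97, 0.02, 0.03], [6.97, 0.02, 0.03], [6.97, 0.02, 0.03], [6.97, 0.02, 0.03]]
```

Request:
arm_command(
  slide=[
    [0.003, 0.001, 0.014],
    [0.003, 0.002, 0.014],
    [0.003, 0.004, 0.014],
    [0.003, 0.006, 0.013],
    [0.003, 0.007, 0.012],
    [0.003, 0.009, 0.011],
    [0.003, 0.01, 0.01],
    [0.003, 0.01, 0.009],
  ],
  angular=[
    [7.3, 0, 0],
    [7.3, 0, 0],
    [7.3, 0, 0],
    [7.3, 0, 0],
    [7.3, 0, 0],
    [7.3, 0, 0],
    [7.3, 0, 0],
    [5, 0, 0],
  ],
  hand=[0, 0, 0, 0, 0, 0, 0, 0],
)

```text
time: 21.65
tool_pos: [0.5466, 0.3335, 0.1725]
tcp_rot: [-1.327, -1.999, 1.048]
wrist_force: [-0.2, -0.4, -0.8]
width: 0.051
```

Run:
```python
from h import *
bot.read_camera('top')
plan([.5422,.3268,.07],pose(22,-55),n=7)
```

```text
t 21.7 pos [0.5449 0.3331 0.1655] x [-0.387  0.922  0.002] y [ 0.514  0.218 -0.83 ] z [-0.766 -0.32  -0.558] F [-1.5 -0.5 -6.7] w 0.058 q [0.47 0.89 1.08 0.08 2.15 0.08]
dp [-0.0027 -0.0063 -0.0955] rot [-1.09  0.57  0.55]
"slide": [[-0.0007, 0.0109, 0.0082], [-0.0007, 0.0109, 0.0082], [-0.0007, 0.0109, 0.0083], [-0.0007, 0.0109, 0.0083], [-0.0007, 0.0108, 0.0083], [-0.0007, 0.0108, 0.0083], [-0.0007, 0.0108, 0.0084], [0, 0, 0]]
"angular": [[-0.16, 0.08, 0.08], [-0.16, 0.08, 0.08], [-0.16, 0.08, 0.08], [-0.16, 0.08, 0.08], [-0.16, 0.08, 0.08], [-0.16, 0.08, 0.08], [-0.16, 0.08, 0.08], [0, 0, 0]]
```

Request:
arm_command(
  slide=[
    [-0.001, 0.011, 0.008],
    [-0.001, 0.011, 0.008],
    [-0.001, 0.011, 0.008],
    [-0.001, 0.011, 0.008],
    [-0.001, 0.011, 0.008],
    [-0.001, 0.011, 0.008],
    [-0.001, 0.01, 0.008],
    [0, 0, 0],
  ],
  angular=[
    [-0.2, 0.1, 0.1],
    [-0.2, 0.1, 0.1],
    [-0.2, 0.1, 0.1],
    [-0.2, 0.1, 0.1],
    [-0.2, 0.1, 0.1],
    [0, 0, 0],
    [0, 0, 0],
    [0, 0, 0],
  ],
  hand=[0, 0, 0, 0, 0, 0, 0, 0],
)

```text
time: 22.5
tool_pos: [0.5474, 0.3255, 0.0702]
tcp_rot: [-1.352, -2.006, 1.024]
wrist_force: [0.3, 0.1, -0.8]
width: 0.058
```

Run:
```python
from h import *
snap('wrist','w11.png')
plan([.5422,.3268,.0445],pose(22,-55),n=4)
```

```text
t 22.55 pos [0.5477 0.3258 0.0712] x [-0.375  0.927  0.001] y [ 0.544  0.22  -0.81 ] z [-0.751 -0.303 -0.587] F [ 0.5  0.6 -1.1] w 0.055 q [0.46 0.95 1.13 0.07 2.   0.08]
dp [-0.0055  0.001  -0.0267] rot [ 0.94 -0.    0.04]
"slide": [[0.0008, 0.0047, 0.0049], [0.0008, 0.0047, 0.0049], [0.0008, 0.0048, 0.0048], [0.0008, 0.0048, 0.0048], [0, 0, 0], [0, 0, 0], [0, 0, 0], [0, 0, 0]]
"angular": [[0.23, -0.0, 0.01], [0.23, -0.0, 0.01], [0.23, -0.0, 0.01], [0.23, -0.0, 0.01], [0, 0, 0], [0, 0, 0], [0, 0, 0], [0, 0, 0]]
```

View pics/w11.png

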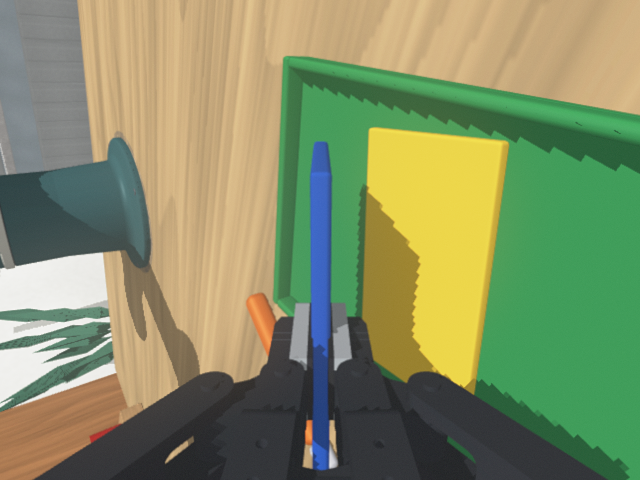

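Run:
```python
from h import *
c=cal('w11.png')
A=atz(c,369,129,.012);B=atz(c,507,142,.012);C=atz(c,472,385,.012);D=atz(c,364,300,.012)
print(A,B,C,D,np.linalg.norm(A-B))
u=np.array([np.cos(np.radians(22)),np.sin(np.radians(22)),0]);v=np.array([-u[1],u[0],0])
for P in (A,B,C,D,np.array([.5422,.3268,0])+pose(22,-55)[:,2]*.049+v*0): print(round(P@u,4),round(P@v,4))
```

```text
[0.48244092 0.37117315 0.012     ] [0.54624169 0.39784838 0.012     ] [0.58284209 0.30607542 0.012     ] [0.51603747 0.29056238 0.012     ] 0.0691527700161917
0.5864 0.1634
0.6555 0.1643
0.6551 0.0655
0.5873 0.0761
0.585 0.0999
```

Run:
```python
from h import *
plan([.5478,.329,.0445],pose(22,-55),n=4)
```

```text
t 22.55 pos [0.5477 0.3258 0.0712] x [-0.375  0.927  0.001] y [ 0.544  0.22  -0.81 ] z [-0.751 -0.303 -0.587] F [ 0.5  0.6 -1.1] w 0.055 q [0.46 0.95 1.13 0.07 2.   0.08]
dp [ 0.0001  0.0032 -0.0267] rot [ 0.94 -0.    0.04]
"slide": [[0.0007, 0.0056, 0.0037], [0.0007, 0.0056, 0.0036], [0.0007, 0.0056, 0.0036], [0.0007, 0.0056, 0.0036], [0, 0, 0], [0, 0, 0], [0, 0, 0], [0, 0, 0]]
"angular": [[0.23, -0.0, 0.01], [0.23, -0.0, 0.01], [0.23, -0.0, 0.01], [0.23, -0.0, 0.01], [0, 0, 0], [0, 0, 0], [0, 0, 0], [0, 0, 0]]
```

Request:
arm_command(
  slide=[
    [0.0007, 0.006, 0.004],
    [0.0007, 0.006, 0.004],
    [0.0007, 0.005, 0.0035],
    [0.0007, 0.004, 0.0025],
    [0, 0.002, 0.001],
    [0, 0, 0],
    [0, 0, 0],
    [0, 0, 0],
  ],
  angular=[
    [0.3, 0, 0],
    [0.3, 0, 0],
    [0.3, 0, 0],
    [0.3, 0, 0],
    [0, 0, 0],
    [0, 0, 0],
    [0, 0, 0],
    [0, 0, 0],
  ],
  hand=[0, 0, 0, 0, 0, 0, 0, 0],
)

```text
time: 23.35
tool_pos: [0.5486, 0.3299, 0.0427]
tcp_rot: [-1.341, -1.991, 1.041]
wrist_force: [0.8, 0.3, -0.6]
width: 0.055
```

Run:
```python
from h import *
plan([.5478,.329,.0445],pose(22,-55),n=4)
snap('wrist','w12.png')
```

```text
t 23.35 pos [0.5486 0.3299 0.0427] x [-0.375  0.927  0.001] y [ 0.528  0.215 -0.822] z [-0.762 -0.308 -0.57 ] F [ 0.8  0.3 -0.6] w 0.055 q [0.47 1.   1.11 0.07 1.99 0.08]
dp [-0.0008 -0.0009  0.0018] rot [-0.26  0.02  0.07]
"slide": [[-0.0001, -0.0005, -0.0], [-0.0001, -0.0005, -0.0], [-0.0001, -0.0005, -0.0], [-0.0001, -0.0005, -0.0], [0, 0, 0], [0, 0, 0], [0, 0, 0], [0, 0, 0]]
"angular": [[-0.06, 0.0, 0.02], [-0.06, 0.0, 0.02], [-0.06, 0.0, 0.02], [-0.06, 0.0, 0.02], [0, 0, 0], [0, 0, 0], [0, 0, 0], [0, 0, 0]]
```

View pics/w12.png

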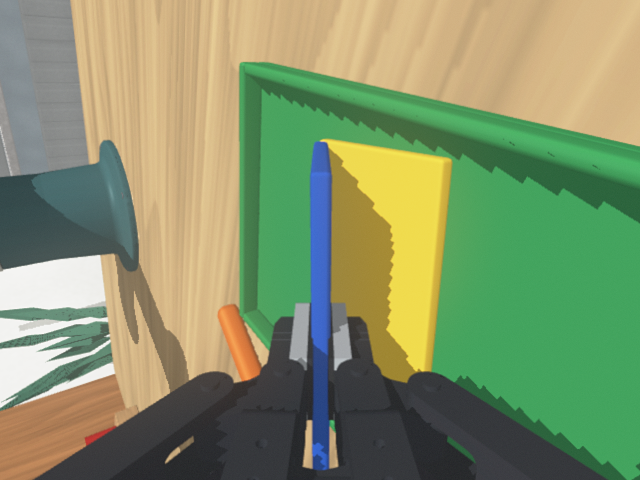

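Request:
arm_command(
  slide=[
    [0, 0, 0],
    [0, 0, 0],
    [0, 0, 0],
    [0, 0, -0.005],
    [0, 0, -0.01],
    [0, 0, -0.015],
    [0, 0, -0.015],
    [0, 0, -0.015],
  ],
  angular=[
    [0, 0, 0],
    [0, 0, 0],
    [0, 0, 0],
    [0, 0, 0],
    [0, 0, 0],
    [0, 0, 0],
    [0, 0, 0],
    [0, 0, 0],
  ],
  hand=[0.018, 0.018, 0.018, 0.018, 0.018, 0.018, 0.018, 0.018],
)

```text
time: 24.2
tool_pos: [0.596, 0.3491, 0.0802]
tcp_rot: [-1.34, -1.99, 1.043]
wrist_force: [0.4, -0.2, -0.0]
width: 0.208
```

Request:
arm_command(
  slide=[
    [0, -0.01, -0.03],
    [0, -0.01, -0.03],
    [0, -0.01, -0.03],
    [0, -0.01, -0.03],
    [0, -0.015, -0.02],
    [0, -0.015, -0.02],
    [0, -0.015, 0],
    [0, -0.015, 0],
  ],
  angular=[
    [0, 0, 0],
    [-5, 0, 0],
    [-8, 0, 0],
    [-8, 0, 0],
    [-8, 0, 0],
    [-8, 0, 0],
    [-8, 0, 0],
    [-8, 0, 0],
  ],
  hand=[0.04, 0.06, 0.08, 0.082, 0.082, 0.082, 0.082, 0.082],
)

```text
time: 25.0
tool_pos: [0.6386, 0.3649, 0.248]
tcp_rot: [-1.755, -2.597, 0.011]
wrist_force: [0.6, -0.6, -0.3]
width: 0.958
```

Run:
```python
from h import *
bot.read_camera('top')
snap('wrist','w13.png')
plan([.53,.31,.22],pose(22),n=6)
```

```text
t 25.1 pos [0.6308 0.3618 0.2456] x [-0.374  0.927  0.001] y [ 0.927  0.374 -0.022] z [-0.021 -0.008 -1.   ] F [-0.8 -0.4 -1. ] w 0.959 q [0.49 0.37 1.45 0.   1.34 0.1 ]
dp [-0.1008 -0.0518 -0.0256] rot [-1.28 -0.04 -0.04]
"slide": [[-0.0017, -0.0187, 0.0047], [-0.0017, -0.0187, 0.0046], [-0.0017, -0.0187, 0.0045], [-0.0017, -0.0188, 0.0045], [-0.0017, -0.0188, 0.0044], [-0.0017, -0.0188, 0.0043], [0, 0, 0], [0, 0, 0]]
"angular": [[-0.21, -0.01, -0.01], [-0.21, -0.01, -0.01], [-0.21, -0.01, -0.01], [-0.21, -0.01, -0.01], [-0.21, -0.01, -0.01], [-0.21, -0.01, -0.01], [0, 0, 0], [0, 0, 0]]
```

View pics/w13.png

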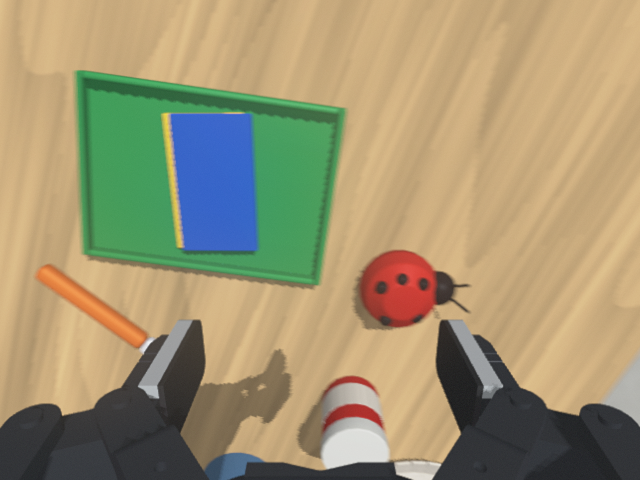

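Run:
```python
from h import *
im=cv2.imread('pics/w13.png')
cv2.imwrite('pics/c13.png',cv2.resize(im[95:270,145:275],None,fx=4.4,fy=3.4,interpolation=cv2.INTER_CUBIC))
c=cal('w13.png')
quad(c,[(171,114),(252,113),(258,250),(184,252)],.018)
```

```text
[[0.4893, 0.3742], [0.5507, 0.3996], [0.5945, 0.2887], [0.5328, 0.2614]]
c [0.5418 0.331  0.018 ] sides [0.0665, 0.1193, 0.0675, 0.1209]
yaw01 23.21 yaw perp 21.34
```

View pics/c13.png

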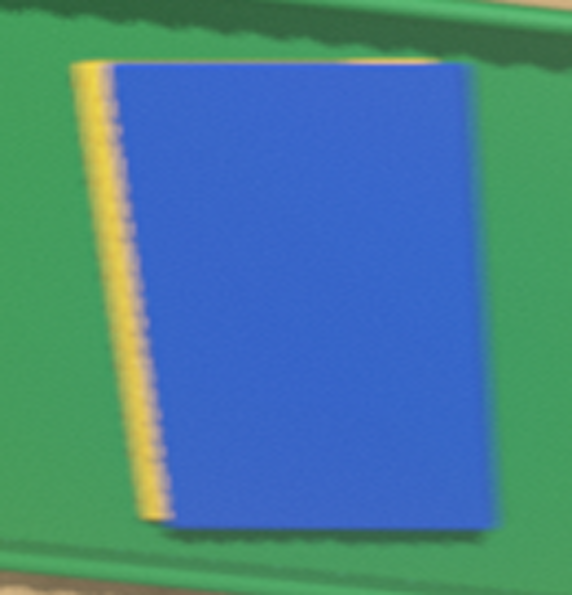

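Request:
arm_command(
  slide=[
    [-0.001, -0.018, 0.015],
    [-0.001, -0.018, 0.02],
    [-0.001, -0.018, 0.02],
    [-0.001, -0.018, 0.02],
    [-0.001, -0.016, 0.02],
    [-0.001, -0.01, 0.02],
    [0, 0, 0.01],
    [0, 0, 0],
  ],
  angular=[
    [-0.3, 0, 0],
    [-0.3, 0, 0],
    [-0.3, 0, 0],
    [-0.3, 0, 0],
    [0, 0, 0],
    [0, 0, 0],
    [0, 0, 0],
    [0, 0, 0],
  ],
  hand=[0.084, 0.084, 0.084, 0.084, 0.084, 0.084, 0.084, 0.084],
)

```text
time: 25.9
tool_pos: [0.5447, 0.321, 0.1275]
tcp_rot: [1.759, 2.603, 0.006]
wrist_force: [0.0, -0.6, -0.3]
width: 0.985
```

Run:
```python
from h import *
bot.read_camera('top')
snap('wrist','w14.png')
plan([.5401,.3303,.04],pose(22),n=6)
```

```text
t 26.0 pos [0.5458 0.3216 0.1292] x [-0.373  0.928  0.002] y [0.928 0.373 0.007] z [ 0.005  0.005 -1.   ] F [-0.2 -0.8 -0.1] w 0.98 q [0.49 0.27 1.81 0.   1.06 0.11]
dp [-0.0057  0.0087 -0.0892] rot [ 0.38 -0.13 -0.09]
"slide": [[0.0017, -0.0004, 0.0149], [0.0017, -0.0004, 0.0149], [0.0017, -0.0004, 0.0149], [0.0017, -0.0004, 0.0149], [0.0017, -0.0004, 0.0149], [0.0017, -0.0003, 0.0149], [0, 0, 0], [0, 0, 0]]
"angular": [[0.06, -0.02, -0.02], [0.06, -0.02, -0.02], [0.06, -0.02, -0.02], [0.06, -0.02, -0.02], [0.06, -0.02, -0.02], [0.06, -0.02, -0.02], [0, 0, 0], [0, 0, 0]]
```

View pics/w14.png

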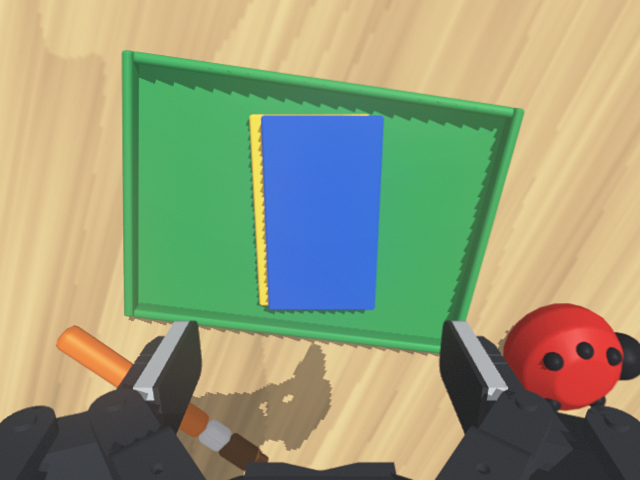

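Request:
arm_command(
  slide=[
    [0.002, 0, 0.017],
    [0.002, 0, 0.018],
    [0.002, 0, 0.018],
    [0.002, 0, 0.018],
    [0.002, 0, 0.018],
    [0.002, 0, 0.012],
    [0, 0, 0.004],
    [0, 0, 0],
  ],
  angular=[
    [0.1, 0, 0],
    [0.1, 0, 0],
    [0.1, 0, 0],
    [0, 0, 0],
    [0, 0, 0],
    [0, 0, 0],
    [0, 0, 0],
    [0, 0, 0],
  ],
  hand=[0.084, 0.084, 0.084, 0.084, 0.084, 0.084, 0.084, 0.084],
)

```text
time: 26.8
tool_pos: [0.546, 0.3369, 0.018]
tcp_rot: [1.758, 2.602, 0.011]
wrist_force: [0.3, 0.8, 0.5]
width: 0.983
```

Run:
```python
from h import *
bot.read_camera('top')
snap('wrist','w15.png')
plan([.5401,.3303,.012],pose(22),n=4)
```

```text
t 26.9 pos [0.5466 0.3371 0.0192] x [-0.373  0.928  0.003] y [0.928 0.373 0.008] z [ 0.006  0.006 -1.   ] F [ 0.6 -0.2  0.8] w 0.98 q [0.51 0.41 1.85 0.   0.87 0.13]
dp [-0.0065 -0.0068 -0.0072] rot [ 0.45 -0.18 -0.11]
"slide": [[-0.001, -0.0022, 0.0018], [-0.001, -0.0022, 0.0018], [-0.001, -0.0022, 0.0018], [-0.001, -0.0022, 0.0018], [0, 0, 0], [0, 0, 0], [0, 0, 0], [0, 0, 0]]
"angular": [[0.11, -0.05, -0.03], [0.11, -0.05, -0.03], [0.11, -0.05, -0.03], [0.11, -0.05, -0.03], [0, 0, 0], [0, 0, 0], [0, 0, 0], [0, 0, 0]]
```

View pics/w15.png

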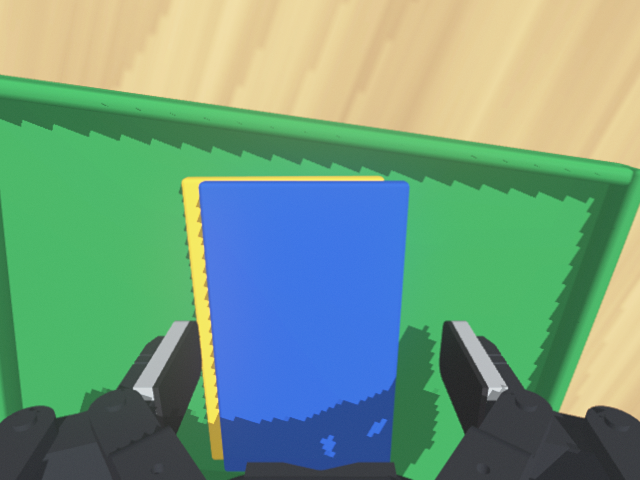

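Request:
arm_command(
  slide=[
    [-0.001, -0.004, 0],
    [-0.001, -0.003, 0],
    [0, -0.001, 0.002],
    [0, 0, 0.002],
    [0, 0, 0.002],
    [0, 0, 0],
    [0, 0, 0],
    [0, 0, 0],
  ],
  angular=[
    [0.2, 0, 0],
    [0.2, 0, 0],
    [0, 0, 0],
    [0, 0, 0],
    [0, 0, 0],
    [0, 0, 0],
    [0, 0, 0],
    [0, 0, 0],
  ],
  hand=[0.084, 0.084, 0.084, 0.084, 0.084, 0.084, 0.084, 0.084],
)

```text
time: 27.7
tool_pos: [0.5421, 0.333, 0.0169]
tcp_rot: [1.759, 2.602, 0.013]
wrist_force: [0.3, -0.1, -0.4]
width: 0.979
```

Run:
```python
from h import *
snap('wrist','w16.png');snap('side','s16.png')
plan([.5401,.3303,.008],pose(22),n=4)
im=cv2.imread('pics/s16.png');cv2.imwrite('pics/c16.png',cv2.resize(im[90:200,220:360],None,fx=5,fy=5,interpolation=cv2.INTER_CUBIC))
```

```text
t 27.8 pos [0.5422 0.333  0.0169] x [-0.372  0.928  0.004] y [0.928 0.372 0.007] z [ 0.005  0.007 -1.   ] F [-0.5  0.7 -1.6] w 0.984 q [0.51 0.4  1.87 0.   0.86 0.13]
dp [-0.0021 -0.0027 -0.0089] rot [ 0.43 -0.23 -0.14]
"slide": [[-0.0005, -0.0008, 0.0022], [-0.0004, -0.0008, 0.0022], [-0.0004, -0.0007, 0.0022], [-0.0004, -0.0007, 0.0022], [0, 0, 0], [0, 0, 0], [0, 0, 0], [0, 0, 0]]
"angular": [[0.11, -0.06, -0.03], [0.11, -0.06, -0.03], [0.11, -0.06, -0.03], [0.11, -0.06, -0.03], [0, 0, 0], [0, 0, 0], [0, 0, 0], [0, 0, 0]]
```

View pics/w16.png

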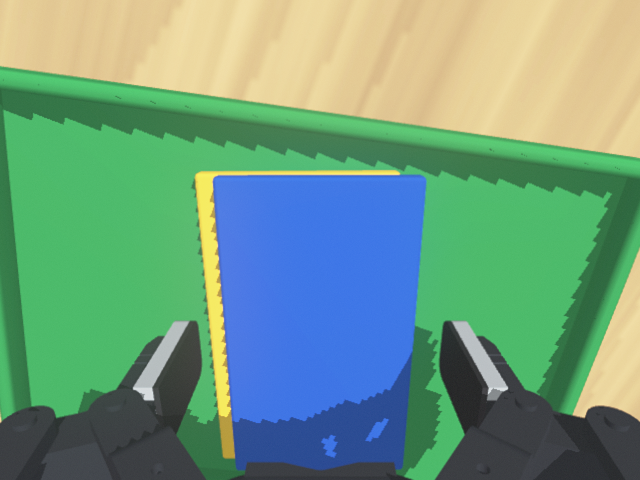

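View pics/c16.png

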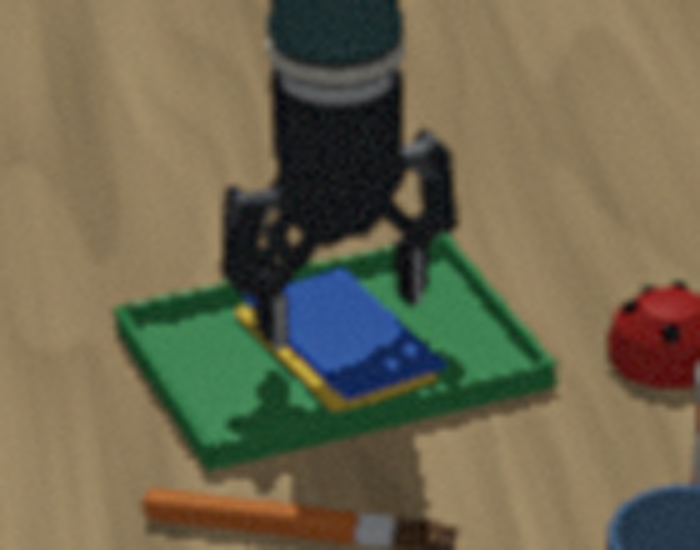

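Request:
arm_command(
  slide=[
    [0, 0, 0.004],
    [0, 0, 0.003],
    [0, 0, 0.003],
    [0, 0, 0.002],
    [0, 0, 0],
    [0, 0, 0],
    [0, 0, 0],
    [0, 0, 0],
  ],
  angular=[
    [0.2, 0, 0],
    [0.2, 0, 0],
    [0, 0, 0],
    [0, 0, 0],
    [0, 0, 0],
    [0, 0, 0],
    [0, 0, 0],
    [0, 0, 0],
  ],
  hand=[0.082, 0.082, 0.082, 0.082, 0.082, 0.082, 0.082, 0.082],
)

```text
time: 28.6
tool_pos: [0.5434, 0.3338, 0.0082]
tcp_rot: [-1.758, -2.6, -0.004]
wrist_force: [-0.8, 0.4, 3.3]
width: 0.96
```

Run:
```python
from h import *
st();snap('wrist','w17.png');snap('side','s17.png')
im=cv2.imread('pics/s17.png');cv2.imwrite('pics/c17.png',cv2.resize(im[90:200,220:360],None,fx=5,fy=5,interpolation=cv2.INTER_CUBIC))
```

```text
t 28.6 pos [0.5434 0.3338 0.0082] x [-0.373  0.928  0.004] y [ 0.928  0.373 -0.   ] z [-0.002  0.004 -1.   ] F [-0.8  0.4  3.3] w 0.96 q [0.51 0.42 1.86 0.01 0.86 0.12]
```

View pics/c17.png

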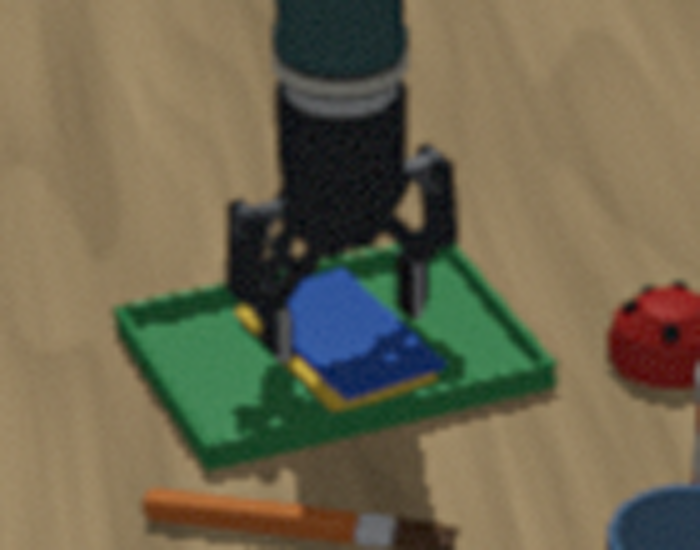

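Request:
arm_command(
  slide=[
    [0, 0, -0.0025],
    [0, 0, 0],
    [0, 0, 0],
    [0, 0, 0],
    [0, 0, 0],
    [0, 0, 0],
    [0, 0, 0],
    [0, 0, 0],
  ],
  angular=[
    [0, 0, 0],
    [0, 0, 0],
    [0, 0, 0],
    [0, 0, 0],
    [0, 0, 0],
    [0, 0, 0],
    [0, 0, 0],
    [0, 0, 0],
  ],
  hand=[0.08, 0.077, 0.074, 0.071, 0.069, 0.067, 0.065, 0.06],
  squeeze=30,
)

```text
time: 29.5
tool_pos: [0.5398, 0.3324, 0.013]
tcp_rot: [-1.755, -2.596, 0.008]
wrist_force: [-0.4, -0.9, 1.9]
width: 0.786
```

Run:
```python
from h import *
st();snap('wrist','w18.png')
```

```text
t 29.5 pos [0.5398 0.3324 0.013 ] x [-0.373  0.928  0.004] y [ 0.928  0.373 -0.009] z [-0.009  0.    -1.   ] F [-0.4 -0.9  1.9] w 0.786 q [0.51 0.41 1.86 0.01 0.87 0.12]
```

View pics/w18.png

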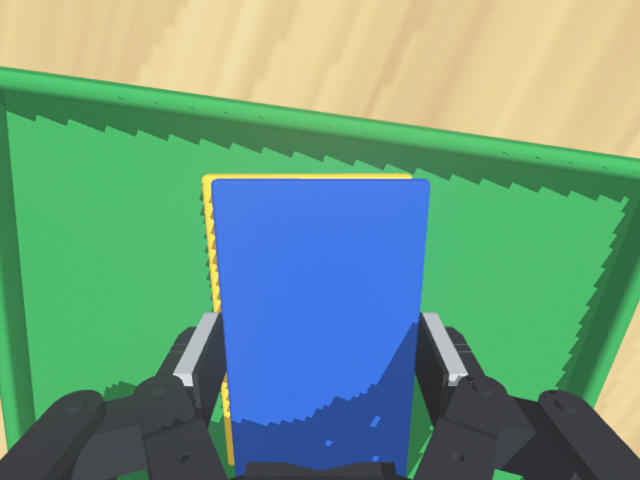

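Request:
arm_command(
  slide=[
    [0, 0, 0],
    [0, 0, 0],
    [0, -0.001, 0.003],
    [0, 0, 0.003],
    [0, 0, 0.001],
    [0, 0, 0],
    [0, 0, 0],
    [0, 0, 0],
  ],
  angular=[
    [0, 0, 0],
    [0, 0, 0],
    [-0.3, 0, 0],
    [-0.2, 0, 0],
    [0, 0, 0],
    [0, 0, 0],
    [0, 0, 0],
    [0, 0, 0],
  ],
  hand=[0.08, 0.08, 0.08, 0.08, 0.08, 0.08, 0.08, 0.08],
)

```text
time: 30.35
tool_pos: [0.5388, 0.3318, 0.0033]
tcp_rot: [-1.758, -2.601, -0.004]
wrist_force: [-0.7, 0.4, 0.2]
width: 0.937
```

Run:
```python
from h import *
st();snap('wrist','w19.png')
```

```text
t 30.35 pos [0.5388 0.3318 0.0033] x [-0.373  0.928  0.003] y [0.928 0.373 0.001] z [-0.001  0.003 -1.   ] F [-0.7  0.4  0.2] w 0.937 q [0.51 0.42 1.88 0.   0.85 0.13]
```

View pics/w19.png

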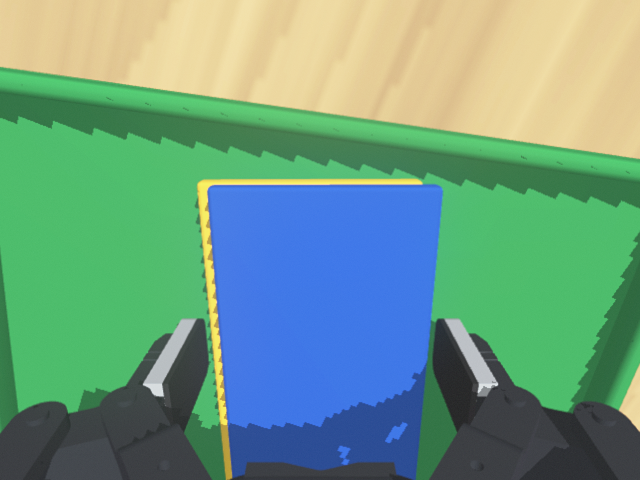

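Request:
arm_command(
  slide=[
    [0, 0, -0.001],
    [0, 0, 0],
    [0, 0, 0],
    [0, 0, 0],
    [0, 0, 0],
    [0, 0, 0],
    [0, 0, 0],
    [0, 0, 0],
  ],
  angular=[
    [0, 0, 0],
    [0, 0, 0],
    [0, 0, 0],
    [0, 0, 0],
    [0, 0, 0],
    [0, 0, 0],
    [0, 0, 0],
    [0, 0, 0],
  ],
  hand=[0.078, 0.075, 0.073, 0.071, 0.069, 0.067, 0.065, 0.06],
  squeeze=30,
)

```text
time: 31.2
tool_pos: [0.5391, 0.3322, 0.0073]
tcp_rot: [-1.758, -2.601, -0.005]
wrist_force: [-1.0, -0.2, 3.5]
width: 0.788
```

Run:
```python
from h import *
st();snap('wrist','w20.png')
```

```text
t 31.2 pos [0.5391 0.3322 0.0073] x [-0.373  0.928  0.004] y [0.928 0.373 0.002] z [ 0.     0.004 -1.   ] F [-1.  -0.2  3.5] w 0.788 q [0.51 0.41 1.87 0.   0.85 0.13]
```

View pics/w20.png

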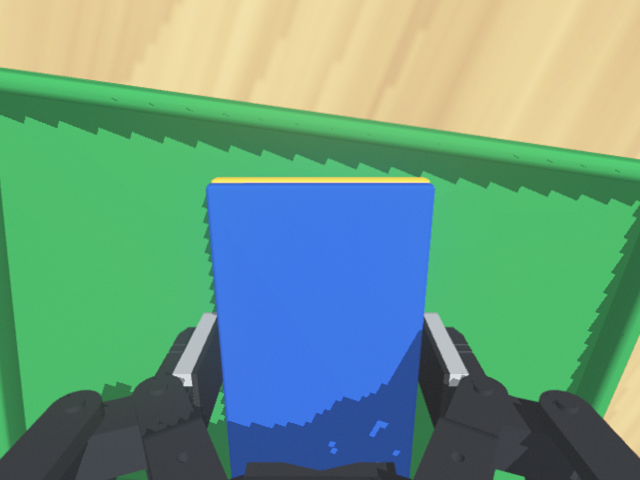

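Request:
arm_command(
  slide=[
    [0, 0, -0.001],
    [0, 0, 0],
    [0, 0, 0],
    [0, 0, 0],
    [0, 0, 0],
    [0, 0, 0],
    [0, 0, 0],
    [0, 0, 0],
  ],
  angular=[
    [0, 0, 1.5],
    [0, 0, 1.5],
    [0, 0, 1.5],
    [0, 0, 1.5],
    [0, 0, 1.5],
    [0, 0, 1],
    [0, 0, 0],
    [0, 0, 0],
  ],
  hand=[0.06, 0.06, 0.06, 0.06, 0.06, 0.06, 0.06, 0.06],
)

```text
time: 32.05
tool_pos: [0.5397, 0.3311, 0.0073]
tcp_rot: [-1.963, -2.451, -0.004]
wrist_force: [0.4, -1.6, 1.7]
width: 0.787
```

Run:
```python
from h import *
plan([.5391,.3322,.0073],pose(14)); _,c=snap('wrist','w21.png')
print('cam',ray(c,320,240)[0])
```

```text
t 32.05 pos [0.5397 0.3311 0.0073] x [-0.219  0.976  0.002] y [0.976 0.219 0.001] z [ 0.001  0.003 -1.   ] F [ 0.4 -1.6  1.7] w 0.787 q [0.51 0.41 1.87 0.   0.85 0.29]
dp [-0.0006  0.0011  0.    ] rot [ 0.07 -0.13 -1.37]
"slide": [[0.0002, -0.0, -0.0], [0.0002, -0.0, -0.0], [0.0002, -0.0, -0.0], [0.0002, -0.0, -0.0], [0.0002, -0.0, -0.0], [0.0002, -0.0, -0.0], [0.0002, -0.0, -0.0], [0.0002, -0.0, -0.0]]
"angular": [[0.01, -0.02, -0.17], [0.01, -0.02, -0.17], [0.01, -0.02, -0.17], [0.01, -0.02, -0.17], [0.01, -0.02, -0.17], [0.01, -0.02, -0.17], [0.01, -0.02, -0.17], [0.01, -0.02, -0.17]]
cam [0.52058688 0.41347934 0.14256852]
```

View pics/w21.png

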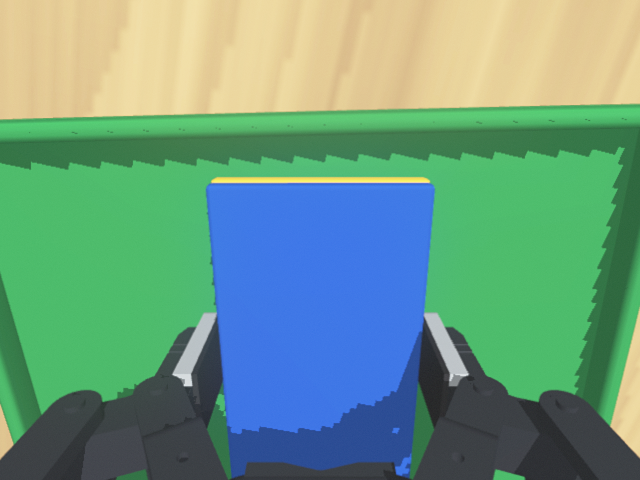

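Request:
arm_command(
  slide=[
    [0, 0, 0],
    [0, 0, 0],
    [-0.004, 0, 0],
    [-0.005, 0, 0],
    [-0.004, 0, 0],
    [-0.003, 0, 0],
    [0, 0, 0],
    [0, 0, 0],
  ],
  angular=[
    [0, 0, -1.0],
    [0, 0, -0.3],
    [0, 0, 0],
    [0, 0, 0],
    [0, 0, 0],
    [0, 0, 0],
    [0, 0, 0],
    [0, 0, 0],
  ],
  hand=[0.06, 0.06, 0.06, 0.06, 0.06, 0.06, 0.06, 0.06],
)

```text
time: 32.9
tool_pos: [0.5435, 0.3178, 0.0074]
tcp_rot: [-1.933, -2.47, -0.012]
wrist_force: [0.2, 2.3, 0.6]
width: 0.783
```

Run:
```python
from h import *
plan([.5391,.3322,.0073],pose(14)); _,c=snap('wrist','w22.png')
```

```text
t 32.9 pos [0.5435 0.3178 0.0074] x [-0.24   0.971  0.008] y [0.971 0.24  0.003] z [ 0.001  0.009 -1.   ] F [0.2 2.3 0.6] w 0.783 q [0.49 0.41 1.88 0.01 0.84 0.24]
dp [-0.0044  0.0144 -0.0001] rot [ 0.18 -0.49 -0.08]
"slide": [[0.0019, -0.0001, 0.0], [0.0019, -0.0001, 0.0], [0.0019, -0.0001, 0.0], [0.0019, -0.0001, 0.0], [0.0019, -0.0001, 0.0], [0.0019, -0.0001, 0.0], [0.0019, -0.0001, 0.0], [0.0019, -0.0001, 0.0]]
"angular": [[0.02, -0.06, -0.01], [0.02, -0.06, -0.01], [0.02, -0.06, -0.01], [0.02, -0.06, -0.01], [0.02, -0.06, -0.01], [0.02, -0.06, -0.01], [0.02, -0.06, -0.01], [0.02, -0.06, -0.01]]
```

View pics/w22.png

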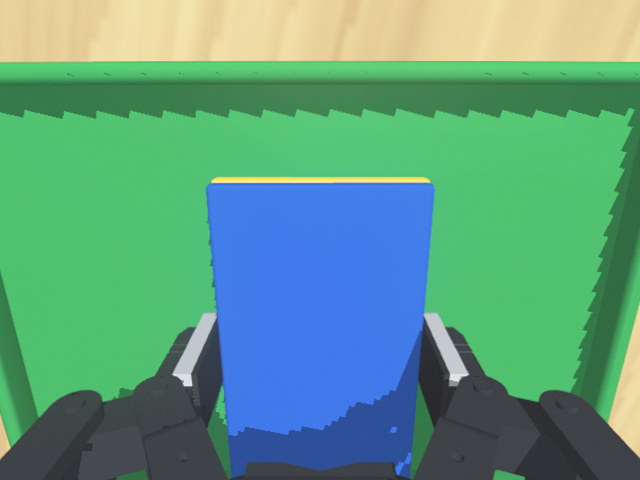

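Request:
arm_command(
  slide=[
    [-0.003, 0, 0],
    [-0.003, 0, 0],
    [-0.003, 0, 0],
    [-0.003, 0, 0],
    [-0.003, 0, 0],
    [-0.003, 0, 0],
    [-0.003, 0, 0],
    [-0.003, 0, 0],
  ],
  angular=[
    [0, 0, 0],
    [0, 0, 0],
    [0, 0, 0],
    [0, 0, 0],
    [0, 0, 0],
    [0, 0, 0],
    [0, 0, 0],
    [0, 0, 0],
  ],
  hand=[0.06, 0.06, 0.06, 0.06, 0.06, 0.06, 0.06, 0.06],
  squeeze=20,
)

```text
time: 33.75
tool_pos: [0.5436, 0.3179, 0.0095]
tcp_rot: [-1.922, -2.448, -0.051]
wrist_force: [-3.4, 13.2, -0.2]
width: 0.784
```

Run:
```python
from h import *
st(); _,c=snap('wrist','w23.png')
```

```text
t 33.75 pos [0.5436 0.3179 0.0095] x [-0.238  0.97   0.043] y [0.971 0.237 0.008] z [-0.003  0.044 -0.999] F [-3.4 13.2 -0.2] w 0.784 q [0.47 0.4  1.89 0.05 0.83 0.19]
```

View pics/w23.png

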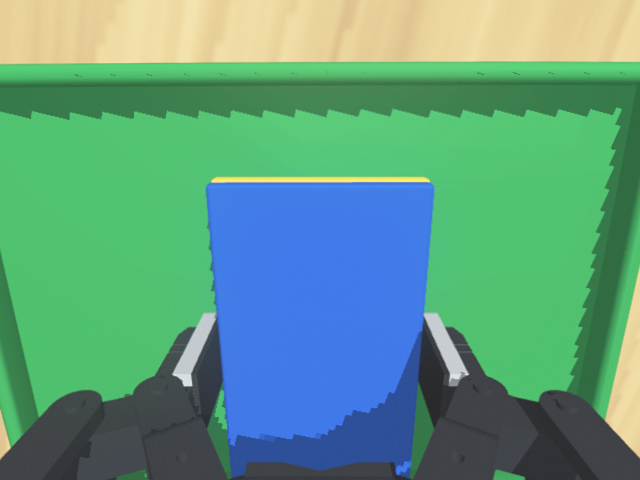

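Run:
```python
from h import *
for f in ['w22.png','w23.png']:
    c=cal(f)
    im=cv2.imread('pics/'+f)
    for col in (260,320,380): print([tuple(int(x) for x in im[r,col]) for r in range(174,190)])
    for row in (183,184):
        P=atz(c,320,row,.018)
        for z in (.018,.012,.006): print(row,z,proj(c,[P[0],P[1],z]).round(1))
        print(atz(c,320,177.5,.006)-P, atz(c,320,177.5,.012)-P)
```

```text
[(121, 193, 80), (124, 194, 81), (116, 195, 115), (103, 211, 219), (97, 223, 243), (103, 233, 246), (108, 243, 248), (116, 246, 251), (177, 212, 236), (216, 123, 94), (224, 116, 57), (233, 126, 67), (240, 134, 72), (240, 134, 70), (237, 131, 68), (235, 129, 69)]
[(124, 195, 81), (124, 195, 77), (126, 196, 102), (110, 212, 217), (99, 224, 243), (104, 233, 246), (107, 242, 248), (118, 246, 251), (182, 212, 234), (218, 123, 95), (225, 117, 58), (234, 128, 68), (239, 135, 73), (239, 134, 71), (238, 131, 69), (236, 130, 70)]
[(123, 195, 81), (123, 194, 77), (124, 196, 100), (109, 212, 217), (97, 223, 243), (100, 232, 245), (107, 242, 248), (123, 240, 251), (185, 185, 197), (217, 117, 78), (225, 119, 59), (234, 128, 65), (239, 133, 70), (239, 134, 70), (237, 131, 68), (235, 129, 67)]
183 0.018 [320. 183.]
183 0.012 [319.9 179. ]
183 0.006 [319.9 175.4]
[ 0.00019612 -0.00064786 -0.012     ] [-9.72949049e-05  4.68226834e-04 -6.00000000e-03]
184 0.018 [320. 184.]
184 0.012 [319.9 180. ]
184 0.006 [319.9 176.3]
[ 0.00012474 -0.00035842 -0.012     ] [-0.00016867  0.00075767 -0.006     ]
[(123, 
[... 386 characters left out ...]
47), (194, 158, 150), (221, 118, 68), (230, 121, 61), (238, 133, 69), (240, 133, 69), (238, 132, 71), (235, 128, 68), (234, 128, 69)]
[(125, 197, 83), (125, 198, 81), (119, 200, 121), (105, 216, 226), (98, 226, 245), (103, 236, 247), (112, 244, 250), (155, 223, 241), (204, 138, 117), (222, 116, 61), (231, 123, 63), (239, 132, 69), (240, 134, 72), (238, 131, 70), (235, 130, 70), (233, 127, 66)]
183 0.018 [320. 183.]
183 0.012 [319.9 179.8]
183 0.006 [319.7 176.9]
[ 0.00013828 -0.00017761 -0.012     ] [-0.00012871  0.00072466 -0.006     ]
184 0.018 [320. 184.]
184 0.012 [319.9 180.8]
184 0.006 [319.7 177.8]
[ 6.60271968e-05  1.19458801e-04 -1.20000000e-02] [-0.00020097  0.00102172 -0.006     ]
```

Request:
arm_command(
  slide=[
    [-0.003, 0, 0],
    [-0.005, 0, 0],
    [-0.006, 0, 0],
    [-0.006, 0, 0],
    [-0.006, 0, 0],
    [-0.006, 0, 0],
    [-0.006, 0, 0],
    [-0.006, 0, 0],
  ],
  angular=[
    [0, -1.5, 0],
    [0, -1.5, 0],
    [0, -1.5, 0],
    [0, -1.5, 0],
    [0, -1.5, 0],
    [0, -1.5, 0],
    [0, -1.5, 0],
    [0, -1.5, 0],
  ],
  hand=[0.06, 0.06, 0.06, 0.06, 0.06, 0.06, 0.06, 0.06],
  squeeze=20,
)

```text
time: 34.6
tool_pos: [0.5444, 0.3142, 0.0089]
tcp_rot: [1.889, 2.383, -0.082]
wrist_force: [-4.4, 18.5, -3.9]
width: 0.787
```

Run:
```python
from h import *
st(); _,c=snap('wrist','w24.png')
im=cv2.imread('pics/w24.png')
for col in (260,320,380): print([tuple(int(x) for x in im[r,col]) for r in range(174,190)])
```

```text
t 34.6 pos [0.5444 0.3142 0.0089] x [-0.226  0.968 -0.112] y [0.973 0.229 0.02 ] z [ 0.044 -0.104 -0.994] F [-4.4 18.5 -3.9] w 0.787 q [ 0.54  0.42  1.87 -0.15  0.87  0.41]
[(96, 219, 238), (100, 226, 243), (99, 230, 244), (104, 237, 246), (109, 243, 248), (123, 243, 251), (181, 196, 218), (215, 119, 91), (219, 115, 68), (223, 119, 71), (230, 125, 76), (237, 130, 75), (241, 136, 80), (240, 136, 80), (238, 130, 76), (236, 130, 77)]
[(98, 225, 244), (103, 229, 244), (106, 236, 246), (108, 242, 247), (122, 246, 251), (184, 212, 233), (217, 123, 98), (220, 114, 67), (222, 119, 72), (229, 124, 76), (237, 132, 79), (241, 139, 83), (241, 137, 82), (239, 135, 81), (236, 129, 77), (235, 127, 78)]
[(99, 228, 244), (104, 234, 245), (107, 241, 247), (118, 247, 250), (177, 222, 242), (215, 130, 110), (220, 118, 70), (222, 119, 75), (228, 125, 78), (237, 133, 81), (241, 138, 83), (242, 138, 83), (240, 135, 82), (237, 132, 81), (234, 128, 78), (234, 128, 77)]
```

View pics/w24.png

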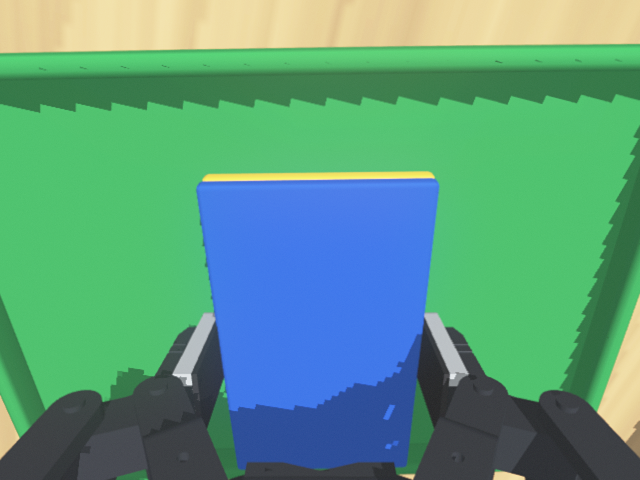

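Request:
arm_command(
  slide=[
    [0, 0, 0],
    [0, 0, 0],
    [0, 0, 0],
    [0, 0, -0.01],
    [0, 0, -0.02],
    [0, 0, -0.03],
    [0, 0, -0.03],
    [0, 0, -0.03],
  ],
  angular=[
    [0, 0, 0],
    [0, 0, 0],
    [0, 0, 0],
    [0, 1, 0],
    [0, 2, 0],
    [0, 2, 0],
    [0, 1.5, 0],
    [0, 0, 0],
  ],
  hand=[0.075, 0.08, 0.08, 0.08, 0.08, 0.08, 0.08, 0.08],
)

```text
time: 35.45
tool_pos: [0.5373, 0.3135, 0.1275]
tcp_rot: [1.946, 2.462, 0.008]
wrist_force: [0.5, 0.8, -0.9]
width: 0.937
```

Run:
```python
from h import *
bot.read_camera('top')
plan([.53,.27,.16],pose(14),n=5); _,c=snap('wrist','w25.png')
im=cv2.imread('pics/w25.png')
```

```text
t 35.5 pos [0.5408 0.3153 0.1342] x [-0.231  0.973  0.002] y [0.973 0.231 0.016] z [ 0.015  0.006 -1.   ] F [1.6 0.1 3.9] w 0.935 q [ 0.49  0.25  1.83 -0.    1.05  0.26]
dp [-0.0108 -0.0453  0.0258] rot [ 0.9  -0.13 -0.63]
"slide": [[-0.0083, -0.0041, -0.0052], [-0.0083, -0.0041, -0.0052], [-0.0083, -0.0042, -0.0052], [-0.0083, -0.0042, -0.0052], [-0.0083, -0.0043, -0.0052], [0, 0, 0], [0, 0, 0], [0, 0, 0]]
"angular": [[0.18, -0.03, -0.13], [0.18, -0.03, -0.13], [0.18, -0.03, -0.13], [0.18, -0.03, -0.13], [0.18, -0.03, -0.13], [0, 0, 0], [0, 0, 0], [0, 0, 0]]
```

View pics/w25.png

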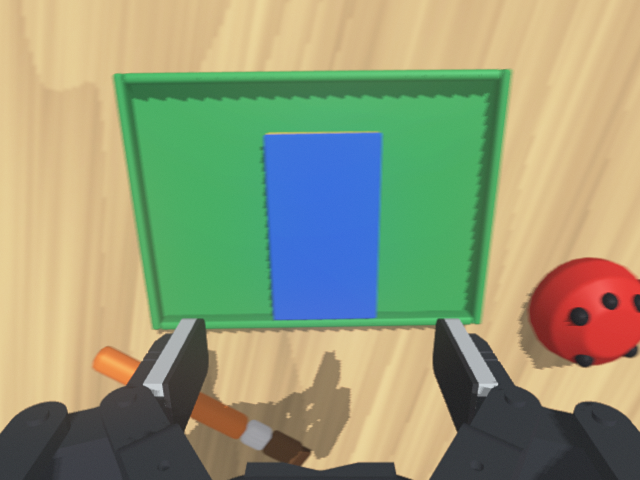

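Request:
arm_command(
  slide=[
    [-0.02, 0, -0.005],
    [-0.03, 0, 0],
    [-0.03, 0, 0],
    [-0.03, 0, 0],
    [-0.02, 0, 0],
    [0, 0, 0],
    [0, 0, 0],
    [0, 0, 0],
  ],
  angular=[
    [0.4, 0, -0.3],
    [0.4, 0, -0.3],
    [0, 0, 0],
    [0, 0, 0],
    [0, 0, 0],
    [0, 0, 0],
    [0, 0, 0],
    [0, 0, 0],
  ],
  hand=[0.08, 0.08, 0.08, 0.08, 0.08, 0.08, 0.08, 0.08],
)

```text
time: 36.35
tool_pos: [0.5737, 0.1815, 0.1403]
tcp_rot: [-1.938, -2.473, -0.014]
wrist_force: [-1.2, 0.3, 0.7]
width: 0.939
```

Run:
```python
from h import *
bot.read_camera('top')
_,c=snap('wrist','w26.png');snap('side','s26.png');snap('top','t26.png')
print(ray(c,320,240)[0]);st()
im=cv2.imread('pics/w26.png');cv2.imwrite('pics/c26.png',cv2.resize(im[180:400,240:420],None,fx=3.5,fy=2.7,interpolation=cv2.INTER_CUBIC))
im=cv2.imread('pics/s26.png');cv2.imwrite('pics/d26.png',cv2.resize(im[125:200,220:350],None,fx=6,fy=6,interpolation=cv2.INTER_CUBIC))
```

```text
[0.55209856 0.26321665 0.27578607]
t 36.55 pos [0.5737 0.1823 0.1403] x [-0.241  0.971  0.005] y [0.971 0.24  0.007] z [ 0.006  0.007 -1.   ] F [ 0.4 -0.3  0.8] w 0.94 q [0.26 0.2  1.87 0.01 1.06 0.02]
```

View pics/w26.png

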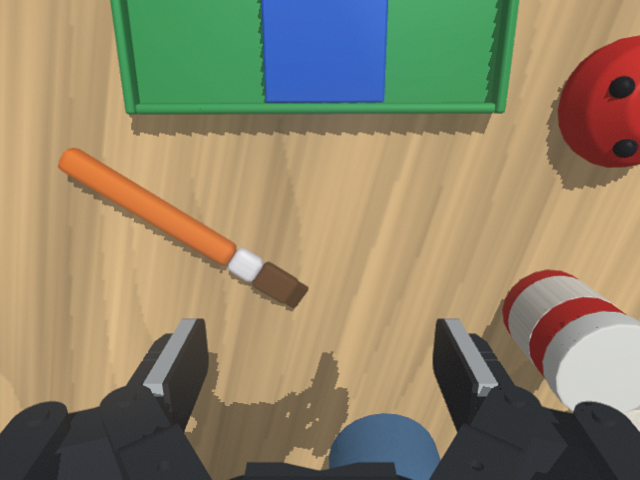

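View pics/d26.png

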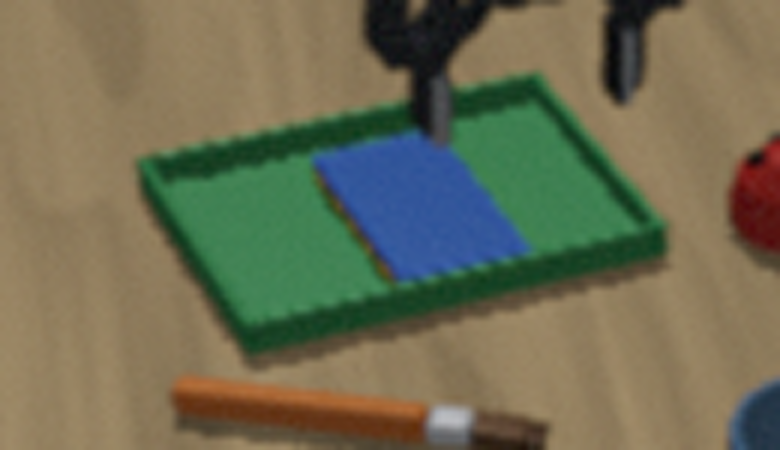

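View pics/c26.png

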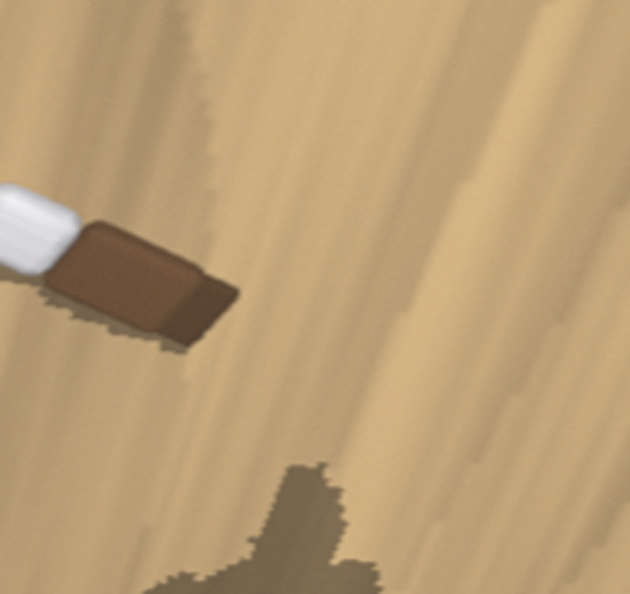

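View pics/t26.png

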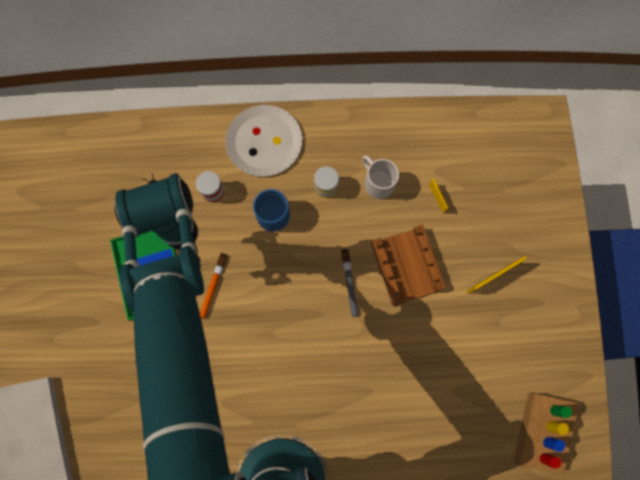

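Run:
```python
from h import *
c=cal('w26.png')
A=atz(c,69,159,.010);B=atz(c,233,255,.014);T=atz(c,299,297,.008)
print(A,B,T,np.linalg.norm(A-B),np.linalg.norm(A-T))
d=T-A;print(np.degrees(np.arctan2(d[1],d[0])))
d=B-A;print(np.degrees(np.arctan2(d[1],d[0])),'grip at 105', A+d/np.linalg.norm(d)*.105)
c=cal('t26.png')
g=[atz(c,355,314,.008),atz(c,346,251,.008)];print('grey',g,np.linalg.norm(g[0]-g[1]))
s=cal('s26.png')
```

```text
[0.41395078 0.18792268 0.01      ] [0.52320836 0.15116682 0.014     ] [0.57207114 0.12873739 0.008     ] 0.11534388307058062 0.1688459208170525
-20.521142825980277
-18.593697338121686 grip at 105 [0.51341029 0.15446304 0.01364129]
grey [array([ 0.40151592, -0.2008691 ,  0.008     ]), array([ 0.5635143 , -0.18657506,  0.008     ])] 0.16262778610348524
```

Run:
```python
from h import *
plan([.509,.1535,.11],pose(70.5),n=8)
```

```text
t 36.55 pos [0.5737 0.1823 0.1403] x [-0.241  0.971  0.005] y [0.971 0.24  0.007] z [ 0.006  0.007 -1.   ] F [ 0.4 -0.3  0.8] w 0.94 q [0.26 0.2  1.87 0.01 1.06 0.02]
dp [-0.0647 -0.0288 -0.0303] rot [  0.52  -0.08 -56.58]
"slide": [[-0.0016, -0.0087, 0.0037], [-0.0005, -0.0089, 0.0037], [0.0006, -0.0088, 0.0037], [0.0017, -0.0087, 0.0038], [0.0028, -0.0084, 0.0038], [0.0038, -0.008, 0.0038], [0.0047, -0.0075, 0.0038], [0.0056, -0.0068, 0.0038]]
"angular": [[0.06, -0.01, -7.07], [0.06, -0.01, -7.07], [0.06, -0.01, -7.07], [0.06, -0.01, -7.07], [0.06, -0.01, -7.07], [0.06, -0.01, -7.07], [0.06, -0.01, -7.07], [0.06, -0.01, -7.07]]
```

Request:
arm_command(
  slide=[
    [-0.002, -0.009, 0.003],
    [0, -0.009, 0.003],
    [0.001, -0.009, 0.003],
    [0.002, -0.009, 0.003],
    [0.003, -0.008, 0.003],
    [0.004, -0.008, 0.003],
    [0.005, -0.008, 0.003],
    [0.004, -0.004, 0.003],
  ],
  angular=[
    [0, 0, -7.5],
    [0, 0, -7.5],
    [0, 0, -7.5],
    [0, 0, -7.5],
    [0, 0, -7.5],
    [0, 0, -7.5],
    [0, 0, -7.5],
    [0, 0, -4],
  ],
  hand=[0.05, 0.05, 0.05, 0.05, 0.05, 0.05, 0.05, 0.05],
)

```text
time: 37.35
tool_pos: [0.5093, 0.1588, 0.1156]
tcp_rot: [0.455, 3.102, 0.015]
wrist_force: [0.7, 0.9, 0.7]
width: 0.584
```

Run:
```python
from h import *
bot.read_camera('top')
plan([.509,.1535,.03],pose(70.5),n=5); snap('wrist','w27.png')
```

```text
t 37.4 pos [0.5081 0.1585 0.1149] x [-0.958  0.286 -0.003] y [0.286 0.958 0.009] z [ 0.006  0.008 -1.   ] F [-1.1 -0.8 -0.6] w 0.588 q [ 0.25  0.1   2.04  0.01  0.99 -1.03]
dp [ 0.0009 -0.005  -0.0849] rot [0.55 0.18 2.89]
"slide": [[-0.0004, -0.0011, 0.017], [-0.0004, -0.001, 0.017], [-0.0004, -0.001, 0.017], [-0.0005, -0.001, 0.017], [-0.0005, -0.0009, 0.017], [0, 0, 0], [0, 0, 0], [0, 0, 0]]
"angular": [[0.11, 0.04, 0.58], [0.11, 0.04, 0.58], [0.11, 0.04, 0.58], [0.11, 0.04, 0.58], [0.11, 0.04, 0.58], [0, 0, 0], [0, 0, 0], [0, 0, 0]]
```

View pics/w27.png

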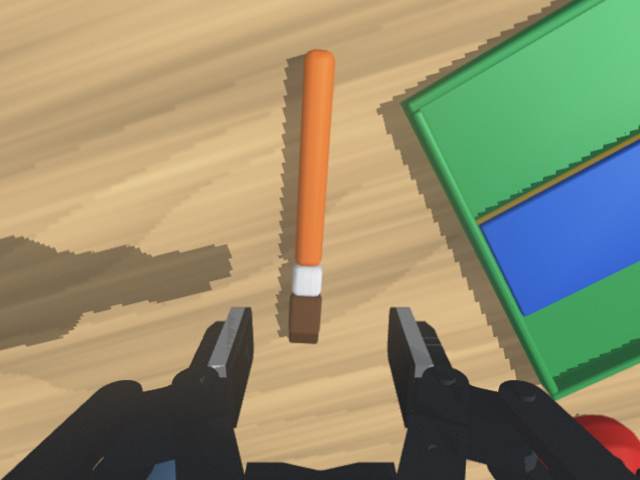

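Run:
```python
from h import *
c=cal('w27.png')
A=atz(c,319,52,.010);B=atz(c,308,265,.014);T=atz(c,304,341,.009)
print(A,B,T,np.linalg.norm(A-B),np.linalg.norm(A-T))
d=B-A;y=np.degrees(np.arctan2(d[1],d[0]));g=A+d/np.linalg.norm(d)*.104;print(y,g)
plan([g[0],g[1],.03],pose(y+90),n=5)
```

```text
[0.4109971  0.18824738 0.01      ] [0.52092119 0.14839039 0.014     ] [0.57307923 0.12944753 0.009     ] 0.11699523138444652 0.1724211093992827
-19.929960519956328 [0.50871138 0.1528175  0.0135557 ]
t 37.45 pos [0.5088 0.1587 0.1152] x [-0.956  0.292 -0.004] y [0.292 0.956 0.01 ] z [ 0.007  0.008 -1.   ] F [-0.3 -0.4 -1. ] w 0.584 q [ 0.25  0.1   2.04  0.01  0.99 -1.03]
dp [-0.0001 -0.0059 -0.0852] rot [0.57 0.21 2.96]
"slide": [[-0.0003, -0.0013, 0.017], [-0.0003, -0.0013, 0.017], [-0.0003, -0.0012, 0.017], [-0.0003, -0.0012, 0.017], [-0.0004, -0.0011, 0.017], [0, 0, 0], [0, 0, 0], [0, 0, 0]]
"angular": [[0.11, 0.04, 0.59], [0.11, 0.04, 0.59], [0.11, 0.04, 0.59], [0.11, 0.04, 0.59], [0.11, 0.04, 0.59], [0, 0, 0], [0, 0, 0], [0, 0, 0]]
```

Request:
arm_command(
  slide=[
    [-0.0003, -0.0015, 0.018],
    [-0.0003, -0.0015, 0.02],
    [-0.0003, -0.0015, 0.02],
    [-0.0003, -0.0015, 0.02],
    [-0.0003, -0.001, 0.015],
    [0, 0, 0.006],
    [0, 0, 0],
    [0, 0, 0],
  ],
  angular=[
    [0.2, 0, 0.8],
    [0.2, 0, 0.8],
    [0.2, 0, 0.8],
    [0, 0, 0.8],
    [0, 0, 0],
    [0, 0, 0],
    [0, 0, 0],
    [0, 0, 0],
  ],
  hand=[0.05, 0.05, 0.05, 0.05, 0.05, 0.05, 0.05, 0.05],
)

```text
time: 38.25
tool_pos: [0.5147, 0.1569, 0.017]
tcp_rot: [0.567, 3.077, 0.005]
wrist_force: [0.8, -0.3, 0.2]
width: 0.582
```

Run:
```python
from h import *
bot.read_camera('top')
plan([.5087,.1528,.012],pose(70),n=3); snap('wrist','w28.png')
```

```text
t 38.3 pos [0.5149 0.1569 0.0172] x [-0.934  0.356 -0.012] y [0.356 0.934 0.006] z [ 0.014  0.001 -1.   ] F [1.1 1.2 0.7] w 0.585 q [ 0.25  0.25  2.09 -0.    0.8  -0.95]
dp [-0.0062 -0.0041 -0.0052] rot [ 0.34  0.7  -0.87]
"slide": [[0.0015, -0.002, 0.0017], [0.0015, -0.002, 0.0017], [0.0015, -0.002, 0.0017], [0, 0, 0], [0, 0, 0], [0, 0, 0], [0, 0, 0], [0, 0, 0]]
"angular": [[0.11, 0.23, -0.29], [0.11, 0.23, -0.29], [0.11, 0.23, -0.29], [0, 0, 0], [0, 0, 0], [0, 0, 0], [0, 0, 0], [0, 0, 0]]
```

View pics/w28.png

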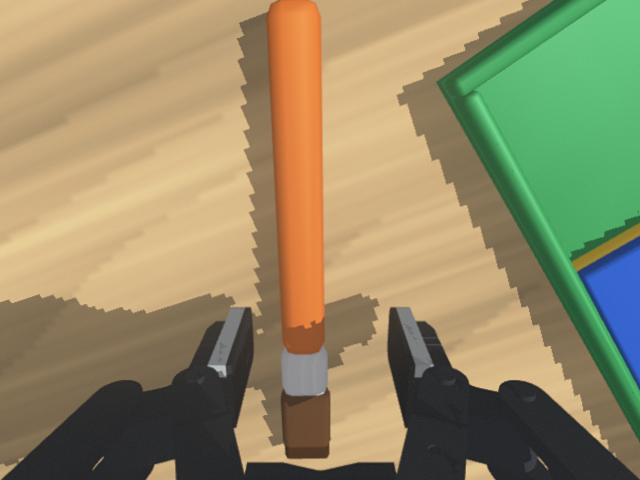

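Request:
arm_command(
  slide=[
    [0.004, -0.003, 0],
    [0.004, -0.003, 0.003],
    [0.001, 0, 0.003],
    [0, 0, 0],
    [0, 0, 0],
    [0, 0, 0],
    [0, 0, 0],
    [0, 0, 0],
  ],
  angular=[
    [0.3, 0.4, -0.6],
    [0, 0.3, 0],
    [0, 0, 0],
    [0, 0, 0],
    [0, 0, 0],
    [0, 0, 0],
    [0, 0, 0],
    [0, 0, 0],
  ],
  hand=[0.05, 0.05, 0.05, 0.05, 0.04, 0.03, 0.02, 0.01],
  squeeze=30,
)

```text
time: 39.15
tool_pos: [0.5056, 0.1547, 0.0135]
tcp_rot: [0.551, 3.089, 0.004]
wrist_force: [-0.4, 0.6, -0.1]
width: 0.17
```

Request:
arm_command(
  slide=[
    [0, 0, 0],
    [0, 0, 0],
    [0, 0, 0],
    [0, 0, -0.01],
    [0, 0, -0.02],
    [0, 0, -0.02],
    [0, 0, -0.01],
    [0, 0, 0],
  ],
  angular=[
    [0, 0, 0],
    [0, 0, 0],
    [0, 0, 0],
    [0, 0, 0],
    [0, 0, 0],
    [0, 0, 0],
    [0, 0, 0],
    [0, 0, 0],
  ],
  hand=[0.0, 0.0, 0.0, 0.0, 0.0, 0.0, 0.0, 0.0],
  squeeze=70,
)

```text
time: 39.95
tool_pos: [0.5045, 0.1544, 0.0764]
tcp_rot: [0.552, 3.091, 0.003]
wrist_force: [-0.4, 0.5, 0.4]
width: 0.165
```

Run:
```python
from h import *
st(); snap('wrist','w29.png')
```

```text
t 39.95 pos [0.5045 0.1544 0.0764] x [-0.938  0.346 -0.002] y [0.346 0.938 0.002] z [ 0.002  0.001 -1.   ] F [-0.4  0.5  0.4] w 0.165 q [ 0.25  0.15  2.07  0.    0.92 -0.97]
```

View pics/w29.png

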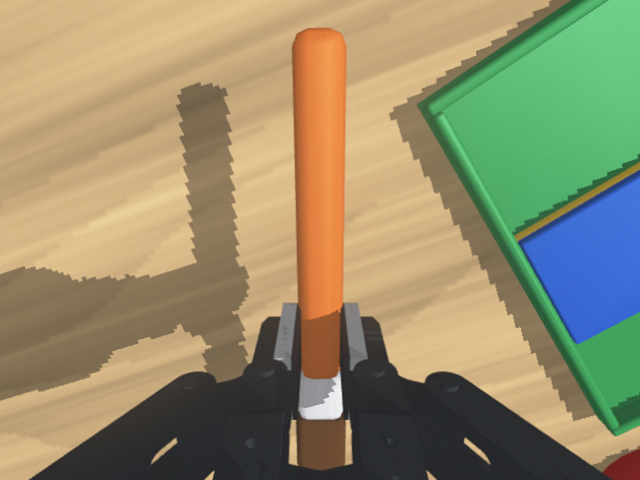

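Request:
arm_command(
  slide=[
    [0, 0, -0.03],
    [0, 0, -0.03],
    [0, 0, -0.03],
    [0, 0, -0.03],
    [0, 0, -0.03],
    [0, 0, -0.03],
    [0, 0, -0.02],
    [0, 0, 0],
  ],
  angular=[
    [0, 0, 0],
    [0, 0, 4],
    [0, 0, 8],
    [0, 0, 8],
    [0, 0, 8],
    [0, 0, 8],
    [0, 0, 8],
    [0, 0, 8],
  ],
  hand=[0.0, 0.0, 0.0, 0.0, 0.0, 0.0, 0.0, 0.0],
)

```text
time: 40.8
tool_pos: [0.4991, 0.1528, 0.2732]
tcp_rot: [-1.89, -2.496, 0.019]
wrist_force: [0.1, 0.1, -0.4]
width: 0.159
```

Run:
```python
from h import *
plan([.58,.07,.28],pose(-30),n=7)
```

```text
t 40.8 pos [0.4991 0.1528 0.2732] x [-0.271  0.963  0.001] y [ 0.962  0.271 -0.016] z [-0.016 -0.003 -1.   ] F [ 0.1  0.1 -0.4] w 0.159 q [ 0.25 -0.04  1.87  0.    1.32 -0.03]
dp [ 0.0809 -0.0828  0.0068] rot [-0.89  0.3  45.73]
"slide": [[-0.0145, 0.0079, -0.0011], [-0.0135, 0.0095, -0.0011], [-0.0124, 0.011, -0.0011], [-0.011, 0.0123, -0.0011], [-0.0095, 0.0135, -0.0011], [-0.0079, 0.0145, -0.001], [-0.0062, 0.0153, -0.001], [0, 0, 0]]
"angular": [[-0.13, 0.04, 6.53], [-0.13, 0.04, 6.53], [-0.13, 0.04, 6.53], [-0.13, 0.04, 6.53], [-0.13, 0.04, 6.53], [-0.13, 0.04, 6.53], [-0.13, 0.04, 6.53], [0, 0, 0]]
```

Request:
arm_command(
  slide=[
    [-0.0145, 0.008, -0.001],
    [-0.0135, 0.0095, -0.001],
    [-0.0125, 0.011, -0.001],
    [-0.011, 0.0125, -0.001],
    [-0.0095, 0.0135, -0.001],
    [-0.008, 0.0145, -0.001],
    [-0.006, 0.0155, -0.001],
    [0, 0, 0],
  ],
  angular=[
    [-0.1, 0, 7.5],
    [-0.1, 0, 7.5],
    [-0.1, 0, 7.5],
    [-0.1, 0, 7.5],
    [-0.1, 0, 7.5],
    [-0.1, 0, 7.5],
    [-0.1, 0, 7.5],
    [0, 0, 6],
  ],
  hand=[0.0, 0.0, 0.0, 0.0, 0.0, 0.0, 0.0, 0.0],
)

```text
time: 41.6
tool_pos: [0.5743, 0.0618, 0.2704]
tcp_rot: [2.904, 1.197, -0.028]
wrist_force: [-0.2, 0.0, -0.5]
width: 0.161
```

Run:
```python
from h import *
plan([.64,-.01,.29],pose(-90),n=7)
```

```text
t 41.6 pos [0.5743 0.0618 0.2704] x [ 0.71   0.704 -0.017] y [ 0.704 -0.71  -0.007] z [-0.016 -0.007 -1.   ] F [-0.2  0.  -0.5] w 0.161 q [ 0.07  0.07  1.77 -0.01  1.32  0.86]
dp [ 0.0657 -0.0718  0.0196] rot [1.000e-02 1.050e+00 4.479e+01]
"slide": [[-0.0006, 0.0139, -0.0029], [0.001, 0.0139, -0.0029], [0.0025, 0.0137, -0.0029], [0.004, 0.0133, -0.0029], [0.0055, 0.0128, -0.0029], [0.0069, 0.0121, -0.0028], [0.0082, 0.0112, -0.0028], [0, 0, 0]]
"angular": [[0.0, 0.15, 6.4], [0.0, 0.15, 6.4], [0.0, 0.15, 6.4], [0.0, 0.15, 6.4], [0.0, 0.15, 6.4], [0.0, 0.15, 6.4], [0.0, 0.15, 6.4], [0, 0, 0]]
```

Request:
arm_command(
  slide=[
    [-0.001, 0.014, -0.003],
    [0.001, 0.014, -0.003],
    [0.003, 0.014, -0.003],
    [0.004, 0.013, -0.003],
    [0.006, 0.013, -0.003],
    [0.007, 0.012, -0.003],
    [0.008, 0.011, -0.003],
    [0, 0, 0],
  ],
  angular=[
    [0, 0, 6.6],
    [0, 0, 6.6],
    [0, 0, 6.6],
    [0, 0, 6.6],
    [0, 0, 6.6],
    [0, 0, 6.6],
    [0, 0, 6.6],
    [0, 0, 0],
  ],
  hand=[0.0, 0.0, 0.0, 0.0, 0.0, 0.0, 0.0, 0.0],
)

```text
time: 42.4
tool_pos: [0.6373, -0.0149, 0.277]
tcp_rot: [3.132, -0.095, -0.057]
wrist_force: [-0.7, 0.2, 0.1]
width: 0.163
```

Run:
```python
from h import *
st(); snap('wrist','w30.png'); snap('side','s30.png')
```

```text
t 42.4 pos [ 0.6373 -0.0149  0.277 ] x [ 0.998 -0.06  -0.036] y [-0.06  -0.998  0.009] z [-0.037 -0.006 -0.999] F [-0.7  0.2  0.1] w 0.163 q [-0.06  0.2   1.62 -0.01  1.36  1.58]
```

View pics/w30.png

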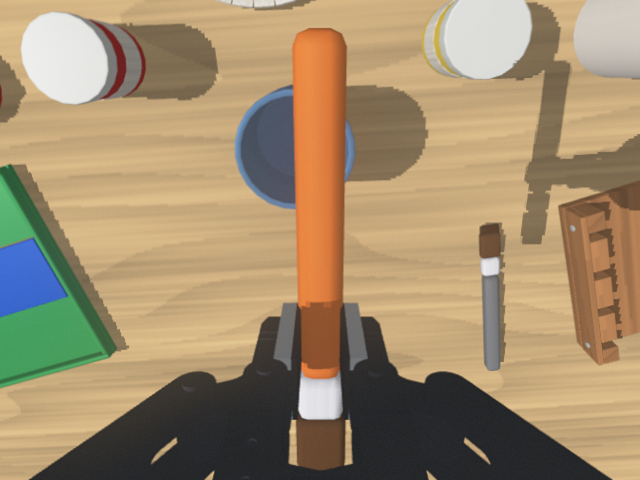

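View pics/s30.png

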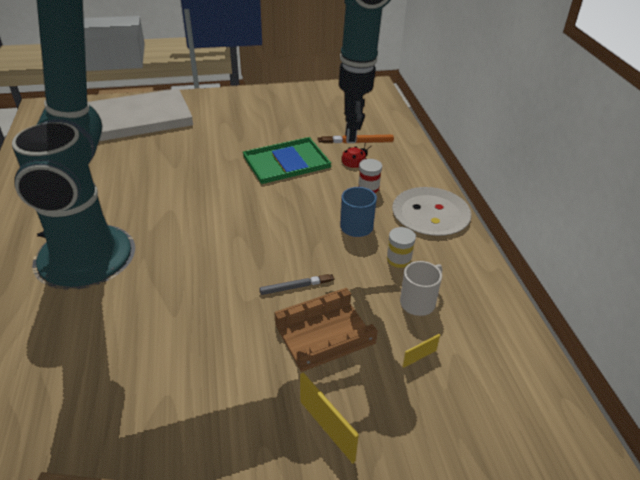

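Run:
```python
from h import *
c=cal('w30.png')
for p in [(236,147),(355,147),(295,86),(295,208),(295.5,147)]: print(atz(c,*p,.095).round(4))
A=atz(c,492,367,.01);B=atz(c,490,276,.014);T=atz(c,490,225,.009)
print('grey',A,B,T,np.linalg.norm(A-B),np.linalg.norm(A-T))
```

```text
[0.6769 0.0424 0.095 ]
[ 0.6715 -0.0434  0.095 ]
[ 0.7158 -0.0035  0.095 ]
[0.6283 0.0037 0.095 ]
[ 6.742e-01 -4.000e-04  9.500e-02]
grey [ 0.39999708 -0.1970158   0.01      ] [ 0.51777516 -0.18352944  0.014     ] [ 0.57169917 -0.18101097  0.009     ] 0.11861516321372016 0.17244930145848794
```

```bash
cat >> h.py <<'E'
def bp(yawx,t): return pose(yawx-90)@Rn.from_rotvec([0,-np.radians(t),0]).as_matrix()
E
python3 - <<'E'
from h import *
plan([.648,.012,.26],bp(0,65),n=8)
E
```

```text
t 42.5 pos [ 0.6362 -0.0137  0.2767] x [ 0.998 -0.056 -0.038] y [-0.056 -0.998  0.008] z [-0.038 -0.006 -0.999] F [ 0.9 -0.1 -0.2] w 0.16 q [-0.06  0.2   1.62 -0.01  1.37  1.57]
dp [ 0.0118  0.0257 -0.0167] rot [ -1.49 -62.8   -3.08]
"slide": [[0.0014, -0.0033, 0.002], [0.0017, -0.0033, 0.0018], [0.0019, -0.0033, 0.0015], [0.0021, -0.0033, 0.0012], [0.0023, -0.0033, 0.0009], [0.0024, -0.0033, 0.0006], [0.0025, -0.0032, 0.0003], [0.0025, -0.0032, -0.0001]]
"angular": [[-0.19, -7.85, -0.39], [-0.19, -7.85, -0.39], [-0.19, -7.85, -0.39], [-0.19, -7.85, -0.39], [-0.19, -7.85, -0.39], [-0.19, -7.85, -0.39], [-0.19, -7.85, -0.39], [-0.19, -7.85, -0.39]]
```

Request:
arm_command(
  slide=[
    [0.0015, -0.0035, 0.002],
    [0.0015, -0.0035, 0.002],
    [0.002, -0.0035, 0.0015],
    [0.002, -0.0035, 0.0015],
    [0.002, -0.0035, 0.001],
    [0.0025, -0.0035, 0.0005],
    [0.0025, -0.0035, 0],
    [0.0025, -0.003, 0],
  ],
  angular=[
    [-0.2, -8, -0.4],
    [-0.2, -8, -0.4],
    [-0.2, -8, -0.4],
    [-0.2, -8, -0.4],
    [-0.2, -8, -0.4],
    [-0.2, -8, -0.4],
    [-0.2, -8, -0.4],
    [-0.2, -8, -0.4],
  ],
  hand=[0.0, 0.0, 0.0, 0.0, 0.0, 0.0, 0.0, 0.0],
)

```text
time: 43.3
tool_pos: [0.6414, 0.0201, 0.2645]
tcp_rot: [2.6, 0.044, -1.762]
wrist_force: [-0.0, -0.1, -0.6]
width: 0.164
```

Run:
```python
from h import *
bot.read_camera('top')
plan([.648,.012,.20],bp(0,65),n=6); snap('side','s31.png'); snap('top','t31.png')
```

```text
t 43.35 pos [0.6405 0.0209 0.2547] x [ 0.352  0.024 -0.936] y [ 0.024 -1.    -0.016] z [-0.936 -0.017 -0.352] F [-1.8  0.2 -9.5] w 0.159 q [ 0.    0.96  0.92 -0.02  2.48  1.53]
dp [ 0.0075 -0.0089 -0.0547] rot [0.94 4.39 1.38]
"slide": [[0.0089, 0.0017, 0.0021], [0.0089, 0.0016, 0.0022], [0.0089, 0.0016, 0.0023], [0.0089, 0.0016, 0.0024], [0.0088, 0.0015, 0.0025], [0.0088, 0.0015, 0.0026], [0, 0, 0], [0, 0, 0]]
"angular": [[0.16, 0.73, 0.23], [0.16, 0.73, 0.23], [0.16, 0.73, 0.23], [0.16, 0.73, 0.23], [0.16, 0.73, 0.23], [0.16, 0.73, 0.23], [0, 0, 0], [0, 0, 0]]
```

View pics/s31.png

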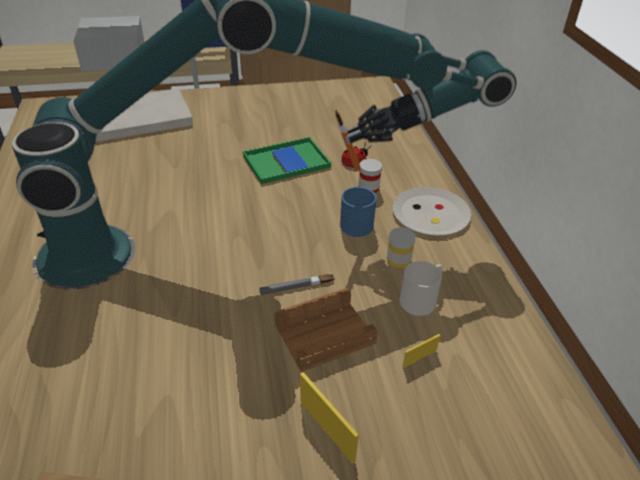

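View pics/t31.png

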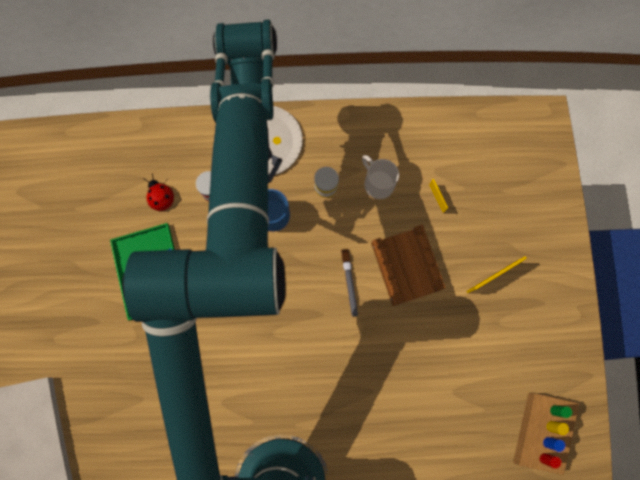

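Request:
arm_command(
  slide=[
    [0.009, 0.002, 0.002],
    [0.01, 0.002, 0.002],
    [0.011, 0.0015, 0.003],
    [0.012, 0.0015, 0.003],
    [0.012, 0.0015, 0.004],
    [0.012, 0.0015, 0.004],
    [0.006, 0, 0.002],
    [0, 0, 0],
  ],
  angular=[
    [0.2, 0.8, 0.2],
    [0.2, 0.8, 0.2],
    [0.2, 0.8, 0.2],
    [0.2, 0.8, 0.2],
    [0.2, 0.8, 0.2],
    [0.2, 0.4, 0.2],
    [0, 0, 0],
    [0, 0, 0],
  ],
  hand=[0.0, 0.0, 0.0, 0.0, 0.0, 0.0, 0.0, 0.0],
)

```text
time: 44.25
tool_pos: [0.6547, 0.0092, 0.1916]
tcp_rot: [-2.687, 0.007, 1.614]
wrist_force: [0.1, -0.2, -0.6]
width: 0.162
```

Run:
```python
from h import *
bot.read_camera('top')
plan([.648,.012,.128],bp(0,65),n=5); snap('side','s32.png'); _,c=snap('wrist','w32.png')
im=cv2.imread('pics/s32.png');cv2.imwrite('pics/c32.png',cv2.resize(im[60:260,300:480],None,fx=3.6,fy=3,interpolation=cv2.INTER_CUBIC))
```

```text
t 44.3 pos [0.6548 0.0092 0.1918] x [ 0.47   0.    -0.883] y [-0.007 -1.    -0.004] z [-0.883  0.008 -0.47 ] F [ 0.2  0.8 -0.6] w 0.165 q [-0.02  0.97  0.95 -0.01  2.31  1.55]
dp [-0.0068  0.0028 -0.0638] rot [-0.48 -3.02  0.01]
"slide": [[0.0106, -0.0005, 0.0072], [0.0107, -0.0005, 0.0071], [0.0108, -0.0005, 0.007], [0.0109, -0.0005, 0.0069], [0.0109, -0.0005, 0.0067], [0, 0, 0], [0, 0, 0], [0, 0, 0]]
"angular": [[-0.1, -0.6, 0.0], [-0.1, -0.6, 0.0], [-0.1, -0.6, 0.0], [-0.1, -0.6, 0.0], [-0.1, -0.6, 0.0], [0, 0, 0], [0, 0, 0], [0, 0, 0]]
```

View pics/c32.png

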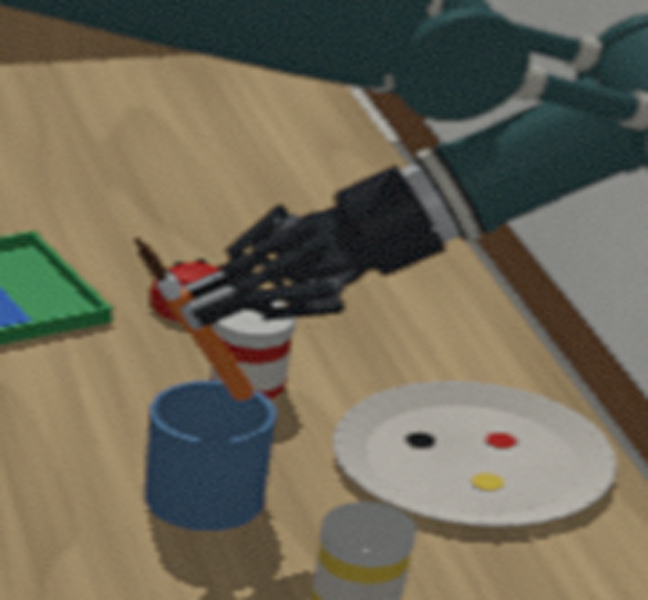

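View pics/w32.png

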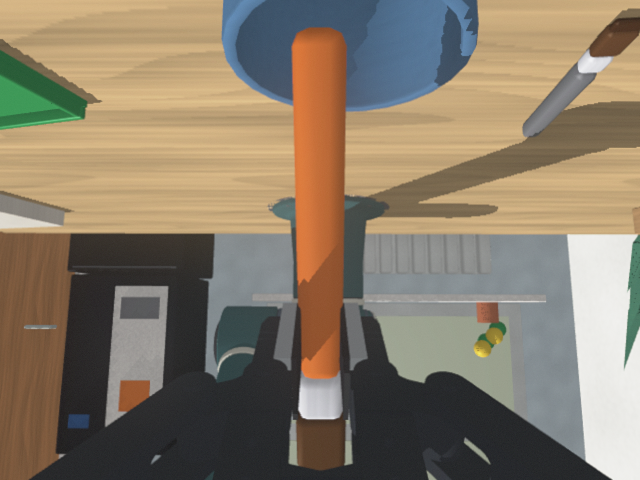

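Request:
arm_command(
  slide=[
    [-0.002, 0, 0.0035],
    [-0.002, 0, 0.004],
    [0.009, -0.001, 0.005],
    [0.011, -0.001, 0.006],
    [0.011, -0.001, 0.006],
    [0.011, -0.001, 0.006],
    [0.009, 0, 0.004],
    [0, 0, 0],
  ],
  angular=[
    [-0.2, -1.2, 0],
    [-0.2, -1.2, 0],
    [0, -0.6, 0],
    [0, 0, 0],
    [0, 0, 0],
    [0, 0, 0],
    [0, 0, 0],
    [0, 0, 0],
  ],
  hand=[0.0, 0.0, 0.0, 0.0, 0.0, 0.0, 0.0, 0.0],
)

```text
time: 45.2
tool_pos: [0.642, 0.0147, 0.1286]
tcp_rot: [-2.645, -0.002, 1.695]
wrist_force: [-0.8, -0.6, -0.1]
width: 0.158
```

Run:
```python
from h import *
bot.read_camera('top')
plan([.648,.012,.125],bp(0,65),n=5); snap('side','s33.png'); _,c=snap('wrist','w33.png')
im=cv2.imread('pics/s33.png');cv2.imwrite('pics/c33.png',cv2.resize(im[60:260,300:480],None,fx=3.6,fy=3,interpolation=cv2.INTER_CUBIC))
```

```text
t 45.25 pos [0.6421 0.0147 0.1293] x [ 0.418  0.001 -0.908] y [ 0.001 -1.    -0.001] z [-0.908 -0.    -0.418] F [-0.4  0.8 -0.5] w 0.163 q [-0.01  1.03  0.98 -0.01  2.27  1.56]
dp [ 0.0059 -0.0027 -0.0043] rot [0.02 0.28 0.06]
"slide": [[0.0013, 0.0005, -0.0007], [0.0013, 0.0005, -0.0007], [0.0013, 0.0005, -0.0007], [0.0013, 0.0005, -0.0007], [0.0013, 0.0005, -0.0007], [0, 0, 0], [0, 0, 0], [0, 0, 0]]
"angular": [[0.0, 0.06, 0.01], [0.0, 0.06, 0.01], [0.0, 0.06, 0.01], [0.0, 0.06, 0.01], [0.0, 0.06, 0.01], [0, 0, 0], [0, 0, 0], [0, 0, 0]]
```

View pics/c33.png

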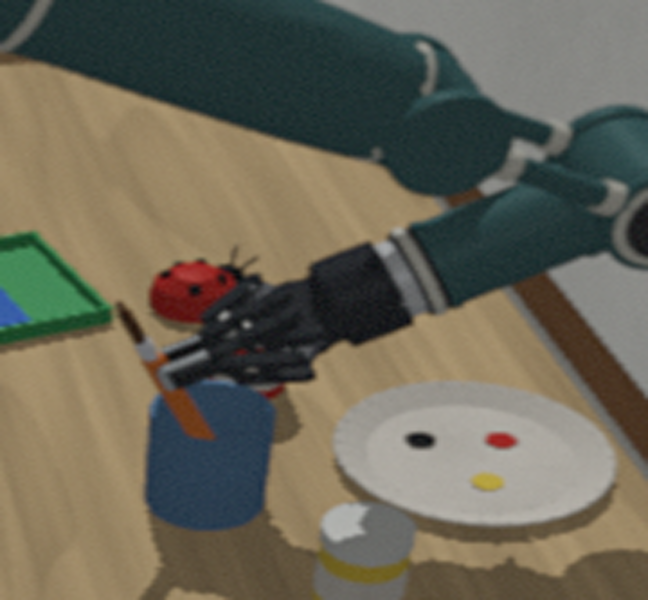

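View pics/w33.png

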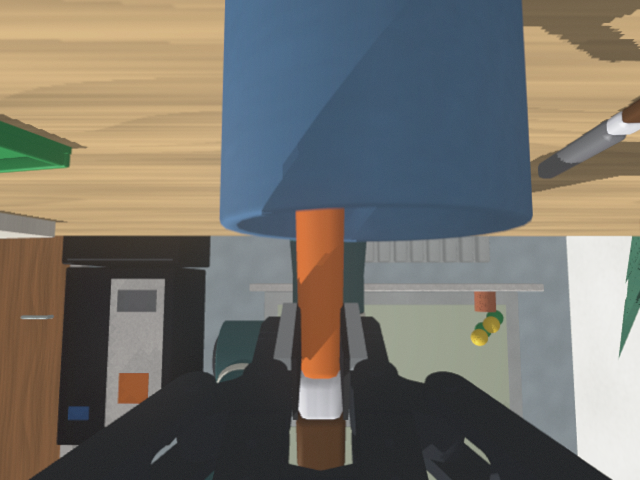

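Request:
arm_command(
  slide=[
    [0.0045, 0, 0.001],
    [0, 0, 0],
    [0, 0, 0],
    [0, 0, 0],
    [0, 0, 0],
    [0, 0, -0.01],
    [0, 0, -0.015],
    [0, 0, -0.02],
  ],
  angular=[
    [0, 0, 0],
    [0, 0, 0],
    [0, 0, 0],
    [0, 0, 0],
    [0, 0, 0],
    [0, 0, 0],
    [0, 0, 0],
    [0, 0, 0],
  ],
  hand=[0.0, 0.0, 0.032, 0.032, 0.032, 0.032, 0.032, 0.032],
)

```text
time: 46.15
tool_pos: [0.6854, 0.0144, 0.1496]
tcp_rot: [-2.649, -0.001, 1.689]
wrist_force: [0.8, -0.5, 0.1]
width: 0.375
```

Request:
arm_command(
  slide=[
    [0, 0, -0.03],
    [0, 0, -0.035],
    [-0.015, 0, -0.035],
    [-0.03, 0, -0.02],
    [-0.03, 0, 0],
    [-0.03, 0, 0],
    [-0.03, 0, 0],
    [-0.03, 0, 0],
  ],
  angular=[
    [0, 0, 0],
    [0, 0, 0],
    [0, 0, 0],
    [0, 0, 0],
    [0, 0, 0],
    [0, 2, 0],
    [0, 2, 0],
    [0, 2, 0],
  ],
  hand=[0.032, 0.032, 0.032, 0.032, 0.032, 0.032, 0.032, 0.032],
)

```text
time: 46.95
tool_pos: [0.6959, 0.0136, 0.3271]
tcp_rot: [-2.734, -0.001, 1.546]
wrist_force: [0.4, -0.5, 0.0]
width: 0.376
```

Run:
```python
from h import *
bot.read_camera('top')
st(); snap('side','s34.png'); _,c=snap('wrist','w34.png')
im=cv2.imread('pics/s34.png');cv2.imwrite('pics/c34.png',cv2.resize(im[60:260,300:480],None,fx=3.6,fy=3,interpolation=cv2.INTER_CUBIC))
```

```text
t 47.0 pos [0.6949 0.0137 0.3365] x [ 0.524  0.001 -0.852] y [ 0.    -1.    -0.001] z [-0.852  0.    -0.524] F [-0.8 -0.   7.5] w 0.376 q [-0.01  0.96  0.67 -0.02  2.54  1.55]
```

View pics/c34.png

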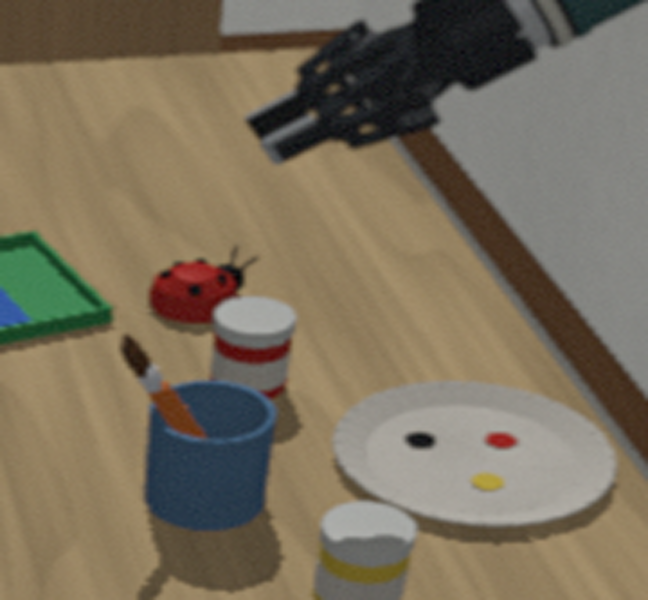

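View pics/w34.png

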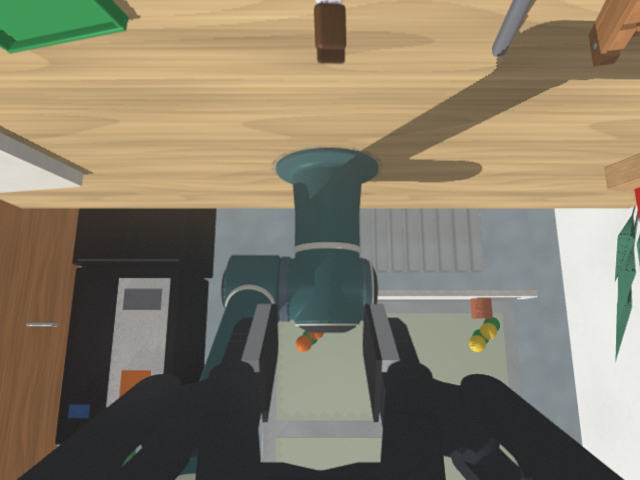

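Run:
```python
from h import *
plan([.60,-.08,.30],bp(10,0),n=8)
```

```text
t 47.1 pos [0.6963 0.0136 0.3329] x [ 0.523  0.001 -0.853] y [ 0.    -1.    -0.001] z [-0.853  0.    -0.523] F [ 0.5 -1.  -0.4] w 0.374 q [-0.01  0.96  0.66 -0.02  2.54  1.55]
dp [-0.0963 -0.0936 -0.0329] rot [-5.13 58.34 -9.08]
"slide": [[-0.0028, 0.0117, 0.0124], [-0.0046, 0.0115, 0.0121], [-0.0063, 0.0113, 0.0115], [-0.0079, 0.011, 0.0107], [-0.0095, 0.0107, 0.0097], [-0.0108, 0.0104, 0.0086], [-0.0121, 0.0101, 0.0072], [-0.0131, 0.0098, 0.0057]]
"angular": [[-0.64, 7.29, -1.13], [-0.64, 7.29, -1.13], [-0.64, 7.29, -1.13], [-0.64, 7.29, -1.13], [-0.64, 7.29, -1.13], [-0.64, 7.29, -1.13], [-0.64, 7.29, -1.13], [-0.64, 7.29, -1.13]]
```

Request:
arm_command(
  slide=[
    [-0.003, 0.012, 0.012],
    [-0.005, 0.012, 0.012],
    [-0.006, 0.011, 0.012],
    [-0.008, 0.011, 0.011],
    [-0.01, 0.011, 0.01],
    [-0.011, 0.01, 0.009],
    [-0.012, 0.01, 0.007],
    [-0.013, 0.01, 0.006],
  ],
  angular=[
    [-0.6, 7.5, -1.1],
    [-0.6, 7.5, -1.1],
    [-0.6, 7.5, -1.1],
    [-0.6, 7.5, -1.1],
    [-0.6, 7.5, -1.1],
    [-0.6, 7.5, -1.1],
    [-0.6, 7.5, -1.1],
    [-0.6, 7.5, -1.1],
  ],
  hand=[0.05, 0.05, 0.05, 0.05, 0.05, 0.05, 0.05, 0.05],
)

```text
time: 47.9
tool_pos: [0.6031, -0.082, 0.2739]
tcp_rot: [-3.125, -0.279, -0.064]
wrist_force: [0.5, 0.0, -0.5]
width: 0.584
```

Run:
```python
from h import *
plan([.54,-.14,.27],bp(72,0),n=8)
```

```text
t 47.9 pos [ 0.6031 -0.082   0.2739] x [0.983 0.177 0.041] y [ 0.177 -0.984  0.   ] z [ 0.04   0.007 -0.999] F [ 0.5  0.  -0.5] w 0.584 q [-0.18  0.09  1.74  0.02  1.27  1.2 ]
dp [-0.0631 -0.058  -0.0039] rot [  1.26  -2.1  -61.77]
"slide": [[-0.0091, 0.0057, 0.0001], [-0.0098, 0.0045, 0.0002], [-0.0103, 0.0031, 0.0002], [-0.0106, 0.0017, 0.0002], [-0.0107, 0.0003, 0.0003], [-0.0107, -0.0012, 0.0003], [-0.0104, -0.0026, 0.0004], [-0.01, -0.004, 0.0004]]
"angular": [[0.16, -0.26, -7.72], [0.16, -0.26, -7.72], [0.16, -0.26, -7.72], [0.16, -0.26, -7.72], [0.16, -0.26, -7.72], [0.16, -0.26, -7.72], [0.16, -0.26, -7.72], [0.16, -0.26, -7.72]]
```

Request:
arm_command(
  slide=[
    [-0.009, 0.006, 0],
    [-0.01, 0.004, 0],
    [-0.01, 0.003, 0],
    [-0.011, 0.002, 0],
    [-0.011, 0, 0],
    [-0.011, -0.001, 0],
    [-0.01, -0.003, 0],
    [-0.01, -0.004, 0],
  ],
  angular=[
    [0.2, -0.3, -8.5],
    [0.2, -0.3, -8.5],
    [0.2, -0.3, -8.5],
    [0.2, -0.3, -8.5],
    [0.2, -0.3, -8.5],
    [0.2, -0.3, -8.5],
    [0.2, -0.3, -8.5],
    [0.2, -0.3, -8.5],
  ],
  hand=[0.05, 0.05, 0.05, 0.05, 0.05, 0.05, 0.05, 0.05],
)

```text
time: 48.7
tool_pos: [0.5302, -0.1461, 0.2696]
tcp_rot: [-2.413, -1.996, 0.018]
wrist_force: [0.4, 0.5, -0.3]
width: 0.585
```

Request:
arm_command(
  slide=[
    [0, 0, 0.008],
    [0, 0, 0.008],
    [0, 0, 0.008],
    [0, 0, 0.008],
    [0, 0, 0.008],
    [0, 0, 0.008],
    [0, 0, 0.008],
    [0, 0, 0.008],
  ],
  angular=[
    [0, 0, -8.5],
    [0, 0, -8.5],
    [0, 0, -8.5],
    [0, 0, -8.5],
    [0, 0, -8.5],
    [0, 0, -8.5],
    [0, 0, -8.5],
    [0, 0, -8.5],
  ],
  hand=[0.05, 0.05, 0.05, 0.05, 0.05, 0.05, 0.05, 0.05],
)

```text
time: 49.5
tool_pos: [0.5296, -0.1481, 0.2048]
tcp_rot: [-0.863, -3.002, 0.007]
wrist_force: [0.8, 0.2, 0.4]
width: 0.583
```

Run:
```python
from h import *
plan([.5005,-.187,.14],bp(185.5,0),n=8)
```

```text
t 49.5 pos [ 0.5296 -0.1481  0.2048] x [-0.847  0.531  0.016] y [ 0.531  0.847 -0.009] z [-0.018  0.001 -1.   ] F [0.8 0.2 0.4] w 0.583 q [-0.31  0.06  1.9  -0.01  1.19 -1.32]
dp [-0.0291 -0.0389 -0.0648] rot [ -0.2   -1.04 -37.56]
"slide": [[0.0004, -0.006, 0.0082], [0.0009, -0.0059, 0.0082], [0.0014, -0.0058, 0.0081], [0.0019, -0.0057, 0.0081], [0.0024, -0.0055, 0.0081], [0.0028, -0.0053, 0.0081], [0.0033, -0.0051, 0.0081], [0.0037, -0.0048, 0.0081]]
"angular": [[-0.03, -0.13, -4.7], [-0.03, -0.13, -4.7], [-0.03, -0.13, -4.7], [-0.03, -0.13, -4.7], [-0.03, -0.13, -4.7], [-0.03, -0.13, -4.7], [-0.03, -0.13, -4.7], [-0.03, -0.13, -4.7]]
```

Request:
arm_command(
  slide=[
    [0, -0.006, 0.009],
    [0.001, -0.006, 0.009],
    [0.001, -0.006, 0.009],
    [0.002, -0.006, 0.009],
    [0.002, -0.006, 0.009],
    [0.003, -0.005, 0.009],
    [0.003, -0.005, 0.009],
    [0.003, -0.004, 0],
  ],
  angular=[
    [0, -0.2, -5],
    [0, -0.2, -5],
    [0, -0.2, -5],
    [0, -0.2, -5],
    [0, -0.2, -5],
    [0, 0, -5],
    [0, 0, -5],
    [0, 0, -2],
  ],
  hand=[0.05, 0.05, 0.05, 0.05, 0.05, 0.05, 0.05, 0.05],
)

```text
time: 50.3
tool_pos: [0.502, -0.1886, 0.1376]
tcp_rot: [0.185, -3.127, 0.002]
wrist_force: [-0.6, 0.2, -0.3]
width: 0.583
```

Run:
```python
from h import *
bot.read_camera('top'); bot.read_camera('top')
plan([.5005,-.187,.14],bp(185.5,0),n=8); snap('wrist','w35.png')
```

```text
t 50.4 pos [ 0.5027 -0.1891  0.1387] x [-0.993 -0.114  0.008] y [-0.114  0.993 -0.002] z [-0.007 -0.003 -1.   ] F [ 0.9 -0.2  0.7] w 0.587 q [-0.4   0.09  2.   -0.01  1.06 -2.09]
dp [-0.0022  0.0021  0.0013] rot [-0.1  -0.44  1.07]
"slide": [[0.0002, 0.0003, -0.0002], [0.0002, 0.0003, -0.0002], [0.0002, 0.0003, -0.0002], [0.0002, 0.0003, -0.0002], [0.0002, 0.0003, -0.0002], [0.0002, 0.0003, -0.0002], [0.0002, 0.0003, -0.0002], [0.0002, 0.0003, -0.0002]]
"angular": [[-0.01, -0.06, 0.13], [-0.01, -0.06, 0.13], [-0.01, -0.06, 0.13], [-0.01, -0.06, 0.13], [-0.01, -0.06, 0.13], [-0.01, -0.06, 0.13], [-0.01, -0.06, 0.13], [-0.01, -0.06, 0.13]]
```

View pics/w35.png

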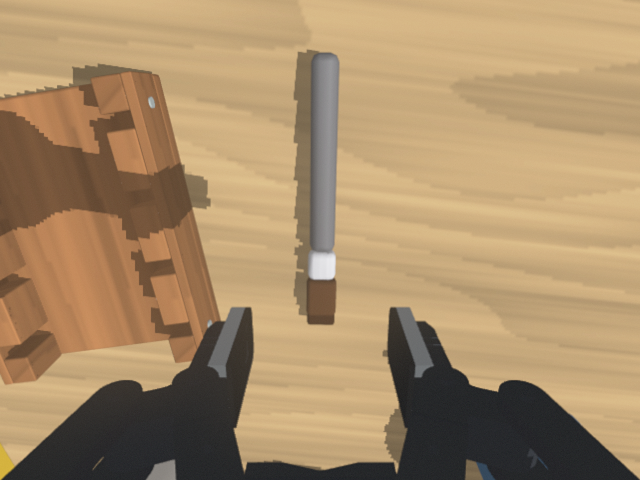

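Run:
```python
from h import *
c=cal('w35.png')
A=atz(c,325,54,.010);B=atz(c,322,251,.014);T=atz(c,321,323,.009)
print(A,B,T,np.linalg.norm(A-B),np.linalg.norm(A-T))
d=B-A;y=np.degrees(np.arctan2(d[1],d[0]));d/=np.linalg.norm(d);print(y)
g=T-d*.074;g2=A+d*.101;print(g,g2)
g=(g+g2)/2
plan([g[0],g[1],.03],bp(y+180,0),n=5)
```

```text
[ 0.3995038  -0.19785624  0.01      ] [ 0.51667706 -0.18603507  0.014     ] [ 0.57186294 -0.18033848  0.009     ] 0.11783595441208702 0.17324994798632
5.760862726467798
[ 0.49827911 -0.18776207  0.00648803] [ 0.49993579 -0.18772404  0.0134285 ]
t 50.45 pos [ 0.5032 -0.1889  0.1391] x [-0.994 -0.114  0.007] y [-0.114  0.994 -0.002] z [-0.006 -0.003 -1.   ] F [0.1 0.4 0.4] w 0.585 q [-0.4   0.09  2.   -0.01  1.06 -2.08]
dp [-0.0041  0.0012 -0.1091] rot [-0.12 -0.39  0.76]
"slide": [[0.0006, 0.0004, 0.0218], [0.0007, 0.0004, 0.0218], [0.0007, 0.0004, 0.0218], [0.0007, 0.0003, 0.0218], [0.0008, 0.0003, 0.0218], [0, 0, 0], [0, 0, 0], [0, 0, 0]]
"angular": [[-0.02, -0.08, 0.15], [-0.02, -0.08, 0.15], [-0.02, -0.08, 0.15], [-0.02, -0.08, 0.15], [-0.02, -0.08, 0.15], [0, 0, 0], [0, 0, 0], [0, 0, 0]]
```

Request:
arm_command(
  slide=[
    [0.001, 0, 0.02],
    [0.001, 0, 0.022],
    [0.001, 0, 0.022],
    [0.001, 0, 0.022],
    [0.001, 0, 0.018],
    [0, 0, 0.008],
    [0, 0, 0],
    [0, 0, 0],
  ],
  angular=[
    [0, -0.2, 0.3],
    [0, -0.2, 0.3],
    [0, 0, 0.2],
    [0, 0, 0],
    [0, 0, 0],
    [0, 0, 0],
    [0, 0, 0],
    [0, 0, 0],
  ],
  hand=[0.05, 0.05, 0.05, 0.05, 0.05, 0.05, 0.05, 0.05],
)

```text
time: 51.25
tool_pos: [0.5052, -0.1904, 0.0288]
tcp_rot: [-0.145, 3.128, -0.008]
wrist_force: [0.8, -0.1, 0.0]
width: 0.584
```

Run:
```python
from h import *
bot.read_camera('top')
plan([.499,-.1877,.0135],bp(185.8,0),n=3); snap('wrist','w36.png')
```

```text
t 51.3 pos [ 0.5054 -0.1905  0.029 ] x [-0.996 -0.093 -0.01 ] y [-0.093  0.996 -0.006] z [ 0.011 -0.005 -1.   ] F [-0.2 -0.5  0. ] w 0.587 q [-0.41  0.23  2.08 -0.    0.82 -2.07]
dp [-0.0064  0.0028 -0.0155] rot [-0.35  0.58 -0.49]
"slide": [[0.0021, 0.0012, 0.0052], [0.0021, 0.0012, 0.0052], [0.002, 0.0011, 0.0052], [0, 0, 0], [0, 0, 0], [0, 0, 0], [0, 0, 0], [0, 0, 0]]
"angular": [[-0.12, 0.19, -0.16], [-0.12, 0.19, -0.16], [-0.12, 0.19, -0.16], [0, 0, 0], [0, 0, 0], [0, 0, 0], [0, 0, 0], [0, 0, 0]]
```

View pics/w36.png

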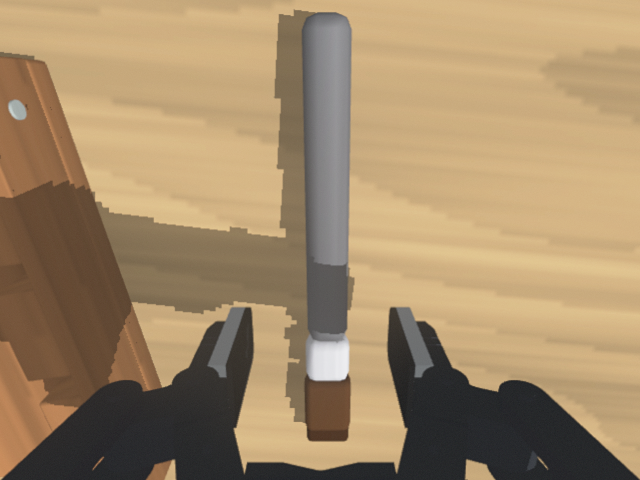

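Request:
arm_command(
  slide=[
    [0.003, 0.001, 0.006],
    [0.003, 0.001, 0.006],
    [0.001, 0.001, 0.005],
    [0, 0, 0],
    [0, 0, 0],
    [0, 0, 0],
    [0, 0, 0],
    [0, 0, 0],
  ],
  angular=[
    [-0.2, 0.3, -0.3],
    [-0.2, 0.3, -0.2],
    [0, 0, 0],
    [0, 0, 0],
    [0, 0, 0],
    [0, 0, 0],
    [0, 0, 0],
    [0, 0, 0],
  ],
  hand=[0.05, 0.05, 0.05, 0.05, 0.05, 0.03, 0.02, 0.01],
  squeeze=30,
)

```text
time: 52.15
tool_pos: [0.4998, -0.1891, 0.0135]
tcp_rot: [-0.16, 3.134, -0.002]
wrist_force: [-0.5, 0.6, -0.1]
width: 0.173
```

Request:
arm_command(
  slide=[
    [0, 0, 0],
    [0, 0, 0],
    [0, 0, 0],
    [0, 0, -0.01],
    [0, 0, -0.02],
    [0, 0, -0.03],
    [0, 0, -0.03],
    [0, 0, -0.03],
  ],
  angular=[
    [0, 0, 0],
    [0, 0, 0],
    [0, 0, 0],
    [0, 0, 0],
    [0, 0, 0],
    [0, 0, 0],
    [0, 0, 0],
    [0, 0, 0],
  ],
  hand=[0.0, 0.0, 0.0, 0.0, 0.0, 0.0, 0.0, 0.0],
  squeeze=70,
)

```text
time: 52.95
tool_pos: [0.4949, -0.187, 0.1338]
tcp_rot: [0.16, -3.13, -0.007]
wrist_force: [0.9, 0.0, -0.8]
width: 0.162
```

Run:
```python
from h import *
plan([.5,-.17,.28],bp(128,0),n=8); snap('wrist','w37.png')
```

```text
t 52.95 pos [ 0.4949 -0.187   0.1338] x [-0.995 -0.102  0.007] y [-0.102  0.995  0.005] z [-0.008  0.004 -1.   ] F [ 0.9  0.  -0.8] w 0.162 q [-0.41  0.09  2.02  0.    1.05 -2.08]
dp [0.0051 0.017  0.1462] rot [ 4.000e-02 -5.200e-01  5.784e+01]
"slide": [[-0.0007, 0.0021, -0.0183], [-0.0005, 0.0022, -0.0183], [-0.0002, 0.0023, -0.0183], [0.0001, 0.0023, -0.0183], [0.0003, 0.0022, -0.0183], [0.0006, 0.0022, -0.0183], [0.0008, 0.0021, -0.0183], [0.0011, 0.002, -0.0183]]
"angular": [[0.01, -0.06, 7.23], [0.01, -0.06, 7.23], [0.01, -0.06, 7.23], [0.01, -0.06, 7.23], [0.01, -0.06, 7.23], [0.01, -0.06, 7.23], [0.01, -0.06, 7.23], [0.01, -0.06, 7.23]]
```

View pics/w37.png

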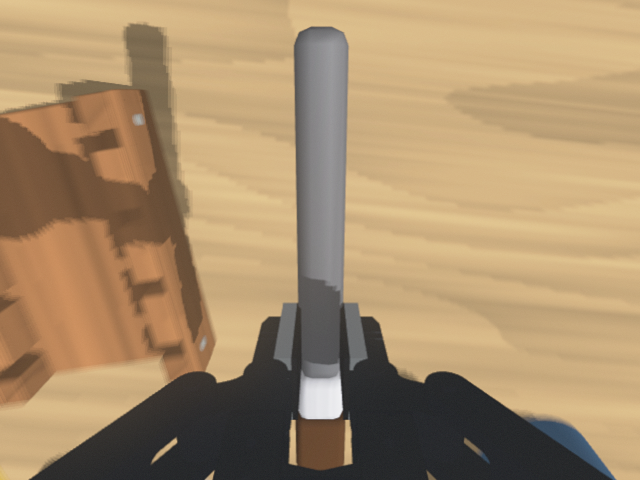

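Gripped the same way as the orange brush. I'll raise it and turn it.

Request:
arm_command(
  slide=[
    [0, 0.002, -0.018],
    [0, 0.002, -0.019],
    [0, 0.002, -0.019],
    [0, 0.002, -0.019],
    [0, 0.002, -0.019],
    [0, 0.002, -0.019],
    [0, 0.002, -0.019],
    [0, 0.002, -0.019],
  ],
  angular=[
    [0, 0, 8],
    [0, 0, 8],
    [0, 0, 8],
    [0, 0, 8],
    [0, 0, 8],
    [0, 0, 8],
    [0, 0, 8],
    [0, 0, 8],
  ],
  hand=[0.0, 0.0, 0.0, 0.0, 0.0, 0.0, 0.0, 0.0],
)

```text
time: 53.8
tool_pos: [0.5027, -0.1736, 0.302]
tcp_rot: [1.585, 2.706, 0.002]
wrist_force: [0.7, -0.2, 0.1]
width: 0.156
```

Request:
arm_command(
  slide=[
    [0, 0, 0],
    [0, 0, 0],
    [0, 0, 0],
    [0, 0, 0],
    [0, 0, 0],
    [0, 0, 0],
    [0, 0, 0],
    [0, 0, 0],
  ],
  angular=[
    [0, 0, 8],
    [0, 0, 8],
    [0, 0, 8],
    [0, 0, 8],
    [0, 0, 8],
    [0, 0, 8],
    [0, 0, 8],
    [0, 0, 8],
  ],
  hand=[0.0, 0.0, 0.0, 0.0, 0.0, 0.0, 0.0, 0.0],
)

```text
time: 54.6
tool_pos: [0.5037, -0.1737, 0.3121]
tcp_rot: [2.804, 1.385, 0.021]
wrist_force: [0.5, -1.1, -0.7]
width: 0.165
```

Run:
```python
from h import *
plan([.62,-.03,.29],bp(0,0),n=8)
```

```text
t 54.6 pos [ 0.5037 -0.1737  0.3121] x [0.608 0.794 0.006] y [ 0.794 -0.608  0.018] z [ 0.018 -0.007 -1.   ] F [ 0.5 -1.1 -0.7] w 0.165 q [-0.38 -0.06  1.82  0.    1.36  0.27]
dp [ 0.1163  0.1437 -0.0221] rot [ 0.83 -0.78 52.56]
"slide": [[0.0231, 0.0006, 0.0029], [0.023, -0.0021, 0.0029], [0.0226, -0.0047, 0.0028], [0.0219, -0.0072, 0.0028], [0.021, -0.0097, 0.0028], [0.0197, -0.012, 0.0028], [0.0182, -0.0142, 0.0028], [0.0165, -0.0162, 0.0028]]
"angular": [[0.1, -0.1, 6.57], [0.1, -0.1, 6.57], [0.1, -0.1, 6.57], [0.1, -0.1, 6.57], [0.1, -0.1, 6.57], [0.1, -0.1, 6.57], [0.1, -0.1, 6.57], [0.1, -0.1, 6.57]]
```

Request:
arm_command(
  slide=[
    [0.023, 0, 0.002],
    [0.023, -0.002, 0.002],
    [0.023, -0.005, 0.002],
    [0.022, -0.007, 0.002],
    [0.021, -0.01, 0.002],
    [0.02, -0.012, 0.002],
    [0.018, -0.014, 0.002],
    [0.016, -0.016, 0.002],
  ],
  angular=[
    [0, 0, 6.8],
    [0, 0, 6.8],
    [0, 0, 6.8],
    [0, 0, 6.8],
    [0, 0, 6.8],
    [0, 0, 6.8],
    [0, 0, 6.8],
    [0, 0, 6.8],
  ],
  hand=[0.0, 0.0, 0.0, 0.0, 0.0, 0.0, 0.0, 0.0],
)

```text
time: 55.4
tool_pos: [0.6254, -0.0307, 0.3019]
tcp_rot: [3.13, -0.123, 0.035]
wrist_force: [0.0, -0.1, -0.7]
width: 0.161
```

Run:
```python
from h import *
bot.read_camera('top'); bot.read_camera('top')
st(); snap('wrist','w38.png')
```

```text
t 55.5 pos [ 0.6261 -0.0294  0.3013] x [ 0.997 -0.073  0.023] y [-0.073 -0.997  0.007] z [ 0.022 -0.008 -1.   ] F [ 0.1 -0.2 -0.1] w 0.159 q [-0.08  0.13  1.65 -0.01  1.34  1.56]
```

View pics/w38.png

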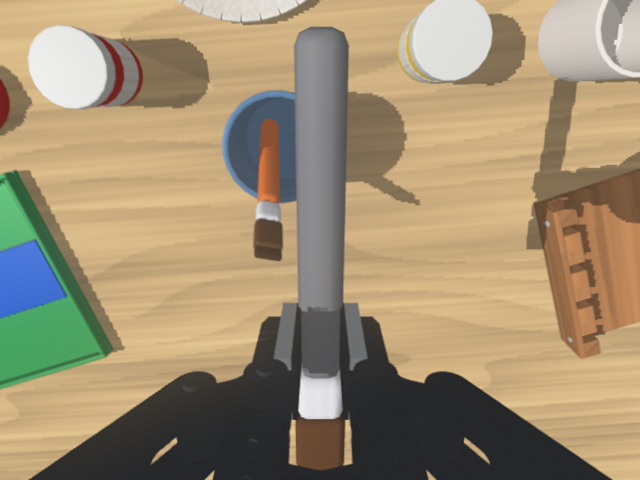

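Run:
```python
from h import *
c=cal('w38.png')
for p,z in [((223,147),.095),((281,90),.095),((281,203),.095),((281,147),.095)]: print(atz(c,*p,z).round(4))
print('or', atz(c,268,200,.11),atz(c,267,238,.15),atz(c,269,122,.03))
plan([.671,-.02,.26],bp(0,72),n=8)
```

```text
[0.6753 0.0423 0.095 ]
[ 0.714  -0.0073  0.095 ]
[0.6271 0.0016 0.095 ]
[ 0.6718 -0.003   0.095 ]
or [0.63369288 0.00985531 0.11      ] [0.61551731 0.00820711 0.15      ] [0.68849057 0.01161445 0.03      ]
t 55.55 pos [ 0.6253 -0.0306  0.3014] x [ 0.997 -0.07   0.022] y [-0.071 -0.997  0.008] z [ 0.021 -0.009 -1.   ] F [ 0.7 -0.8  0.1] w 0.157 q [-0.08  0.13  1.65 -0.01  1.34  1.56]
dp [ 0.0457  0.0106 -0.0414] rot [ -2.12 -73.2   -3.81]
"slide": [[0.0055, -0.0018, 0.0053], [0.0063, -0.0017, 0.0043], [0.0069, -0.0017, 0.0033], [0.0073, -0.0017, 0.0021], [0.0076, -0.0016, 0.0009], [0.0077, -0.0015, -0.0003], [0.0075, -0.0015, -0.0015], [0.0072, -0.0014, -0.0027]]
"angular": [[-0.26, -9.15, -0.48], [-0.26, -9.15, -0.48], [-0.26, -9.15, -0.48], [-0.26, -9.15, -0.48], [-0.26, -9.15, -0.48], [-0.26, -9.15, -0.48], [-0.26, -9.15, -0.48], [-0.26, -9.15, -0.48]]
```

Request:
arm_command(
  slide=[
    [0.0055, -0.002, 0.006],
    [0.006, -0.002, 0.005],
    [0.007, -0.002, 0.004],
    [0.007, -0.002, 0.003],
    [0.0075, -0.002, 0.002],
    [0.008, -0.0015, 0.001],
    [0.008, -0.0015, 0],
    [0.008, -0.0015, -0.001],
  ],
  angular=[
    [-0.3, -8.2, -0.5],
    [-0.3, -8.2, -0.5],
    [-0.3, -8.2, -0.5],
    [-0.3, -8.2, -0.5],
    [-0.3, -8.2, -0.5],
    [-0.3, -8.2, -0.5],
    [-0.3, -8.2, -0.5],
    [-0.3, -8.2, -0.5],
  ],
  hand=[0.0, 0.0, 0.0, 0.0, 0.0, 0.0, 0.0, 0.0],
)

```text
time: 56.35
tool_pos: [0.6639, -0.0247, 0.2679]
tcp_rot: [2.63, 0.018, -1.705]
wrist_force: [-0.7, -0.9, -0.6]
width: 0.161
```

Run:
```python
from h import *
bot.read_camera('top')
plan([.671,-.016,.205],bp(0,70),n=6); snap('side','s39.png')
im=cv2.imread('pics/s39.png');cv2.imwrite('pics/c39.png',cv2.resize(im[60:260,300:480],None,fx=3.6,fy=3,interpolation=cv2.INTER_CUBIC))
```

```text
t 56.4 pos [ 0.6635 -0.0244  0.2551] x [ 0.386  0.007 -0.922] y [ 0.014 -1.    -0.002] z [-0.922 -0.013 -0.387] F [ -0.2  -0.7 -11.8] w 0.162 q [-0.05  0.99  0.83 -0.09  2.49  1.47]
dp [ 0.0075  0.0084 -0.0501] rot [ 0.73 -2.74  0.38]
"slide": [[0.0082, -0.0014, 0.0021], [0.0082, -0.0014, 0.002], [0.0082, -0.0014, 0.0019], [0.0082, -0.0014, 0.0019], [0.0082, -0.0014, 0.0018], [0.0083, -0.0014, 0.0017], [0, 0, 0], [0, 0, 0]]
"angular": [[0.12, -0.46, 0.06], [0.12, -0.46, 0.06], [0.12, -0.46, 0.06], [0.12, -0.46, 0.06], [0.12, -0.46, 0.06], [0.12, -0.46, 0.06], [0, 0, 0], [0, 0, 0]]
```

View pics/c39.png

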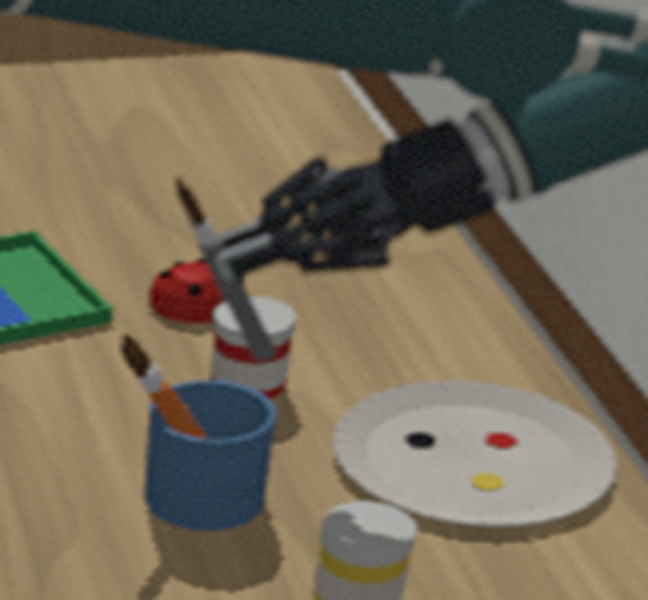

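Request:
arm_command(
  slide=[
    [0.008, -0.002, 0.002],
    [0.009, -0.002, 0.002],
    [0.009, -0.002, 0.002],
    [0.009, -0.002, 0.002],
    [0.008, -0.001, 0.002],
    [0, 0, 0],
    [0, 0, 0],
    [0, 0, 0],
  ],
  angular=[
    [0.2, -0.8, 0],
    [0.2, -0.8, 0],
    [0.2, -0.8, 0],
    [0.2, -0.8, 0],
    [0, -0.4, 0],
    [0, 0, 0],
    [0, 0, 0],
    [0, 0, 0],
  ],
  hand=[0.0, 0.0, 0.0, 0.0, 0.0, 0.0, 0.0, 0.0],
)

```text
time: 57.25
tool_pos: [0.6701, -0.0172, 0.2173]
tcp_rot: [-2.576, -0.006, 1.785]
wrist_force: [-1.0, -0.2, -0.1]
width: 0.163
```

Run:
```python
from h import *
bot.read_camera('top')
s,R=st(); p=np.array(s['tool_pos']);print('butt',p+R[:,2]*.0055+R[:,0]*.101)
plan([.671,-.016,.13],bp(0,73),n=6); snap('side','s40.png');snap('wrist','w40.png')
im=cv2.imread('pics/s40.png');cv2.imwrite('pics/c40.png',cv2.resize(im[60:260,300:480],None,fx=3.6,fy=3,interpolation=cv2.INTER_CUBIC))
```

```text
t 57.3 pos [ 0.6702 -0.0172  0.2176] x [ 0.352  0.007 -0.936] y [-0.002 -1.    -0.009] z [-0.936  0.004 -0.352] F [ 0.5 -0.2 -0.1] w 0.162 q [-0.04  1.06  0.81 -0.06  2.49  1.5 ]
butt [ 0.70054625 -0.01640429  0.12117309]
t 57.3 pos [ 0.6702 -0.0172  0.2176] x [ 0.352  0.007 -0.936] y [-0.002 -1.    -0.009] z [-0.936  0.004 -0.352] F [ 0.5 -0.2 -0.1] w 0.162 q [-0.04  1.06  0.81 -0.06  2.49  1.5 ]
dp [ 0.0008  0.0012 -0.0876] rot [-0.24 -3.6   0.44]
"slide": [[0.0137, -0.0001, 0.005], [0.0138, -0.0001, 0.0049], [0.0138, -0.0001, 0.0047], [0.0139, -0.0001, 0.0046], [0.0139, -0.0002, 0.0044], [0.014, -0.0002, 0.0043], [0, 0, 0], [0, 0, 0]]
"angular": [[-0.04, -0.6, 0.07], [-0.04, -0.6, 0.07], [-0.04, -0.6, 0.07], [-0.04, -0.6, 0.07], [-0.04, -0.6, 0.07], [-0.04, -0.6, 0.07], [0, 0, 0], [0, 0, 0]]
```

View pics/c40.png

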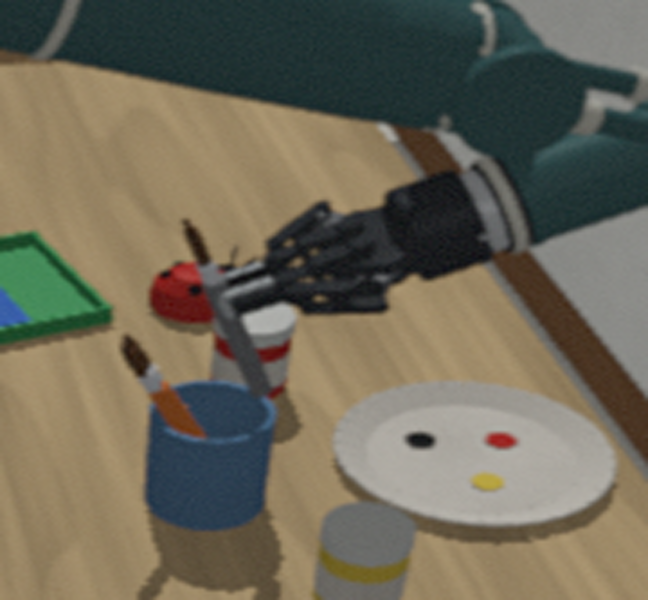

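View pics/w40.png

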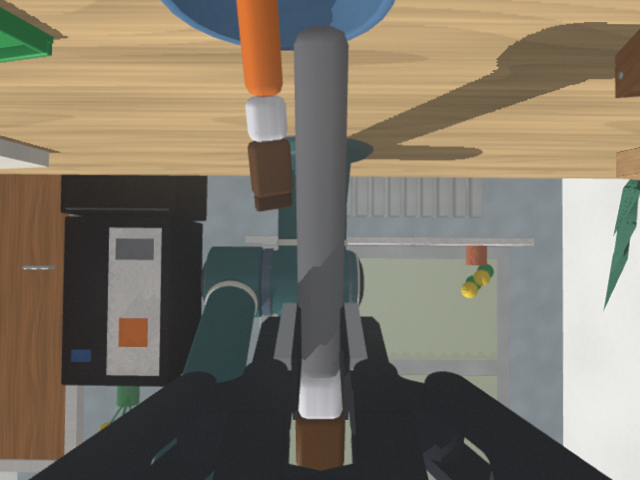

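Request:
arm_command(
  slide=[
    [-0.0015, 0, 0.004],
    [-0.0015, 0, 0.005],
    [0, 0, 0.001],
    [0.009, 0, 0.003],
    [0.012, 0, 0.004],
    [0.012, 0, 0.004],
    [0.009, 0, 0.003],
    [0, 0, 0],
  ],
  angular=[
    [0, -1, 0],
    [0, -1, 0],
    [0, -1, 0],
    [0, 0, 0],
    [0, 0, 0],
    [0, 0, 0],
    [0, 0, 0],
    [0, 0, 0],
  ],
  hand=[0.0, 0.0, 0.0, 0.0, 0.0, 0.0, 0.0, 0.0],
)

```text
time: 58.2
tool_pos: [0.6572, -0.0168, 0.1667]
tcp_rot: [-2.522, -0.006, 1.86]
wrist_force: [-0.8, -0.8, -0.5]
width: 0.162
```

Run:
```python
from h import *
bot.read_camera('top')
s,R=st(); p=np.array(s['tool_pos']);print('butt',p+R[:,2]*.0055+R[:,0]*.101)
plan([.669,-.016,.13],bp(0,72),n=5); snap('side','s41.png');snap('wrist','w41.png')
im=cv2.imread('pics/s41.png');cv2.imwrite('pics/c41.png',cv2.resize(im[60:260,300:480],None,fx=3.6,fy=3,interpolation=cv2.INTER_CUBIC))
```

```text
t 58.25 pos [ 0.6573 -0.0168  0.1673] x [ 0.296  0.008 -0.955] y [-0.002 -1.    -0.009] z [-0.955  0.004 -0.296] F [-0.3  0.5 -0.1] w 0.162 q [-0.04  1.11  0.85 -0.06  2.46  1.5 ]
butt [ 0.6818953  -0.01595322  0.0691975 ]
t 58.25 pos [ 0.6573 -0.0168  0.1673] x [ 0.296  0.008 -0.955] y [-0.002 -1.    -0.009] z [-0.955  0.004 -0.296] F [-0.3  0.5 -0.1] w 0.162 q [-0.04  1.11  0.85 -0.06  2.46  1.5 ]
dp [ 0.0117  0.0008 -0.0373] rot [-0.24  0.81  0.45]
"slide": [[0.0078, -0.0001, -0.0], [0.0078, -0.0001, -0.0], [0.0078, -0.0001, 0.0], [0.0078, -0.0001, 0.0], [0.0078, -0.0001, 0.0001], [0, 0, 0], [0, 0, 0], [0, 0, 0]]
"angular": [[-0.05, 0.16, 0.09], [-0.05, 0.16, 0.09], [-0.05, 0.16, 0.09], [-0.05, 0.16, 0.09], [-0.05, 0.16, 0.09], [0, 0, 0], [0, 0, 0], [0, 0, 0]]
```

View pics/c41.png

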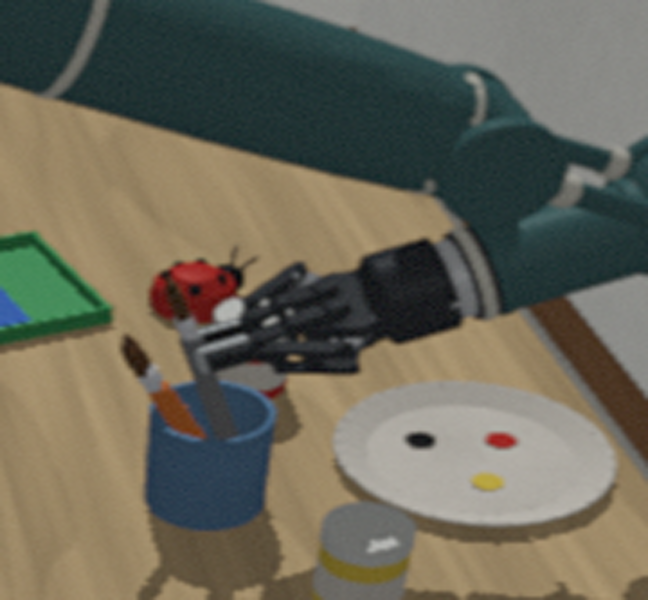

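View pics/w41.png

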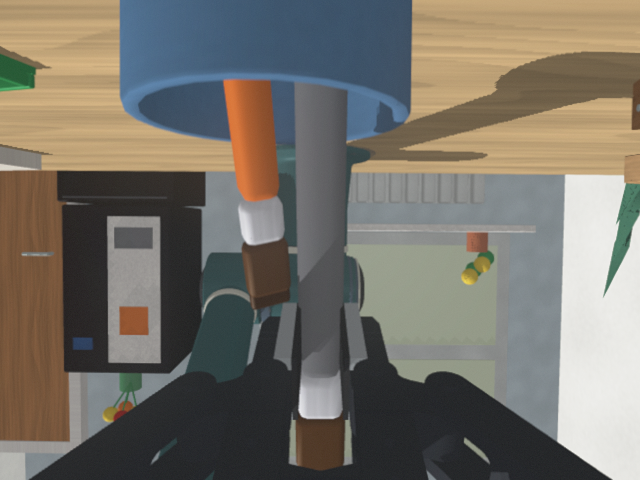

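Request:
arm_command(
  slide=[
    [0.008, 0, 0],
    [0.01, 0, 0],
    [0.01, 0, 0],
    [0.008, 0, 0],
    [0.003, 0, 0],
    [0, 0, 0],
    [0, 0, 0],
    [0, 0, 0],
  ],
  angular=[
    [0, 0.2, 0],
    [0, 0.2, 0],
    [0, 0, 0],
    [0, 0, 0],
    [0, 0, 0],
    [0, 0, 0],
    [0, 0, 0],
    [0, 0, 0],
  ],
  hand=[0.0, 0.0, 0.0, 0.0, 0.0, 0.0, 0.0, 0.0],
)

```text
time: 59.15
tool_pos: [0.6712, -0.016, 0.131]
tcp_rot: [-2.531, -0.007, 1.846]
wrist_force: [-1.2, 0.3, 0.0]
width: 0.159
```

Run:
```python
from h import *
s,R=st(); p=np.array(s['tool_pos']);print('butt',p+R[:,2]*.0055+R[:,0]*.101)
snap('side','s42.png');snap('wrist','w42.png')
im=cv2.imread('pics/s42.png');cv2.imwrite('pics/c42.png',cv2.resize(im[60:260,300:480],None,fx=3.6,fy=3,interpolation=cv2.INTER_CUBIC))
```

```text
t 59.15 pos [ 0.6712 -0.016   0.131 ] x [ 0.305  0.008 -0.952] y [-0.002 -1.    -0.009] z [-0.952  0.004 -0.305] F [-1.2  0.3  0. ] w 0.159 q [-0.04  1.17  0.79 -0.06  2.44  1.51]
butt [ 0.69676213 -0.01518059  0.0331854 ]
```

View pics/c42.png

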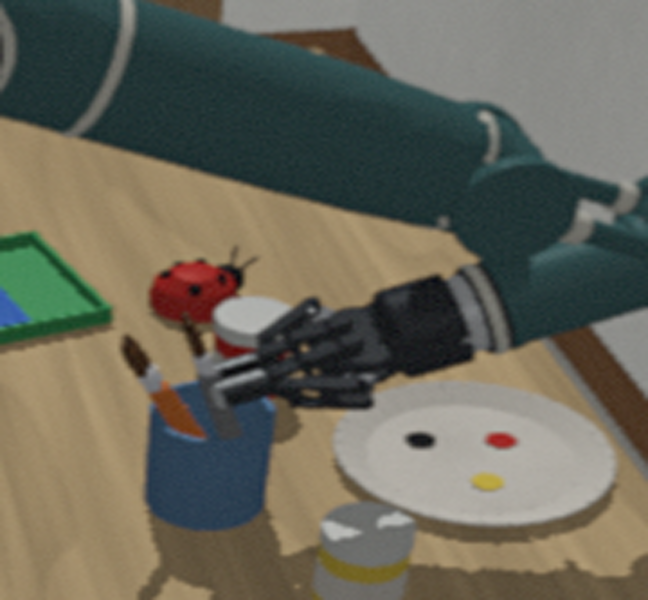

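View pics/w42.png

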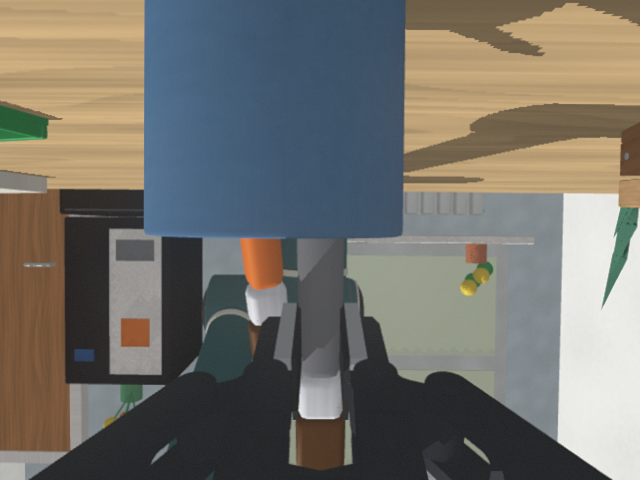

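Request:
arm_command(
  slide=[
    [0, 0, 0],
    [0, 0, 0],
    [0, 0, 0],
    [0, 0, 0],
    [0, 0, -0.01],
    [-0.002, 0, -0.015],
    [-0.004, 0, -0.02],
    [-0.006, 0, -0.02],
  ],
  angular=[
    [0, 0, 0],
    [0, 0, 0],
    [0, 0, 0],
    [0, 0, 0],
    [0, 0, 0],
    [0, 0, 0],
    [0, 0, 0],
    [0, 0, 0],
  ],
  hand=[0.028, 0.028, 0.028, 0.028, 0.028, 0.028, 0.028, 0.028],
)

```text
time: 60.05
tool_pos: [0.7298, -0.017, 0.1646]
tcp_rot: [-2.532, -0.005, 1.846]
wrist_force: [0.7, -1.0, -0.9]
width: 0.329
```

Request:
arm_command(
  slide=[
    [-0.02, 0, -0.02],
    [-0.03, 0, -0.01],
    [-0.03, 0, 0],
    [-0.03, 0, 0],
    [-0.03, 0, 0],
    [-0.02, 0, 0],
    [0, 0, 0],
    [0, 0, 0],
  ],
  angular=[
    [0, 2, 0],
    [0, 5, 0],
    [0, 5, 0],
    [0, 5, 0],
    [0, 5, 0],
    [0, 5, 0],
    [0, 5, 0],
    [0, 5, 0],
  ],
  hand=[0.028, 0.028, 0.028, 0.028, 0.028, 0.028, 0.028, 0.028],
)

```text
time: 60.85
tool_pos: [0.6798, -0.0186, 0.3033]
tcp_rot: [-2.993, -0.001, 0.927]
wrist_force: [0.3, -0.1, 0.2]
width: 0.335
```

Run:
```python
from h import *
bot.read_camera('top')
st()
snap('side','s43.png');snap('top','t43.png')
im=cv2.imread('pics/s43.png');cv2.imwrite('pics/c43.png',cv2.resize(im[60:260,300:480],None,fx=3.6,fy=3,interpolation=cv2.INTER_CUBIC))
```

```text
t 60.9 pos [ 0.6796 -0.0186  0.3075] x [ 0.829  0.002 -0.559] y [-0.002 -1.    -0.008] z [-0.559  0.008 -0.829] F [ 2.5 -0.1  4.3] w 0.326 q [-0.05  0.64  1.05 -0.02  2.04  1.51]
```

View pics/c43.png

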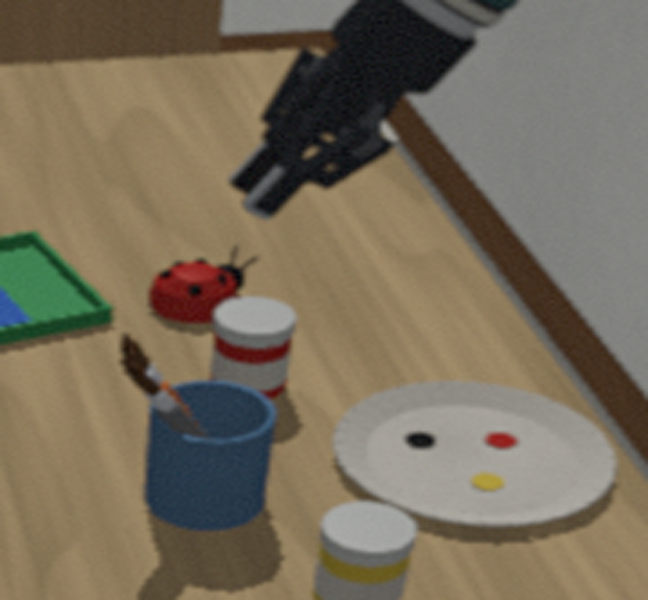

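View pics/t43.png

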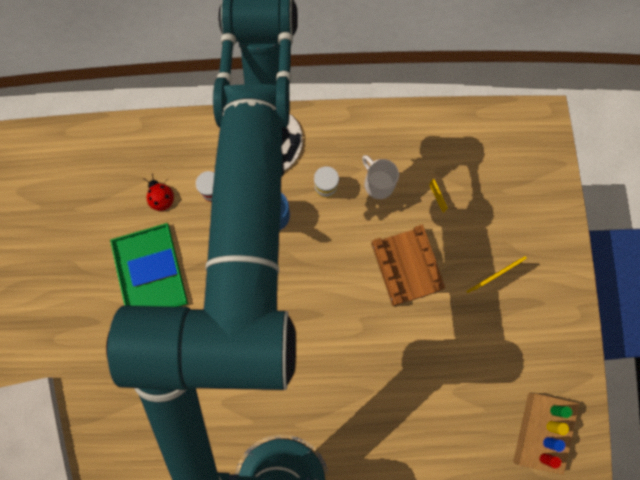

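Run:
```python
from h import *
plan([.64,.06,.32],bp(40,0),n=8)
```

```text
t 61.0 pos [ 0.6795 -0.0186  0.3051] x [ 0.824  0.003 -0.567] y [-0.002 -1.    -0.008] z [-0.567  0.008 -0.824] F [-0.2  1.1  0. ] w 0.326 q [-0.05  0.65  1.05 -0.02  2.05  1.51]
dp [-0.0395  0.0786  0.0149] rot [-12.51  32.95 -38.74]
"slide": [[-0.0051, -0.0098, 0.0013], [-0.0043, -0.0103, 0.0007], [-0.0035, -0.0106, 0.0002], [-0.0026, -0.0108, -0.0003], [-0.0016, -0.011, -0.0008], [-0.0006, -0.0111, -0.0012], [0.0004, -0.011, -0.0015], [0.0015, -0.0109, -0.0017]]
"angular": [[-1.56, 4.12, -4.84], [-1.56, 4.12, -4.84], [-1.56, 4.12, -4.84], [-1.56, 4.12, -4.84], [-1.56, 4.12, -4.84], [-1.56, 4.12, -4.84], [-1.56, 4.12, -4.84], [-1.56, 4.12, -4.84]]
```

Request:
arm_command(
  slide=[
    [-0.005, -0.01, 0],
    [-0.004, -0.01, 0],
    [-0.004, -0.011, 0],
    [-0.003, -0.011, 0],
    [-0.002, -0.011, 0],
    [-0.001, -0.011, -0.001],
    [0, -0.011, -0.001],
    [0.001, -0.011, -0.001],
  ],
  angular=[
    [-1.6, 4.3, -5],
    [-1.6, 4.3, -5],
    [-1.6, 4.3, -5],
    [-1.6, 4.3, -5],
    [-1.6, 4.3, -5],
    [-1.6, 4.3, -5],
    [-1.6, 4.3, -5],
    [-1.6, 4.3, -5],
  ],
  hand=[0.08, 0.08, 0.08, 0.08, 0.08, 0.08, 0.08, 0.08],
)

```text
time: 61.8
tool_pos: [0.6379, 0.0603, 0.2988]
tcp_rot: [-2.912, -1.139, -0.012]
wrist_force: [1.2, 0.5, 0.9]
width: 0.937
```

Run:
```python
from h import *
plan([.567,.225,.2],pose(14),n=8)
```

```text
t 61.8 pos [0.6379 0.0603 0.2988] x [0.734 0.679 0.013] y [ 0.679 -0.734 -0.011] z [ 0.002  0.017 -1.   ] F [1.2 0.5 0.9] w 0.937 q [0.05 0.17 1.61 0.02 1.36 0.87]
dp [-0.0709  0.1647 -0.0988] rot [ -0.19  -1.   -61.26]
"slide": [[0.0073, -0.021, 0.0127], [0.0101, -0.0198, 0.0127], [0.0126, -0.0183, 0.0126], [0.015, -0.0165, 0.0126], [0.0171, -0.0143, 0.0125], [0.0189, -0.0119, 0.0125], [0.0203, -0.0093, 0.0124], [0.0214, -0.0065, 0.0124]]
"angular": [[-0.02, -0.12, -7.66], [-0.02, -0.12, -7.66], [-0.02, -0.12, -7.66], [-0.02, -0.12, -7.66], [-0.02, -0.12, -7.66], [-0.02, -0.12, -7.66], [-0.02, -0.12, -7.66], [-0.02, -0.12, -7.66]]
```

Request:
arm_command(
  slide=[
    [0.007, -0.021, 0.01],
    [0.01, -0.02, 0.012],
    [0.013, -0.018, 0.012],
    [0.015, -0.016, 0.013],
    [0.017, -0.014, 0.013],
    [0.019, -0.012, 0.013],
    [0.02, -0.009, 0.013],
    [0.021, -0.006, 0.013],
  ],
  angular=[
    [0, 0, -7.9],
    [0, 0, -7.9],
    [0, 0, -7.9],
    [0, 0, -7.9],
    [0, 0, -7.9],
    [0, 0, -7.9],
    [0, 0, -7.9],
    [0, 0, -7],
  ],
  hand=[0.08, 0.08, 0.08, 0.08, 0.08, 0.08, 0.08, 0.08],
)

```text
time: 62.6
tool_pos: [0.5582, 0.2253, 0.1875]
tcp_rot: [-1.842, -2.51, 0.016]
wrist_force: [0.9, 0.6, -1.6]
width: 0.935
```

Run:
```python
from h import *
bot.read_camera('top');bot.read_camera('top')
_,c=snap('wrist','w44.png');print(ray(c,320,240)[0]);st()
im=cv2.imread('pics/w44.png');cv2.imwrite('pics/c44.png',im)
snap('side','s44.png')
im=cv2.imread('pics/s44.png');cv2.imwrite('pics/c44s.png',cv2.resize(im[125:200,220:350],None,fx=6,fy=6,interpolation=cv2.INTER_CUBIC))
```

```text
[0.53460357 0.30596397 0.32165065]
t 62.75 pos [0.5574 0.2251 0.1868] x [-0.295  0.955  0.016] y [ 0.955  0.296 -0.027] z [-0.031  0.007 -1.   ] F [ 0.1  0.2 -0.6] w 0.934 q [0.33 0.18 1.81 0.02 1.18 0.03]
```

View pics/w44.png

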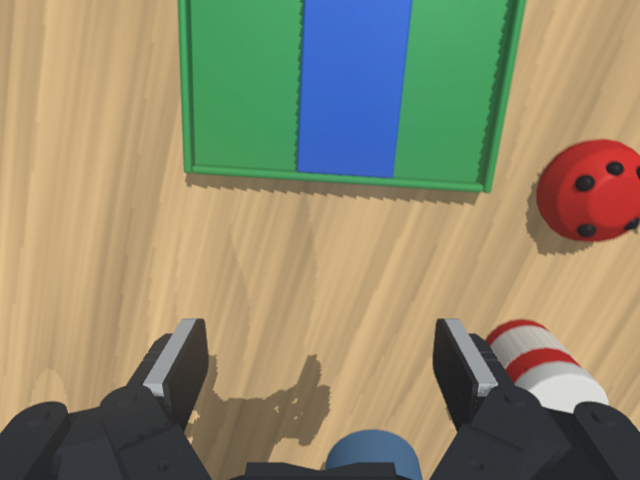

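View pics/c44s.png

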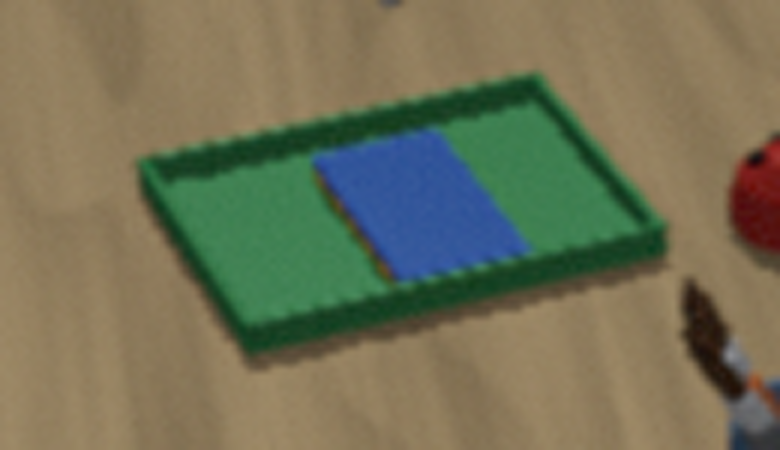

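Request:
arm_command(
  slide=[
    [0.015, 0, 0.005],
    [0.02, 0, 0.005],
    [0.02, 0, 0.01],
    [0.02, 0, 0.01],
    [0.01, 0, 0.01],
    [0, 0, 0],
    [0, 0, 0],
    [0, 0, 0],
  ],
  angular=[
    [-0.8, -0.3, 1],
    [-0.8, -0.3, 1],
    [0, 0, 1],
    [0, 0, 0],
    [0, 0, 0],
    [0, 0, 0],
    [0, 0, 0],
    [0, 0, 0],
  ],
  hand=[0.08, 0.08, 0.08, 0.08, 0.08, 0.08, 0.08, 0.08],
)

```text
time: 63.6
tool_pos: [0.546, 0.3032, 0.1512]
tcp_rot: [1.955, 2.453, 0.01]
wrist_force: [0.1, -0.1, 0.7]
width: 0.938
```

Run:
```python
from h import *
bot.read_camera('top');bot.read_camera('top')
_,c=snap('wrist','w45.png');print(ray(c,320,240)[0]);st()
im=cv2.imread('pics/w45.png');cv2.imwrite('pics/c45.png',cv2.resize(im[60:320,220:420],None,fx=3.6,fy=2.2,interpolation=cv2.INTER_CUBIC))
```

```text
[0.52562494 0.38558126 0.28670146]
t 63.75 pos [0.546  0.3034 0.1516] x [-0.223  0.975  0.001] y [0.975 0.223 0.009] z [ 0.008  0.003 -1.   ] F [-0.8 -0.7 -0.4] w 0.933 q [ 0.47  0.23  1.81 -0.    1.09  0.24]
```

View pics/w45.png

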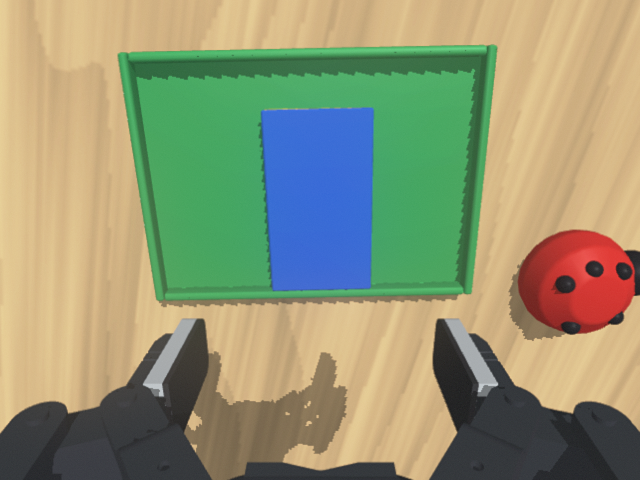

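View pics/c45.png

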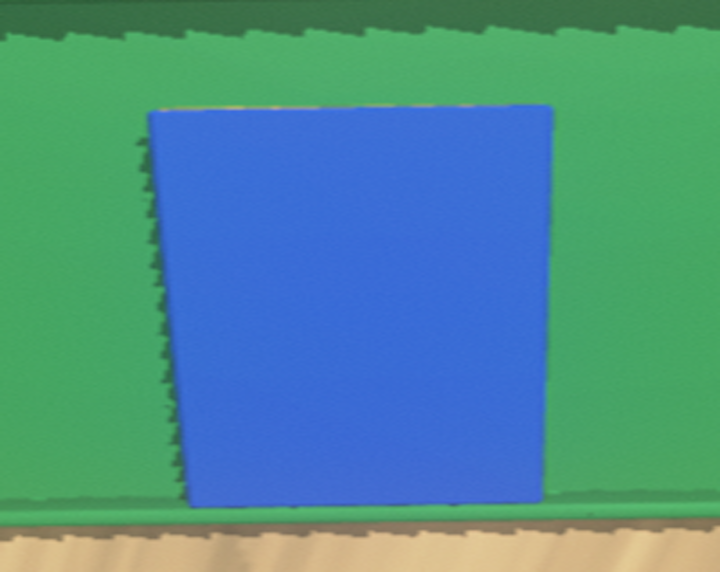

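Run:
```python
from h import *
c=cal('w45.png')
quad(c,[(262,110.5),(373,108),(371,288.5),(273,290.5)],.018)
quad(c,[(119,53),(497,45),(470,293),(159,300)],.018)
a=np.radians(14)
```

```text
[[0.4969, 0.3655], [0.5614, 0.3816], [0.5912, 0.266], [0.5257, 0.2498]]
c [0.5438 0.3157 0.018 ] sides [0.0664, 0.1194, 0.0675, 0.1192]
yaw01 13.96 yaw perp 14.2
[[0.4111, 0.3787], [0.622, 0.4312], [0.6592, 0.2776], [0.45, 0.2254]]
c [0.5355 0.3282 0.018 ] sides [0.2173, 0.158, 0.2156, 0.1582]
yaw01 13.99 yaw perp 13.93
```

Request:
arm_command(
  slide=[
    [0, 0, -0.02],
    [0, 0, -0.03],
    [0, 0, -0.03],
    [0, -0.02, -0.03],
    [0, -0.02, 0],
    [0, -0.02, 0],
    [0, -0.02, 0],
    [0, 0, 0],
  ],
  angular=[
    [0, 0, 0],
    [0, 0, 0],
    [0, 0, 0],
    [0, 0, 0],
    [0, 0, 0],
    [0, 0, 0],
    [0, 0, 0],
    [0, 0, 0],
  ],
  hand=[0.08, 0.08, 0.08, 0.08, 0.08, 0.08, 0.08, 0.08],
)

```text
time: 64.55
tool_pos: [0.4666, 0.2816, 0.2689]
tcp_rot: [1.961, 2.446, 0.018]
wrist_force: [-0.5, 0.3, -0.5]
width: 0.934
```

Run:
```python
from h import *
st();snap('side','s46.png');snap('top','t46.png')
```

```text
t 64.55 pos [0.4666 0.2816 0.2689] x [-0.218  0.976  0.002] y [0.976 0.217 0.013] z [ 0.013  0.004 -1.   ] F [-0.5  0.3 -0.5] w 0.934 q [ 0.5  -0.01  1.85 -0.    1.28  0.28]
```

View pics/s46.png

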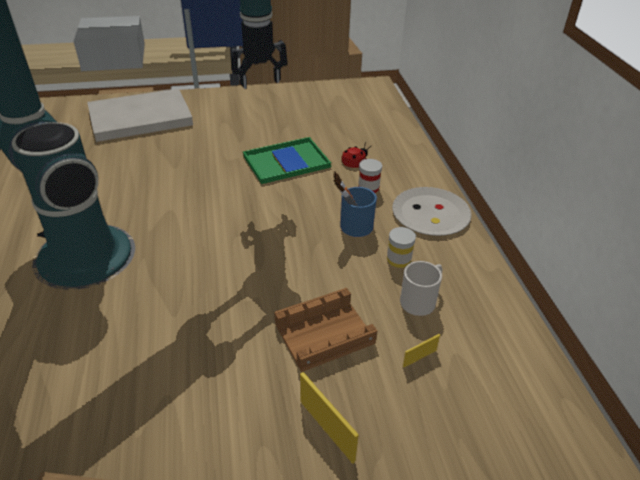

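View pics/t46.png

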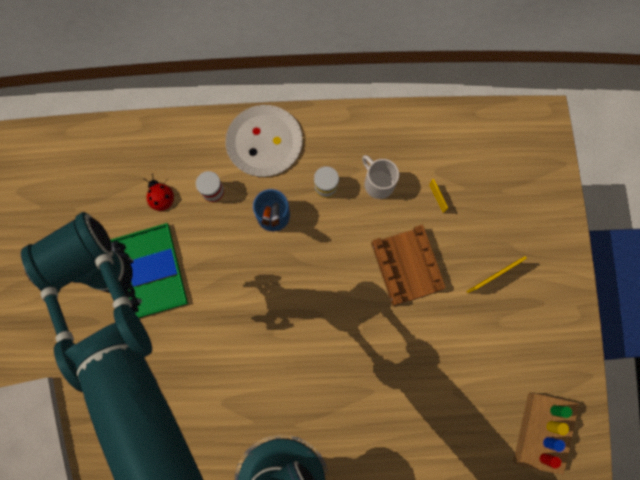

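Run:
```python
from h import *
print(bot.finish_job())
```

```text
the job is handed in; nothing more can be done
None
```

The job is handed in at about 64.5 s of the 210 s limit; `finish_job` reported no verdict.

**Palettes:** Only yellow and blue were there; I took the middle-sized yellow, the one in the rack. I lifted each straight out of the rack and tipped it flat in the green tray, yellow first and blue on top. I then squeezed the pile flush with the jaws and pressed its end against the tray wall.

**Brushes:** I picked up the orange brush, then the grey one, and stood both in the blue pot, handle down and bristles up. The grey brush had been knocked a few centimetres aside during the run, so I measured it again before picking it up.

**Last checks:**
- **Pile:** It lies flat and parallel to the tray at about 14°. The wrist view puts the edges within about 0.5 mm of flush. My camera measurement of the top palette came out about 1 mm short on the 68 mm side, within calibration error.
- **Brushes and pot:** Both brushes lean on the near rim of the upright pot, bristles up.
- **Other objects:** The jars, mug and ladybird look unmoved in the top and side views, and nothing fell. The arm was clear of everything.
- **Disagreements:** The top and wrist cameras differed by 5 to 10 mm on some positions, and I used the wrist view for grasping. My first squeeze of the pile caught only the blue palette. I repeated it lower.

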